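Hang the sample pots over the tank and read their labels

TASK

Hang every coloured sample carrier on the rail over the blue tank so that its hook sits on the band of its own colour: put each one on at the loading end, to the right of the white ring, and slide it along the rail (never lift it on or off beyond the ring). When all are hanging free, take the code reader and read the carriers' labels in the order red, yellow, green, blue, skipping colours that are not there: aim squarely at the middle of each label from about 8 cm and hold steady for a good second. Then set the reader back on its feet on its mat, lined up along it, and leave the other things on the bench where they are.

Things in the scene. Friction and masses are not known exactly. Their poses are not given: they have to be found in the camera images.
- rail (a point): mid-point of the axis of the steel rail: round, 12 mm thick, 400 mm long, level, 205 mm up, over a blue open tank 200 x 430 mm, 80 mm high. y runs along it to the robot's left, x points level across it away from the robot. Posts 30 x 20 mm, as high as the rail, at y = -205 and 205 mm. White ring at y = -95 mm; the loading end is y = -195 to -98 mm, right of it. Carriers cannot pass one another
- mark_red: red band, 30 mm long, painted round the rail (nothing to catch on), always there: centre, on the rail's axis; axes as the rail's. The four bands lie 60 mm apart, at y = -45, 15, 75 and 135 mm from the rail's mid-point, in an order that varies
- mark_yellow: yellow band, 30 mm long, painted round the rail (nothing to catch on), always there: centre, on the rail's axis; axes as the rail's. The four bands lie 60 mm apart, at y = -45, 15, 75 and 135 mm from the rail's mid-point, in an order that varies
- mark_green: green band, 30 mm long, painted round the rail (nothing to catch on), always there: centre, on the rail's axis; axes as the rail's. The four bands lie 60 mm apart, at y = -45, 15, 75 and 135 mm from the rail's mid-point, in an order that varies
- mark_blue: blue band, 30 mm long, painted round the rail (nothing to catch on), always there: centre, on the rail's axis; axes as the rail's. The four bands lie 60 mm apart, at y = -45, 15, 75 and 135 mm from the rail's mid-point, in an order that varies
- red_grip (a point): red carrier (160 g; 3 or 4 of them are there): grasp point of its upright red tab, 14 mm thick along x, 18 mm along y, from 18 mm above to 29 mm below this point. Axes those of the carrier, z up, yaw at the start within 0.5 rad of the robot's x. Under it a hook, and a white pot 46 mm across, 45 mm high, with red stripe, top 92 mm and flat foot 137 mm below this point
- red_hook (a point): red carrier: where the rail's axis lies when it hangs, 42 mm below the grip. The hook has a self-centring roof, its stem on -x down to the pot, a tip on +x ending 13 mm below this point; 33 mm clear between stem and tip, mouth to +x, 37 mm from tip down to pot. To hang: rail's yaw, from the rail's -x side, 28 mm above the seat (tip over, pot under the rail), then lower
- red_label (a point): red carrier: centre of the face of its white code label (34 x 28 mm), which juts out on the carrier's -x side, 37 mm from the tab's axis and 59 mm below the grip point, facing -x and 40 degrees upward; this point's x axis points squarely into the label (40 degrees below level), its y axis is the carrier's y
- yellow_grip (a point): yellow carrier (160 g; 3 or 4 of them are there): grasp point of its upright yellow tab, 14 mm thick along x, 18 mm along y, from 18 mm above to 29 mm below this point. Axes those of the carrier, z up, yaw at the start within 0.5 rad of the robot's x. Under it a hook, and a white pot 46 mm across, 45 mm high, with yellow stripe, top 92 mm and flat foot 137 mm below this point
- yellow_hook (a point): yellow carrier: where the rail's axis lies when it hangs, 42 mm below the grip. The hook has a self-centring roof, its stem on -x down to the pot, a tip on +x ending 13 mm below this point; 33 mm clear between stem and tip, mouth to +x, 37 mm from tip down to pot. To hang: rail's yaw, from the rail's -x side, 28 mm above the seat (tip over, pot under the rail), then lower
- yellow_label (a point): yellow carrier: centre of the face of its white code label (34 x 28 mm), which juts out on the carrier's -x side, 37 mm from the tab's axis and 59 mm below the grip point, facing -x and 40 degrees upward; this point's x axis points squarely into the label (40 degrees below level), its y axis is the carrier's y
- green_grip (a point): green carrier (160 g; 3 or 4 of them are there): grasp point of its upright green tab, 14 mm thick along x, 18 mm along y, from 18 mm above to 29 mm below this point. Axes those of the carrier, z up, yaw at the start within 0.5 rad of the robot's x. Under it a hook, and a white pot 46 mm across, 45 mm high, with green stripe, top 92 mm and flat foot 137 mm below this point
- green_hook (a point): green carrier: where the rail's axis lies when it hangs, 42 mm below the grip. The hook has a self-centring roof, its stem on -x down to the pot, a tip on +x ending 13 mm below this point; 33 mm clear between stem and tip, mouth to +x, 37 mm from tip down to pot. To hang: rail's yaw, from the rail's -x side, 28 mm above the seat (tip over, pot under the rail), then lower
- green_label (a point): green carrier: centre of the face of its white code label (34 x 28 mm), which juts out on the carrier's -x side, 37 mm from the tab's axis and 59 mm below the grip point, facing -x and 40 degrees upward; this point's x axis points squarely into the label (40 degrees below level), its y axis is the carrier's y
- blue_grip (a point): blue carrier (160 g; 3 or 4 of them are there): grasp point of its upright blue tab, 14 mm thick along x, 18 mm along y, from 18 mm above to 29 mm below this point. Axes those of the carrier, z up, yaw at the start within 0.5 rad of the robot's x. Under it a hook, and a white pot 46 mm across, 45 mm high, with blue stripe, top 92 mm and flat foot 137 mm below this point
- blue_hook (a point): blue carrier: where the rail's axis lies when it hangs, 42 mm below the grip. The hook has a self-centring roof, its stem on -x down to the pot, a tip on +x ending 13 mm below this point; 33 mm clear between stem and tip, mouth to +x, 37 mm from tip down to pot. To hang: rail's yaw, from the rail's -x side, 28 mm above the seat (tip over, pot under the rail), then lower
- blue_label (a point): blue carrier: centre of the face of its white code label (34 x 28 mm), which juts out on the carrier's -x side, 37 mm from the tab's axis and 59 mm below the grip point, facing -x and 40 degrees upward; this point's x axis points squarely into the label (40 degrees below level), its y axis is the carrier's y
- reader_grip (a point): code reader wand (180 g), centre of its grey handle, where it balances and is grasped: handle along x, 26 mm wide (y), 28 mm high, free from 39 mm behind to 37 mm ahead of this point, between two feet 50 mm wide on which it stands, undersides 52 mm below this point. Orange head at the +x end bent 40 degrees down. Length 175 mm. It starts on its mat, along the mat's x within 0.12 rad
- beam (a point): the reader's window, centre of the head's front face: 95 mm ahead of and 23 mm below reader_grip with the wand level; its x axis is the direction in which it reads: along the wand and 40 degrees below level; its y axis is the wand's y
- mat: dark rubber parking mat of the reader, fixed, 230 mm along x, 100 mm along y, 3 mm thick, origin at the centre of its underside; place and yaw vary (its x points to the robot's right, give or take 0.35 rad)
- bottle_a: white bottle, 64 mm in diameter, 130 mm high, a bystander; origin at the centre of its foot
- bottle_b: amber bottle with yellow cap, 60 mm in diameter, 120 mm high, a bystander; origin at the centre of its foot
- spare_pot: empty white pot, 76 mm in diameter, 70 mm high, a bystander; origin at the centre of its foot
- tape: roll of red tape lying flat, 80 mm in diameter, 22 mm high, a bystander; origin at the centre of its underside

How it is judged:
By the outcome, as a careful person would: the job done as asked, in the order asked, and still so for the second after the job is handed in, with the robot touching nothing.
Of red, yellow, green, blue only 3 to 4 are there at a start; the rules pass over those that are not, and their reading is None.
At some moment in a run one of red, yellow, green, blue, reader may be knocked a few centimetres aside while the robot is not near it.
Once in a run the grip may slacken for a moment while it holds something.
It also fails if it takes over 210 s, if anything falls off the work surface, if the arm or the gripper's body presses on something with over 40 N, if the wrist force passes 120 N, or if a joint passes its speed limit or range.

ROBOT

A 6-joint arm with a two-finger parallel gripper is mounted at the origin on the work surface. World frame = base frame: x ahead of the robot, y to its left, z up, the work surface at z = 0. Lengths are in m, angles in rad, forces in N, time in s.
With the tool pointing down it reaches from about 0.15 to 0.775 m from the base axis. Payload 6.1 kg.
Tool frame: the origin (TCP) lies midway between the tips of the shut fingers; the grasp point (between the pads) lies 19 mm behind it (manip.pinch_z is the distance from the TCP to the grasp point, in m); z points along the fingers, y is the direction in which the jaws open and shut (so a half turn about z gives the same grasp; the last joint's range is limited). The gripper opens to 85 mm and grips with 20 to 120 N. Pads are 22 mm wide; open, the fingers measure 114 mm over their backs; the gripper's body (76 mm by 85 mm) begins 54 mm behind the grasp point. The pads swing forward as they close: fully open they stand 13 mm farther back than shut.
Start: joints at [1.298, 0.126, -0.04, 1.405, 0, 1.571], TCP at [0.141, 0.506, 0.231] pointing down, gripper open.
Joint ranges: [-2.72, 2.72], [-0.95, 1.95], [-1.27, 1.35], [-1.78, 2.02], [-1.46, 1.47], [-3.14, 3.14]. Speed limits (rad/s): [2.39, 2.39, 3.01, 3.14, 3.14, 3.14].

INTERFACE

Orientations are given as a 3x3 rotation matrix whose columns are the frame's x, y, z axes.
In Python, from bench import manip gives the robot as it stands.
- The arm moves only by the shell command python3 -m crank 'ROWS' [FORCE]. ROWS is JSON, a list of rows, each an object with "slide": the shift along the world's x, y, z in cm, a list of three; "dr": the turn, a rotation vector about the world's x, y, z in rad, a list of three; "gripper": the gripper's target within -1 to 1 (fully open at 1, half-way at 0, shut at -1). In form: [{"slide": [tx, ty, tz], "dr": [ax, ay, az], "gripper": gripper}, ...]. A call has 1 to 5 rows; each row shifts and turns the commanded pose from where the row before left it; what a row does not reach is not made up. A row lasts 1/12 s, in which the tool goes at most 41.7 mm and 7.16 degrees, less where a joint would pass 70% of its speed; a pose out of reach is approached as far as the arm can. A call with a gripper value outside its range is refused whole. The fingers move at their own pace and stop on an object; FORCE is the grip in N (left out, the last holds). Time passes only in rows, so rows that do not move let the fingers close. It gives the time, the measured TCP pose, the force and the opening at its end, in the units of the state.
- manip.sense(): the state, without advancing time (a new reading comes with each control period).
- manip.read_camera(name): name is "side" or "top"; returns a dict with "color" (480x640x3 uint8, red, green, blue), "K" (3x3 intrinsics, pixels), "k1" (the pictures are not rectified: a ray, as slopes to the right and down, at radius r is drawn at 1 + k1 r^2 times it, then the intrinsics apply), "R" (3x3) and "t" (3): a world point X has camera coordinates R X + t. Camera axes: x right, y down, z forward; pixel columns grow to the right and rows downward; lengths in m; the calibration is good to about 2 mm. A picture is of the moment at which its call begins. There is no depth.
- manip.hand_in(): hands the job in, once; it reports no verdict.
The state is a dict: "time": time; "qpos": joint angles; "dq": joint speeds; "joint_torque": joint torques, N m; "eef_pos": TCP position; "tool_rot": TCP orientation; "ft_force": force on the tool from outside, world axes, zero at the start; "torque": the same for the moment, N m; "grip_width": opening from 0.0 (shut) to 1.0 (fully open).
Only numpy, scipy, OpenCV 4.12 (cv2) and the standard library are available. Lean on these libraries where they do the work, as an engineer would, in place of code of your own. Each camera call takes 0.05 s, during which the arm holds its last target.

## Working session

There is one attempt and no reset: what is moved stays moved. The work goes in short steps, Python scripts to look and compute and a shell command to move; the robot and the scene stay as the last step left them, time stands still between calls to the robot, and variables do not carry over. Pictures are saved under pics/ and viewed, and the job is handed in when it is done.

```bash
ls; mkdir -p pics; python3 - <<'E'
from bench import manip
import cv2
print(manip.sense(), manip.pinch_z)
for n in("side","top"):
    c=manip.read_camera(n); cv2.imwrite(f"pics/{n}0.png",c["color"][:,:,::-1]); print(n,c["K"],c["k1"],c["R"],c["t"])
E
```

```text
pics
{'time': 0.0, 'qpos': array([ 1.29800882e+00,  1.26419547e-01, -4.06101639e-02,  1.40539017e+00,
        2.49193939e-05,  1.57080024e+00]), 'dq': array([ 0.00066319,  0.00025042,  0.00110503,  0.00121572, -0.00062329,
        0.00093517]), 'joint_torque': array([ 1.09932873e-03, -4.35912573e+01,  3.52923989e+01,  1.73482834e-02,
        4.08537767e-05, -1.26006512e-06]), 'eef_pos': array([0.14132867, 0.50520292, 0.23050673]), 'tool_rot': array([[-9.63022571e-01,  2.69420330e-01, -4.61409943e-04],
       [ 2.69420724e-01,  9.63021313e-01, -1.55680385e-03],
       [ 2.49130018e-05, -1.62355065e-03, -9.99998682e-01]]), 'ft_force': array([-0.55532117, -0.73130259, -0.43749819]), 'torque': array([ 0.00297919,  0.02975529, -0.00504132]), 'grip_width': 1.000127925145806} 0.0187
side [[523.87316538   0.         315.84743377]
 [  0.         523.87316538 240.41339176]
 [  0.           0.           1.        ]] -0.023802066300917638 [[ 0.99950246 -0.03136481  0.00332748]
 [-0.0142596  -0.54345352 -0.83931814]
 [ 0.02813338  0.8388531  -0.54363039]] [-0.54588905  0.13653424  1.34646623]
top [[466.71305943   0.         314.03770188]
 [  0.         466.71305943 236.71822556]
 [  0.           0.           1.        ]] -0.06615558910125975 [[ 0.00362818 -0.99977377 -0.02095818]
 [-0.99874928 -0.00257773 -0.04993234]
 [ 0.04986702  0.02111313 -0.99853268]] [0.03623766 0.56399133 1.2538749 ]
```

View pics/side0.png

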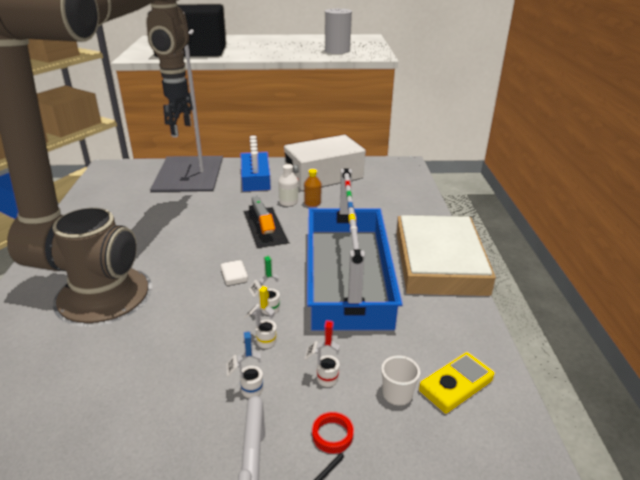

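View pics/top0.png

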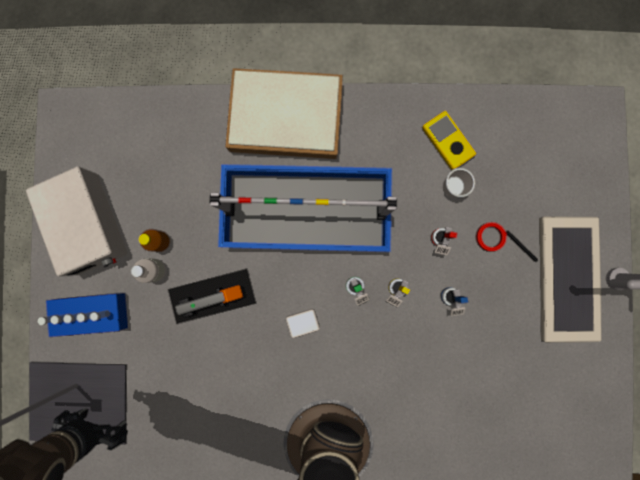

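```bash
cat > h.py <<'E'
import numpy as np, cv2
from bench import manip
def cam(n): return manip.read_camera(n)
def ray(c,uv):
    p=cv2.undistortPoints(np.array([[uv]],float),c["K"],np.array([c["k1"],0,0,0,0.]))[0,0]
    d=c["R"].T@np.array([p[0],p[1],1]); o=-c["R"].T@c["t"]; return o,d/np.linalg.norm(d)
def plane(c,uv,z):
    o,d=ray(c,uv); return o+d*(z-o[2])/d[2]
def tri(c1,u1,c2,u2):
    (o1,d1),(o2,d2)=ray(c1,u1),ray(c2,u2)
    A=np.stack([d1,-d2],1); s=np.linalg.lstsq(A,o2-o1,rcond=None)[0]
    a,b=o1+s[0]*d1,o2+s[1]*d2; return (a+b)/2,np.linalg.norm(a-b)
def proj(c,X):
    return cv2.projectPoints(np.array([X],float),cv2.Rodrigues(c["R"])[0],c["t"],c["K"],np.array([c["k1"],0,0,0,0.]))[0][0,0]
HUE={"red":[(0,6),(174,180)],"yellow":[(22,33)],"green":[(45,80)],"blue":[(100,118)],"orange":[(8,18)]}
def mask(c,col,s=120,v=60):
    h=cv2.cvtColor(c["color"],cv2.COLOR_RGB2HSV); m=np.zeros(h.shape[:2],np.uint8)
    for a,b in HUE[col]: m|=cv2.inRange(h,(a,s,v),(b,255,255))
    return m
def blobs(c,col,roi=None,amin=8,**k):
    m=mask(c,col,**k)
    if roi:
        x0,y0,x1,y1=roi; w=np.zeros_like(m); w[y0:y1,x0:x1]=1; m=m*w
    n,l,st,ce=cv2.connectedComponentsWithStats(m)
    return [(st[i][:5].tolist(),ce[i].round(1).tolist()) for i in range(1,n) if st[i][4]>=amin]
def save(c,name,roi=None,f=1):
    im=c["color"][:,:,::-1]
    if roi: x0,y0,x1,y1=roi; im=im[y0:y1,x0:x1]
    cv2.imwrite("pics/"+name,cv2.resize(im,None,fx=f,fy=f,interpolation=cv2.INTER_CUBIC))
E
python3 - <<'E'
from h import *
t,s=cam("top"),cam("side")
save(t,"t1.png",(330,210,490,330),5); save(s,"s1.png",(215,240,355,410),4 if 0 else 3.5)
save(t,"t2.png",(160,160,420,330),3)
save(s,"s2.png",(235,160,395,330),3.5)
for col in HUE:
    print(col,"T",blobs(t,col),"\n  S",blobs(s,col))
E
```

```text
red T [([238, 197, 13, 7, 74], [243.7, 199.8]), ([476, 222, 31, 30, 427], [491.2, 236.4]), ([445, 232, 12, 6, 64], [450.9, 234.7]), ([112, 258, 4, 5, 15], [113.8, 260.1])] 
  S [([345, 181, 5, 4, 20], [347.0, 182.5]), ([325, 322, 8, 23, 150], [328.2, 333.2]), ([318, 375, 19, 6, 38], [327.0, 378.4]), ([312, 412, 42, 42, 1002], [332.4, 432.5])]
yellow T [([422, 111, 54, 59, 1165], [449.9, 143.0]), ([316, 199, 13, 6, 76], [321.8, 201.5]), ([138, 233, 13, 12, 116], [144.1, 238.8]), ([399, 286, 11, 8, 56], [404.2, 289.5])] 
  S [([308, 169, 9, 8, 59], [312.2, 172.3]), ([348, 214, 7, 8, 44], [350.9, 216.8]), ([259, 286, 11, 23, 182], [263.6, 296.6]), ([257, 337, 19, 6, 47], [266.0, 340.2]), ([419, 352, 76, 62, 1956], [453.0, 385.5])]
green T [([265, 198, 11, 5, 55], [270.0, 200.0]), ([353, 284, 9, 8, 46], [357.4, 287.8]), ([191, 304, 4, 3, 9], [192.3, 305.1])] 
  S [([347, 191, 4, 5, 15], [348.4, 192.9]), ([265, 257, 6, 20, 96], [267.9, 265.8])]
blue T [([220, 165, 172, 34, 1438], [305.4, 172.4]), ([290, 199, 12, 5, 56], [295.9, 201.0]), ([218, 210, 174, 42, 1308], [305.4, 241.1]), ([46, 2
[... 346 characters left out ...]
53, 70, 11, 1, 11], [258.0, 70.0]), ([268, 71, 10, 1, 10], [272.5, 71.0]), ([284, 72, 14, 1, 14], [290.5, 72.0]), ([303, 73, 9, 1, 9], [307.0, 73.0]), ([319, 74, 10, 1, 10], [323.5, 74.0]), ([141, 230, 20, 21, 248], [152.8, 240.1]), ([219, 285, 24, 18, 279], [231.6, 293.2])] 
  S [([485, 0, 155, 378, 39368], [577.2, 147.3]), ([28, 39, 51, 23, 914], [51.3, 49.7]), ([117, 71, 81, 87, 4366], [152.4, 117.4]), ([185, 71, 4, 21, 32], [186.6, 79.2]), ([192, 70, 202, 87, 14986], [291.3, 108.2]), ([37, 87, 64, 55, 2340], [66.8, 110.9]), ([0, 137, 5, 22, 64], [1.3, 150.3]), ([304, 177, 17, 29, 422], [312.2, 191.3]), ([258, 213, 18, 22, 265], [266.5, 223.0]), ([398, 218, 96, 77, 1808], [442.3, 279.4])]
```

View pics/t1.png

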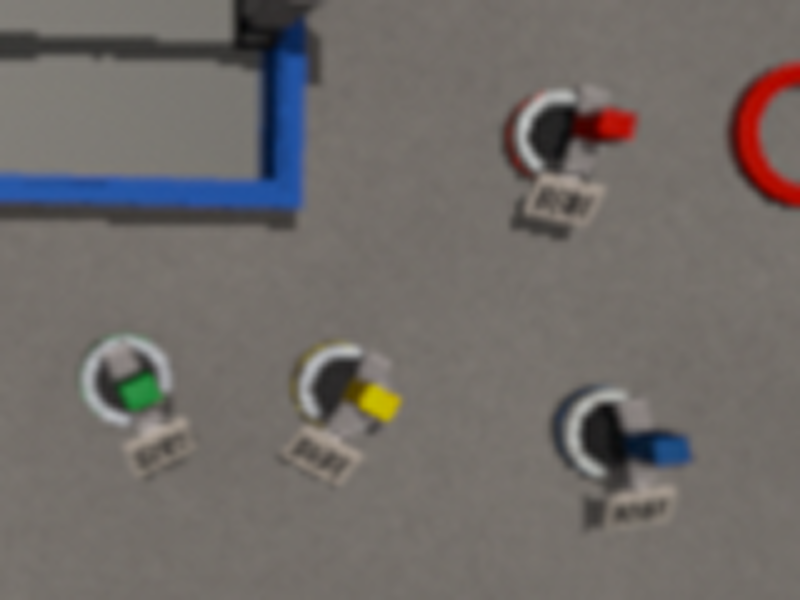

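View pics/s1.png

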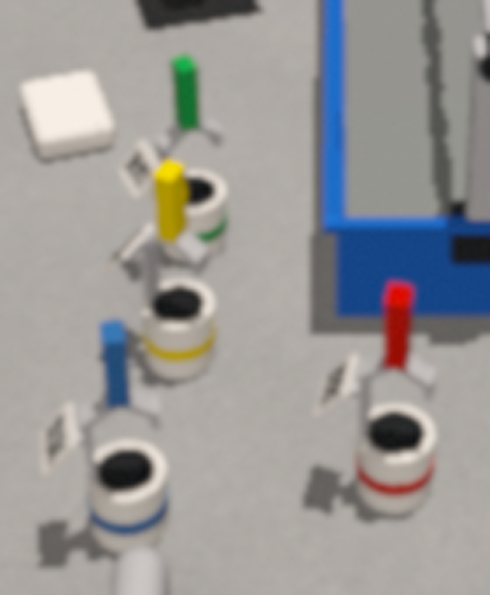

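View pics/t2.png

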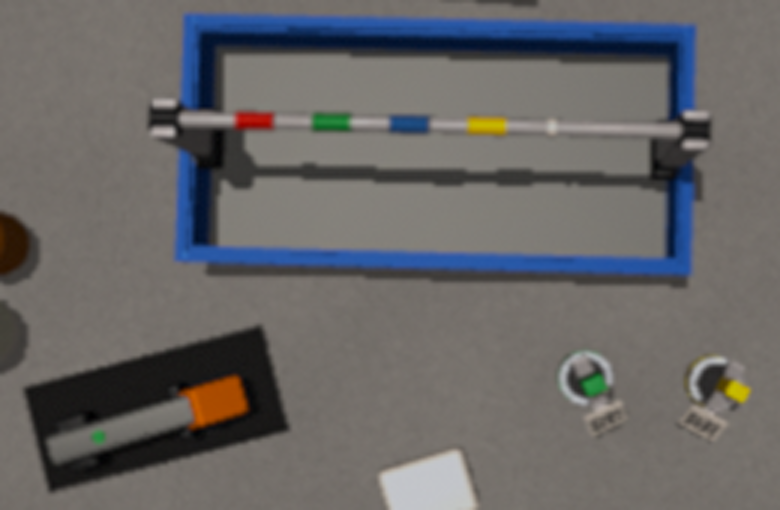

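View pics/s2.png

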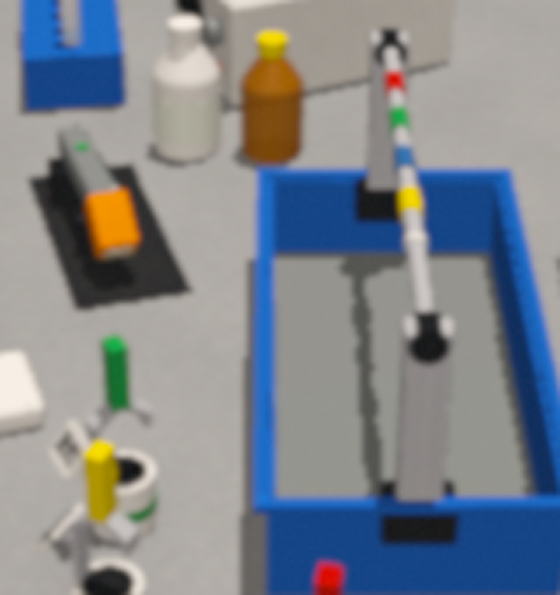

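```bash
python3 - <<'E'
from h import *
t,s=cam("top"),cam("side")
B={"red":((243.7,199.8),(347,182.5)),"green":((270,200),(348.4,192.9)),"blue":((295.9,201),(349.8,204.4)),"yellow":((321.8,201.5),(350.9,216.8))}
for k,(a,b) in B.items(): print(k,plane(t,a,.205).round(4),tri(t,a,s,b))
P={"red":((454,235.2),(443,249.6),(450.9,234.7),(328.2,333.2),(329,325)),"green":((358,288.4),(362,299),(357.4,287.8),(267.9,265.8),(267.8,258.5)),
"yellow":((406,290.4),(394,301.2),(404.2,289.5),(263.6,296.6),(263.5,288.5)),"blue":((464.4,300),(458.4,311.2),(463.3,299.5),(247.6,342.9),(247,334))}
for k,(a,l,tc,sc,st) in P.items():
    A=plane(t,a,.155);L=plane(t,l,.078);d=A-L
    p,e=tri(t,tc,s,sc); p2,e2=tri(t,a,s,st)
    print(k,A.round(4),"side",plane(s,st,.155).round(4),"lab",L.round(4),"dist",np.hypot(*d[:2]).round(4),"yaw",np.arctan2(d[1],d[0]).round(3),"tri",p.round(4),e.round(4),p2.round(4),e2.round(4))
# mat & reader
for uv in [(168,289),(249,270),(256,303),(177,323)]: print(plane(t,uv,.003).round(4))
E
```

```text
red [0.6401 0.1982 0.205 ] (array([0.63758089, 0.19719729, 0.21083814]), np.float64(0.0034163568108275828))
green [0.6396 0.1367 0.205 ] (array([0.63661333, 0.13596871, 0.21145859]), np.float64(0.004208102184372036))
blue [0.6372 0.0764 0.205 ] (array([0.63479424, 0.07608475, 0.2104608 ]), np.float64(0.003491493713234647))
yellow [0.6361 0.0163 0.205 ] (array([0.63307351, 0.01633119, 0.20953836]), np.float64(0.0049377725904783286))
red [ 0.5614 -0.3032  0.155 ] side [ 0.5617 -0.3064  0.155 ] lab [ 0.5283 -0.2958  0.078 ] dist 0.0339 yaw -0.22 tri [ 0.5624 -0.3025  0.1299] 0.0032 [ 0.5617 -0.3038  0.1526] 0.0003
green [ 0.4329 -0.071   0.155 ] side [ 0.4322 -0.0764  0.155 ] lab [ 0.4012 -0.0869  0.078 ] dist 0.0355 yaw 0.464 tri [ 0.432  -0.0714  0.1306] 0.0018 [ 0.4322 -0.0713  0.1514] 0.0009
yellow [ 0.4284 -0.1863  0.155 ] side [ 0.4281 -0.188   0.155 ] lab [ 0.3958 -0.1689  0.078 ] dist 0.0369 yaw -0.489 tri [ 0.428  -0.1861  0.1313] 0.0021 [ 0.4281 -0.1865  0.1538] 0.0004
blue [ 0.4055 -0.327   0.155 ] side [ 0.4039 -0.3275  0.155 ] lab [ 0.3704 -0.3344  0.078 ] dist 0.0359 yaw 0.209 tri [ 0.4044 -0.3304  0.1346] 0.0012 [ 0.4047 -0.3271  0.1546] 0.0017
[0.4186 0.4416 0.003 ]
[0.4725 0.2165 0.003 ]
[0.3824 0.1964 0.003 ]
[0.3254 0.4151 0.003 ]
```

```bash

for i in 1 2 3 4 5; do python3 -m crank '[{"slide":[1.68,-3.23,0.1],"dr":[0,0,-0.0607],"gripper":1},{"slide":[1.68,-3.23,0.1],"dr":[0,0,-0.0607],"gripper":1},{"slide":[1.68,-3.23,0.1],"dr":[0,0,-0.0607],"gripper":1},{"slide":[1.68,-3.23,0.1],"dr":[0,0,-0.0607],"gripper":1},{"slide":[1.68,-3.23,0.1],"dr":[0,0,-0.0607],"gripper":1}]' 40; done | tail -n 12
python3 -c "
from h import *
s=manip.sense();print(s['time'],s['eef_pos'],s['tool_rot'].round(3),s['qpos'].round(2),s['ft_force'])
t,c=cam('top'),cam('side');save(t,'t3.png');save(c,'s3.png')
for k in ('red','yellow','green','blue'):print(k,blobs(c,k,(215,240,360,410)))"
```

```text
ft_force: [0.1, 0.4, 0.0]
grip_width: 1.002
time: 1.97
eef_pos: [0.4779, -0.1424, 0.2514]
tool_rot: [[-0.08, 0.997, 0.0], [0.997, 0.08, -0.0], [-0.0, 0.0, -1.0]]
ft_force: [0.7, 0.6, 0.4]
grip_width: 1.001
time: 2.38
eef_pos: [0.5619, -0.3037, 0.2561]
tool_rot: [[0.221, 0.975, 0.0], [0.975, -0.221, 0.0], [0.0, 0.0, -1.0]]
ft_force: [1.6, -0.4, -0.1]
grip_width: 0.998
2.3833 [ 0.56192763 -0.30371853  0.25614667] [[ 0.221  0.975  0.   ]
 [ 0.975 -0.221  0.   ]
 [ 0.     0.    -1.   ]] [-0.5   0.35  0.31  1.52  0.    1.3 ] [ 1.57283622 -0.44258782 -0.06940866]
red [([325, 322, 8, 23, 149], [328.1, 333.1]), ([318, 375, 19, 6, 35], [326.8, 378.5])]
yellow [([259, 286, 11, 23, 181], [263.6, 296.5]), ([257, 337, 19, 6, 45], [266.3, 340.2])]
green [([265, 257, 6, 20, 96], [267.9, 265.8])]
blue [([308, 240, 4, 7, 22], [309.3, 242.7]), ([307, 257, 53, 73, 1397], [329.6, 309.1]), ([245, 333, 7, 23, 113], [247.6, 343.8])]
```

```bash

python3 -m crank '[{"slide":[0,0,-3.5],"dr":[0,0,0],"gripper":1},{"slide":[0,0,-3.5],"dr":[0,0,0],"gripper":1},{"slide":[0,0,-3],"dr":[0,0,0],"gripper":1},{"slide":[0,0,-2.4],"dr":[0,0,0],"gripper":1},{"slide":[0,0,-1.4],"dr":[0,0,0],"gripper":1}]' 60 >/dev/null
python3 -m crank '[{"slide":[0,0,0],"dr":[0,0,0],"gripper":-1},{"slide":[0,0,0],"dr":[0,0,0],"gripper":-1},{"slide":[0,0,0],"dr":[0,0,0],"gripper":-1},{"slide":[0,0,0],"dr":[0,0,0],"gripper":-1},{"slide":[0,0,0],"dr":[0,0,0],"gripper":-1}]'
python3 -m crank '[{"slide":[0,0,0],"dr":[0,0,0],"gripper":-1},{"slide":[0,0,0],"dr":[0,0,0],"gripper":-1},{"slide":[0,0,0],"dr":[0,0,0],"gripper":-1}]'
python3 -c "
from h import *
c=cam('side');save(c,'s4.png',(215,220,455,400),3)"
```

```text
time: 3.32
eef_pos: [0.5622, -0.3022, 0.12]
tool_rot: [[0.218, 0.976, 0.002], [0.976, -0.218, -0.001], [-0.001, 0.003, -1.0]]
ft_force: [-0.9, 0.0, 0.2]
grip_width: 0.297
time: 3.57
eef_pos: [0.5622, -0.3023, 0.1197]
tool_rot: [[0.218, 0.976, 0.002], [0.976, -0.218, -0.001], [-0.001, 0.003, -1.0]]
ft_force: [1.1, -0.1, 5.6]
grip_width: 0.156
```

View pics/s4.png

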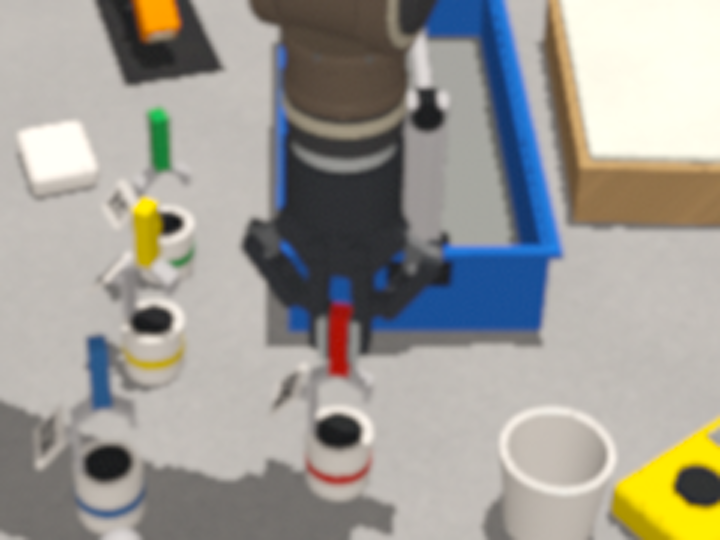

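```bash

python3 -m crank '[{"slide":[0,0,1.3],"dr":[0,0,0],"gripper":-1},{"slide":[0,0,3],"dr":[0,0,0],"gripper":-1},{"slide":[0,0,4],"dr":[0,0,0],"gripper":-1},{"slide":[0,0,4],"dr":[0,0,0],"gripper":-1},{"slide":[0,0,2],"dr":[0,0,0],"gripper":-1}]'
python3 -m crank '[{"slide":[-0.1,1.4,0],"dr":[0,0,0.02],"gripper":-1},{"slide":[-0.1,2.5,0],"dr":[0,0,0.02],"gripper":-1},{"slide":[-0.1,3,0],"dr":[0,0,0.02],"gripper":-1},{"slide":[-0.1,3,0],"dr":[0,0,0.03],"gripper":-1},{"slide":[-0.1,3,0],"dr":[0,0,0.03],"gripper":-1}]'
python3 -m crank '[{"slide":[-0.1,3,0],"dr":[0,0,0.03],"gripper":-1},{"slide":[-0.1,2.5,0],"dr":[0,0,0.03],"gripper":-1},{"slide":[0,2,0],"dr":[0,0,0.018],"gripper":-1},{"slide":[0,1,0],"dr":[0,0,0],"gripper":-1},{"slide":[0,0,0],"dr":[0,0,0],"gripper":-1}]'
python3 -c "
from h import *
c=cam('side');save(c,'s5.png',(235,140,435,300),4);t=cam('top');save(t,'t5.png',(200,150,440,330),3)
print(blobs(c,'red',(200,150,420,400)))"
```

```text
time: 4.03
eef_pos: [0.5618, -0.3021, 0.266]
tool_rot: [[0.218, 0.976, 0.004], [0.976, -0.218, -0.002], [-0.001, 0.004, -1.0]]
ft_force: [-0.4, -0.2, -0.7]
grip_width: 0.156
time: 4.45
eef_pos: [0.5556, -0.1714, 0.2597]
tool_rot: [[0.098, 0.995, -0.002], [0.995, -0.098, 0.001], [0.001, -0.002, -1.0]]
ft_force: [0.2, 0.2, -1.5]
grip_width: 0.152
time: 4.87
eef_pos: [0.5539, -0.0859, 0.2604]
tool_rot: [[0.019, 1.0, -0.002], [1.0, -0.019, 0.001], [0.001, -0.002, -1.0]]
ft_force: [0.3, 0.2, -2.0]
grip_width: 0.155
[([317, 205, 7, 24, 133], [320.1, 215.9]), ([312, 260, 17, 5, 39], [320.2, 262.5])]
```

View pics/s5.png

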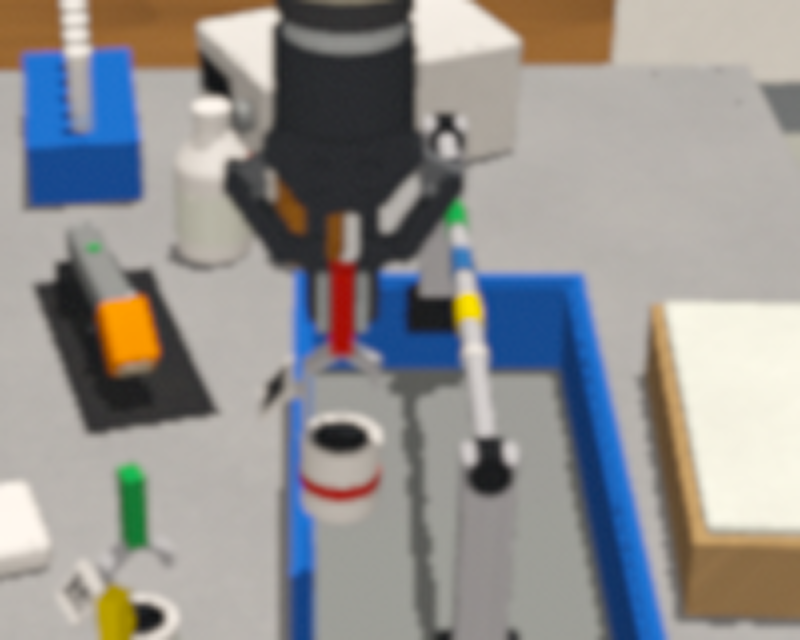

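View pics/t5.png

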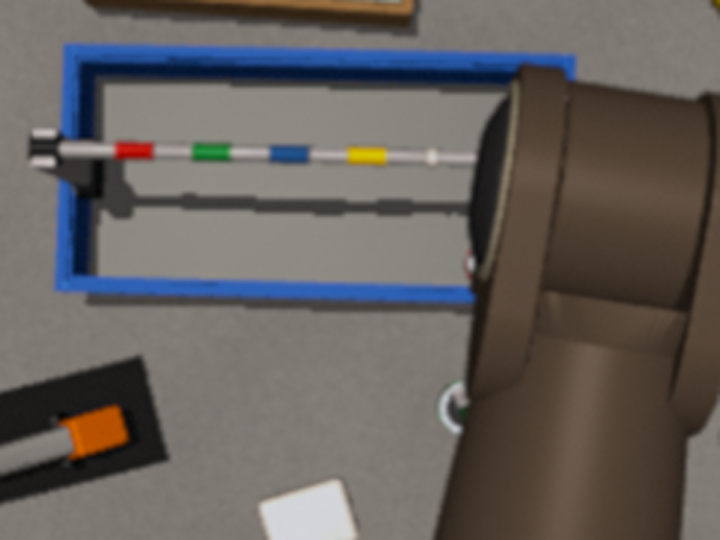

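```bash

python3 -m crank '[{"slide":[1.5,0,0],"dr":[0,0,0],"gripper":-1},{"slide":[2.2,0,0],"dr":[0,0,0],"gripper":-1},{"slide":[2.2,0,0],"dr":[0,0,0],"gripper":-1},{"slide":[1.4,0,0],"dr":[0,0,0],"gripper":-1},{"slide":[0.6,0,0],"dr":[0,0,0],"gripper":-1}]'
python3 -m crank '[{"slide":[0,0,-0.5],"dr":[0,0,0],"gripper":-1},{"slide":[0,0,-0.8],"dr":[0,0,0],"gripper":-1},{"slide":[0,0,-0.8],"dr":[0,0,0],"gripper":-1},{"slide":[0,0,-0.4],"dr":[0,0,0],"gripper":-1},{"slide":[0,0,-0.3],"dr":[0,0,0],"gripper":-1}]'
python3 -m crank '[{"slide":[0,0,0],"dr":[0,0,0],"gripper":-1}]'
python3 -c "
from h import *
c=cam('side');save(c,'s6.png',(275,140,435,300),4)"
```

```text
time: 5.38
eef_pos: [0.635, -0.0896, 0.2598]
tool_rot: [[0.023, 1.0, -0.001], [1.0, -0.023, -0.0], [-0.0, -0.001, -1.0]]
ft_force: [0.0, 0.4, -1.5]
grip_width: 0.154
time: 5.8
eef_pos: [0.6323, -0.088, 0.2324]
tool_rot: [[0.022, 1.0, -0.001], [1.0, -0.022, 0.0], [0.0, -0.001, -1.0]]
ft_force: [-0.4, 0.5, -1.6]
grip_width: 0.153
time: 5.88
eef_pos: [0.6325, -0.0879, 0.2326]
tool_rot: [[0.022, 1.0, -0.001], [1.0, -0.022, 0.0], [0.0, -0.001, -1.0]]
ft_force: [-0.3, -0.1, -1.9]
grip_width: 0.157
```

View pics/s6.png

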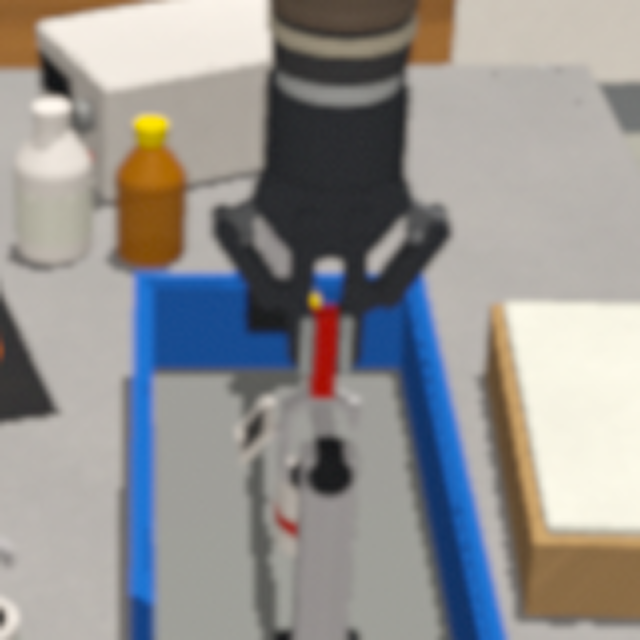

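```bash

python3 -m crank '[{"slide":[0,0,-0.2],"dr":[0,0,0],"gripper":-1},{"slide":[0,0,0],"dr":[0,0,0],"gripper":-1}]'
python3 -m crank '[{"slide":[0,0,-0.1],"dr":[0,0,0],"gripper":-1},{"slide":[0,0,0],"dr":[0,0,0],"gripper":-1}]'
python3 -m crank '[{"slide":[0,0,-0.1],"dr":[0,0,0],"gripper":-1},{"slide":[0,0,0],"dr":[0,0,0],"gripper":-1}]'
```

```text
time: 6.1
eef_pos: [0.6334, -0.0879, 0.2315]
tool_rot: [[0.021, 1.0, 0.001], [1.0, -0.021, -0.0], [-0.0, 0.001, -1.0]]
ft_force: [-0.2, 0.1, -2.6]
grip_width: 0.157
time: 6.27
eef_pos: [0.6335, -0.0879, 0.2304]
tool_rot: [[0.021, 1.0, 0.0], [1.0, -0.021, -0.0], [-0.0, 0.0, -1.0]]
ft_force: [0.2, -0.7, -1.0]
grip_width: 0.155
time: 6.43
eef_pos: [0.6336, -0.0879, 0.23]
tool_rot: [[0.021, 1.0, 0.001], [1.0, -0.021, -0.0], [-0.0, 0.001, -1.0]]
ft_force: [-1.7, 0.6, 1.3]
grip_width: 0.153
```

```bash

python3 -m crank '[{"slide":[0.02,1.0,0.05],"dr":[0,0,0],"gripper":-1},{"slide":[0.05,2,0],"dr":[0,0,0],"gripper":-1},{"slide":[0.05,2.5,0],"dr":[0,0,0],"gripper":-1},{"slide":[0.05,2.5,0],"dr":[0,0,0],"gripper":-1},{"slide":[0.06,2.5,0],"dr":[0,0,0],"gripper":-1}]'
python3 -m crank '[{"slide":[0.05,2.5,0],"dr":[0,0,0],"gripper":-1},{"slide":[0.06,2.5,0],"dr":[0,0,0],"gripper":-1},{"slide":[0.05,2.5,0],"dr":[0,0,0],"gripper":-1},{"slide":[0.06,2.5,0],"dr":[0,0,0],"gripper":-1},{"slide":[0.05,2.5,0],"dr":[0,0,0],"gripper":-1}]'
python3 -m crank '[{"slide":[0.05,2.5,0],"dr":[0,0,0],"gripper":-1},{"slide":[0.05,2,0],"dr":[0,0,0],"gripper":-1},{"slide":[0.02,1.05,0],"dr":[0,0,0],"gripper":-1},{"slide":[0,0,0],"dr":[0,0,0],"gripper":-1},{"slide":[0,0,0],"dr":[0,0,0],"gripper":-1}]'
python3 -c "
from h import *
c=cam('side');save(c,'s7.png',(275,110,435,250),4);t=cam('top');save(t,'t7.png',(180,150,440,330),3)
print(blobs(c,'red',(200,100,420,400)),blobs(c,'green'),blobs(c,'yellow'))"
```

```text
time: 6.85
eef_pos: [0.6355, 0.0184, 0.2297]
tool_rot: [[0.022, 1.0, -0.0], [1.0, -0.022, 0.0], [0.0, -0.0, -1.0]]
ft_force: [0.8, 0.4, -1.4]
grip_width: 0.157
time: 7.27
eef_pos: [0.6383, 0.1439, 0.2297]
tool_rot: [[0.021, 1.0, 0.0], [1.0, -0.021, -0.0], [-0.0, 0.0, -1.0]]
ft_force: [2.0, -0.5, 0.7]
grip_width: 0.155
time: 7.68
eef_pos: [0.6396, 0.1982, 0.2297]
tool_rot: [[0.02, 1.0, 0.0], [1.0, -0.02, 0.0], [0.0, 0.0, -1.0]]
ft_force: [-0.0, 0.7, -0.5]
grip_width: 0.155
[([345, 164, 6, 22, 97], [347.8, 173.3]), ([340, 210, 8, 3, 16], [343.5, 211.2])] [([347, 191, 3, 5, 12], [348.2, 192.9]), ([265, 257, 7, 20, 110], [267.9, 266.2])] [([308, 169, 9, 8, 59], [312.2, 172.3]), ([348, 214, 7, 7, 38], [351.3, 216.8]), ([259, 285, 11, 24, 187], [263.6, 296.3]), ([257, 337, 19, 6, 46], [266.1, 340.2]), ([419, 352, 76, 62, 1952], [453.0, 385.5])]
```

View pics/s7.png

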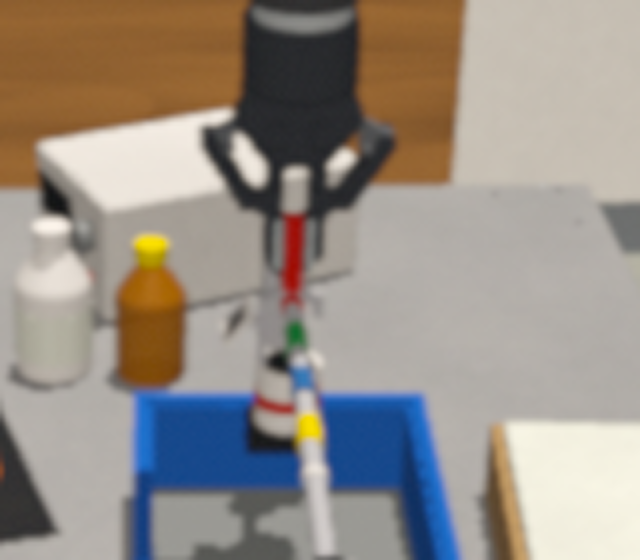

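View pics/t7.png

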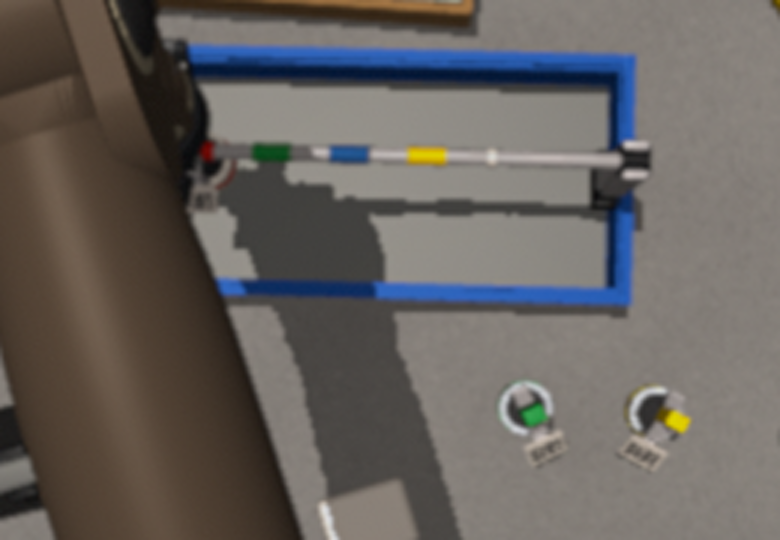

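```bash

python3 -m crank '[{"slide":[0,0,0],"dr":[0,0,0],"gripper":1},{"slide":[0,0,0],"dr":[0,0,0],"gripper":1},{"slide":[0,0,0],"dr":[0,0,0],"gripper":1},{"slide":[0,0,0],"dr":[0,0,0],"gripper":1},{"slide":[0,0,0],"dr":[0,0,0],"gripper":1}]'
python3 -m crank '[{"slide":[0,0,0],"dr":[0,0,0],"gripper":1},{"slide":[0,0,1],"dr":[0,0,0],"gripper":1},{"slide":[0,0,2.5],"dr":[0,0,0],"gripper":1},{"slide":[0,0,2.5],"dr":[0,0,0],"gripper":1},{"slide":[0,0,1],"dr":[0,0,0],"gripper":1}]'
for i in 1 2; do python3 -m crank '[{"slide":[-2.07,-2.69,-0.4],"dr":[0,0,0.0485],"gripper":1},{"slide":[-2.07,-2.69,-0.4],"dr":[0,0,0.0485],"gripper":1},{"slide":[-2.07,-2.69,-0.4],"dr":[0,0,0.0485],"gripper":1},{"slide":[-2.07,-2.69,-0.4],"dr":[0,0,0.0485],"gripper":1},{"slide":[-2.07,-2.69,-0.4],"dr":[0,0,0.0485],"gripper":1}]'; done
python3 -c "
from h import *
c=cam('side');save(c,'s8.png',(215,110,375,270),4);t=cam('top');save(t,'t8.png')
for k in ('red','green','yellow','blue'):print(k,blobs(c,k,(200,100,420,400)),blobs(t,k,(180,150,500,330)))"
```

```text
time: 8.2
eef_pos: [0.6397, 0.1971, 0.2299]
tool_rot: [[0.022, 1.0, 0.0], [1.0, -0.022, -0.0], [-0.0, 0.0, -1.0]]
ft_force: [0.3, -0.3, -0.2]
grip_width: 0.857
time: 8.62
eef_pos: [0.6399, 0.1976, 0.3032]
tool_rot: [[0.021, 1.0, 0.003], [1.0, -0.021, 0.001], [0.001, 0.003, -1.0]]
ft_force: [0.3, 0.9, 0.5]
grip_width: 1.001
time: 9.03
eef_pos: [0.535, 0.0621, 0.2796]
tool_rot: [[-0.222, 0.975, 0.0], [0.975, 0.222, -0.0], [-0.0, 0.0, -1.0]]
ft_force: [-0.7, 0.3, 0.2]
grip_width: 0.997
time: 9.45
eef_pos: [0.4314, -0.0724, 0.2598]
tool_rot: [[-0.45, 0.893, 0.001], [0.893, 0.45, -0.0], [-0.0, 0.001, -1.0]]
ft_force: [0.5, 0.1, -0.2]
grip_width: 1.006
red [([345, 163, 6, 22, 105], [347.6, 172.8]), ([339, 210, 9, 4, 15], [342.9, 211.5])] [([236, 194, 15, 10, 100], [242.7, 198.2]), ([476, 222, 24, 30, 308], [487.0, 236.4])]
green [([347, 191, 4, 5, 15], [348.4, 192.9]), ([265, 257, 6, 20, 92], [267.9, 266.1])] [([265, 198, 11, 5, 55], [270.0, 200.0]), ([191, 304, 4, 3, 9], [192.3, 305.1])]
yellow [([308, 169, 9, 8, 59], [312.2, 172.3]), ([348, 214, 7, 8, 39], [351.3, 216.8]), ([259, 286, 11, 23, 188], [263.6, 296.5]), ([257, 337, 19, 6, 46], [266.1, 340.2])] [([438, 150, 38, 19, 437], [456.4, 157.1]), ([316, 199, 13, 6, 76], [321.8, 201.5])]
blue [([241, 154, 5, 22, 71], [242.7, 164.9]), ([242, 182, 4, 5, 16], [243.4, 183.6]), ([248, 187, 3, 4, 10], [249.0, 188.5]), ([348, 202, 5, 5, 16], [349.9, 204.2]), ([307, 208, 95, 122, 4838], [353.3, 276.8]), ([244, 332, 7, 24, 138], [247.4, 342.4])] [([220, 165, 172, 35, 1479], [305.9, 172.5]), ([290, 199, 12, 5, 56], [295.9, 201.0]), ([218, 210, 174, 42, 1322], [306.2, 241.0]), ([460, 297, 8, 6, 41], [463.3, 299.5])]
```

View pics/s8.png

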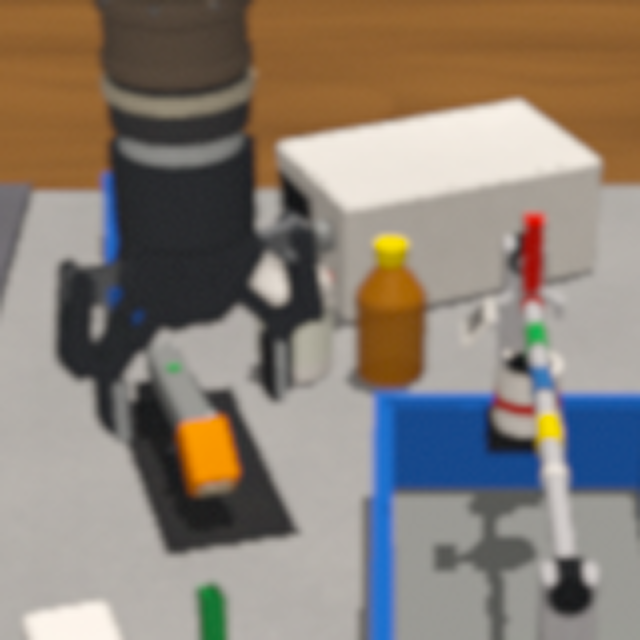

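View pics/t8.png

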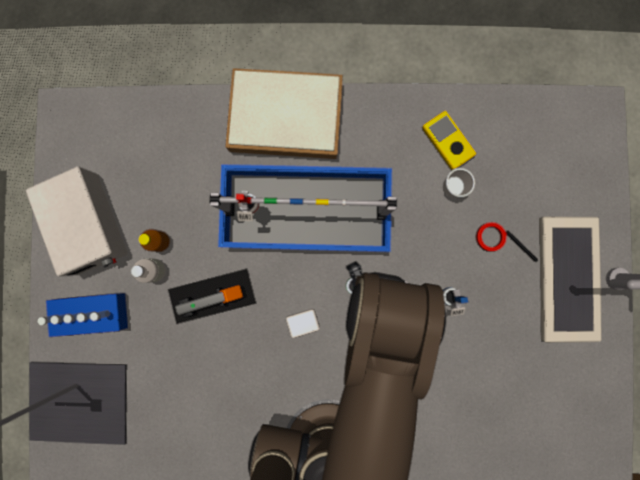

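```bash

python3 -m crank '[{"slide":[0.1,0.1,-3.5],"dr":[0,0,0],"gripper":1},{"slide":[0,0,-3.8],"dr":[0,0,0],"gripper":1},{"slide":[0,0,-3],"dr":[0,0,0],"gripper":1},{"slide":[0,0,-2.4],"dr":[0,0,0],"gripper":1},{"slide":[0,0,-1.4],"dr":[0,0,0],"gripper":1}]' 60 >/dev/null
python3 -m crank '[{"slide":[0,0,0],"dr":[0,0,0],"gripper":-1},{"slide":[0,0,0],"dr":[0,0,0],"gripper":-1},{"slide":[0,0,0],"dr":[0,0,0],"gripper":-1},{"slide":[0,0,0],"dr":[0,0,0],"gripper":-1},{"slide":[0,0,0],"dr":[0,0,0],"gripper":-1}]'
python3 -m crank '[{"slide":[0,0,0],"dr":[0,0,0],"gripper":-1},{"slide":[0,0,0],"dr":[0,0,0],"gripper":-1},{"slide":[0,0,0],"dr":[0,0,0],"gripper":-1}]'
python3 -c "
from h import *
c=cam('side');save(c,'s9.png',(215,220,375,360),4)"
```

```text
time: 10.38
eef_pos: [0.4346, -0.0705, 0.1201]
tool_rot: [[-0.447, 0.894, 0.002], [0.894, 0.447, -0.0], [-0.001, 0.002, -1.0]]
ft_force: [0.0, 0.5, -0.4]
grip_width: 0.303
time: 10.63
eef_pos: [0.4343, -0.0707, 0.1198]
tool_rot: [[-0.447, 0.895, 0.002], [0.895, 0.447, -0.001], [-0.001, 0.001, -1.0]]
ft_force: [-0.8, -1.2, 6.7]
grip_width: 0.153
```

View pics/s9.png

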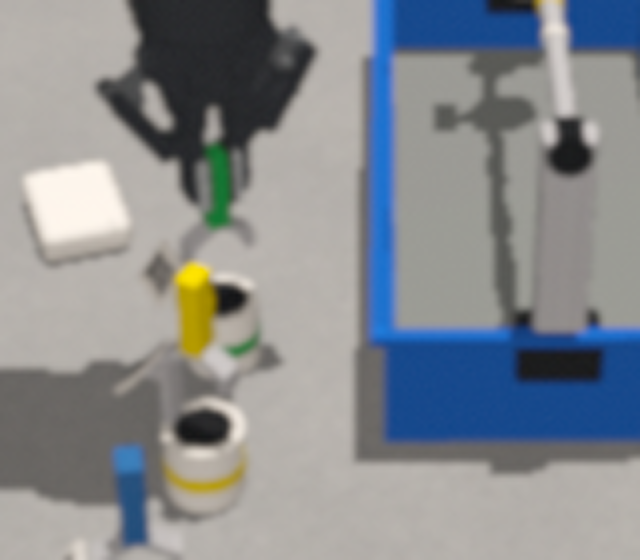

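```bash

python3 -m crank '[{"slide":[0,0,1.3],"dr":[0,0,0],"gripper":-1},{"slide":[0,0,3],"dr":[0,0,0],"gripper":-1},{"slide":[0,0,4],"dr":[0,0,0],"gripper":-1},{"slide":[0,0,4],"dr":[0,0,0],"gripper":-1},{"slide":[0,0,1.8],"dr":[0,0,0],"gripper":-1}]'
python3 -m crank '[{"slide":[0.8,-0.2,0],"dr":[0,0,-0.05],"gripper":-1},{"slide":[1.6,-0.2,0],"dr":[0,0,-0.06],"gripper":-1},{"slide":[1.8,-0.2,0],"dr":[0,0,-0.06],"gripper":-1},{"slide":[1.8,-0.2,0],"dr":[0,0,-0.07],"gripper":-1},{"slide":[1.8,-0.2,0],"dr":[0,0,-0.07],"gripper":-1}]'
python3 -m crank '[{"slide":[1.8,-0.2,0],"dr":[0,0,-0.07],"gripper":-1},{"slide":[1.6,-0.2,0],"dr":[0,0,-0.06],"gripper":-1},{"slide":[1,-0.3,0],"dr":[0,0,-0.046],"gripper":-1},{"slide":[0,0,0],"dr":[0,0,0],"gripper":-1},{"slide":[0,0,0],"dr":[0,0,0],"gripper":-1}]'
python3 -c "
from h import *
c=cam('side');save(c,'s10.png',(235,140,435,300),4)
for k in ('red','yellow','blue'):print(k,blobs(c,k,(200,100,420,400)))
"
```

```text
time: 11.1
eef_pos: [0.4345, -0.0705, 0.2643]
tool_rot: [[-0.447, 0.895, 0.005], [0.895, 0.447, -0.001], [-0.003, 0.004, -1.0]]
ft_force: [0.4, 0.7, -1.6]
grip_width: 0.161
time: 11.52
eef_pos: [0.5122, -0.0805, 0.2595]
tool_rot: [[-0.149, 0.989, -0.0], [0.989, 0.149, 0.0], [0.0, -0.0, -1.0]]
ft_force: [0.2, 0.4, -1.9]
grip_width: 0.155
time: 11.93
eef_pos: [0.5555, -0.0874, 0.2589]
tool_rot: [[0.021, 1.0, -0.002], [1.0, -0.021, 0.0], [0.0, -0.002, -1.0]]
ft_force: [-0.4, -0.1, -1.6]
grip_width: 0.152
red [([345, 163, 6, 17, 88], [347.6, 171.2]), ([339, 210, 9, 4, 14], [343.2, 211.6])]
yellow [([348, 214, 7, 8, 38], [351.2, 216.7]), ([259, 287, 9, 22, 162], [263.2, 297.6]), ([257, 337, 19, 6, 47], [266.3, 340.2])]
blue [([241, 153, 29, 38, 884], [254.9, 172.9]), ([348, 203, 5, 4, 15], [349.9, 204.4]), ([309, 207, 9, 28, 118], [311.1, 220.1]), ([325, 208, 25, 24, 310], [336.6, 222.7]), ([307, 209, 95, 121, 3916], [360.3, 288.6]), ([244, 332, 7, 24, 137], [247.4, 342.3])]
```

View pics/s10.png

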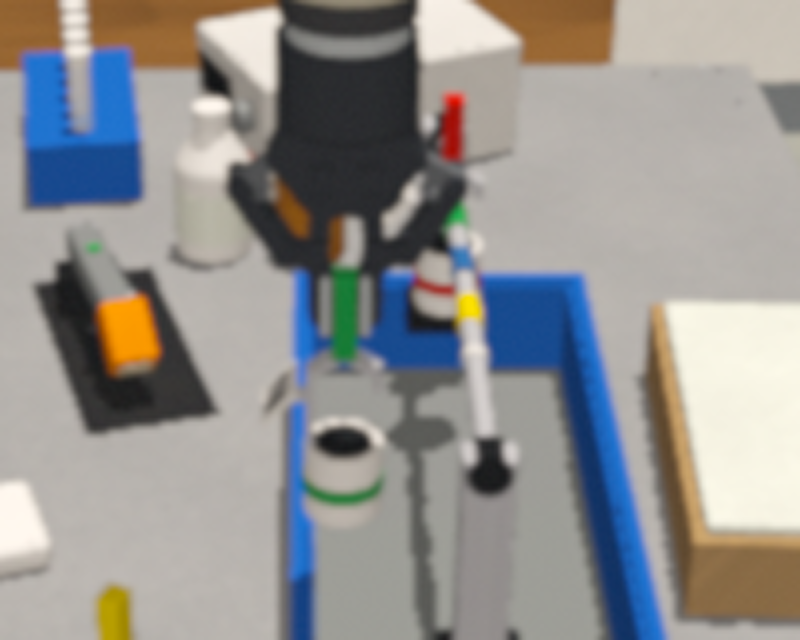

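```bash

python3 -m crank '[{"slide":[1.5,0,0],"dr":[0,0,0],"gripper":-1},{"slide":[2.2,0,0],"dr":[0,0,0],"gripper":-1},{"slide":[2.2,0,0],"dr":[0,0,0],"gripper":-1},{"slide":[1.4,0,0],"dr":[0,0,0],"gripper":-1},{"slide":[0.5,0,0],"dr":[0,0,0],"gripper":-1}]'
python3 -m crank '[{"slide":[0,0,-0.5],"dr":[0,0,0],"gripper":-1},{"slide":[0,0,-0.8],"dr":[0,0,0],"gripper":-1},{"slide":[0,0,-0.8],"dr":[0,0,0],"gripper":-1},{"slide":[0,0,-0.4],"dr":[0,0,0],"gripper":-1},{"slide":[0,0,-0.2],"dr":[0,0,0],"gripper":-1}]'
python3 -m crank '[{"slide":[0,0,-0.1],"dr":[0,0,0],"gripper":-1},{"slide":[0,0,-0.1],"dr":[0,0,0],"gripper":-1},{"slide":[0,0,0],"dr":[0,0,0],"gripper":-1}]'
python3 -c "
from h import *
c=cam('side');save(c,'s11.png',(275,140,435,300),4)"
```

```text
time: 12.4
eef_pos: [0.6344, -0.0872, 0.2593]
tool_rot: [[0.021, 1.0, -0.0], [1.0, -0.021, 0.0], [0.0, -0.0, -1.0]]
ft_force: [-0.3, -0.1, -1.9]
grip_width: 0.154
time: 12.82
eef_pos: [0.6324, -0.0874, 0.2318]
tool_rot: [[0.023, 1.0, -0.002], [1.0, -0.023, 0.0], [0.0, -0.002, -1.0]]
ft_force: [-0.1, -0.5, -1.9]
grip_width: 0.159
time: 13.07
eef_pos: [0.6335, -0.0874, 0.231]
tool_rot: [[0.023, 1.0, 0.0], [1.0, -0.023, -0.0], [-0.0, 0.0, -1.0]]
ft_force: [0.8, 0.3, -2.2]
grip_width: 0.157
```

View pics/s11.png

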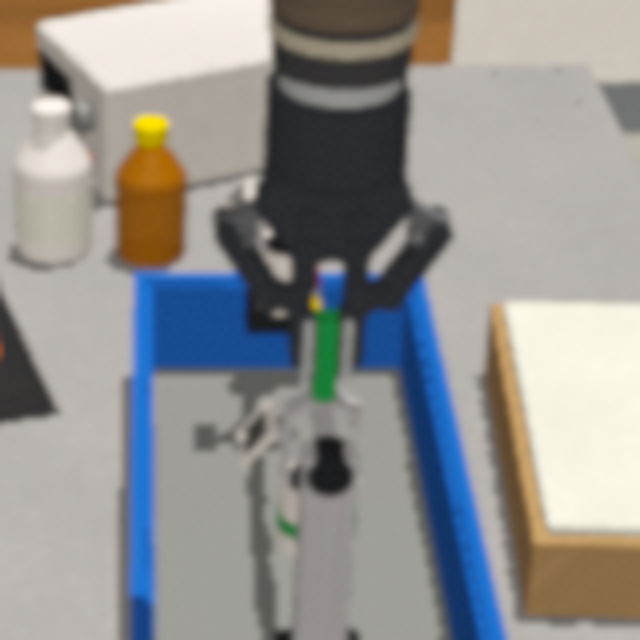

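```bash

python3 -m crank '[{"slide":[0.02,1.0,-0.1],"dr":[0,0,0],"gripper":-1},{"slide":[0.05,2,0],"dr":[0,0,0],"gripper":-1},{"slide":[0.05,2.5,0],"dr":[0,0,0],"gripper":-1},{"slide":[0.05,2.5,0],"dr":[0,0,0],"gripper":-1},{"slide":[0.06,2.5,0],"dr":[0,0,0],"gripper":-1}]'
python3 -m crank '[{"slide":[0.05,2.5,0],"dr":[0,0,0],"gripper":-1},{"slide":[0.06,2.5,0],"dr":[0,0,0],"gripper":-1},{"slide":[0.05,2.5,0],"dr":[0,0,0],"gripper":-1},{"slide":[0.06,2.5,0],"dr":[0,0,0],"gripper":-1},{"slide":[0.04,1.3,0],"dr":[0,0,0],"gripper":-1}]'
python3 -m crank '[{"slide":[0.0,0.6,0],"dr":[0,0,0],"gripper":-1},{"slide":[0,0,0],"dr":[0,0,0],"gripper":-1},{"slide":[0,0,0],"dr":[0,0,0],"gripper":-1}]'
python3 -c "
from h import *
c=cam('side');save(c,'s12.png',(275,110,435,250),4);t=cam('top');save(t,'t12.png',(180,150,500,330),2.5)
for k in ('red','green','yellow','blue'):print(k,blobs(c,k,(200,100,420,400)))"
```

```text
time: 13.53
eef_pos: [0.6359, 0.0191, 0.2301]
tool_rot: [[0.023, 1.0, 0.0], [1.0, -0.023, 0.0], [0.0, 0.0, -1.0]]
ft_force: [0.7, -0.1, -2.3]
grip_width: 0.154
time: 13.95
eef_pos: [0.6384, 0.1338, 0.2299]
tool_rot: [[0.02, 1.0, 0.0], [1.0, -0.02, 0.001], [0.001, 0.0, -1.0]]
ft_force: [0.1, -0.2, -1.7]
grip_width: 0.157
time: 14.2
eef_pos: [0.6385, 0.1364, 0.2299]
tool_rot: [[0.022, 1.0, -0.0], [1.0, -0.022, -0.0], [-0.0, -0.0, -1.0]]
ft_force: [-0.5, 0.7, -0.9]
grip_width: 0.158
red [([346, 162, 5, 11, 46], [348.1, 167.5])]
green [([348, 174, 5, 21, 75], [349.4, 183.1])]
yellow [([309, 169, 8, 8, 58], [312.4, 172.4]), ([348, 213, 8, 7, 39], [351.8, 216.3]), ([258, 285, 10, 24, 188], [263.2, 295.9]), ([257, 337, 19, 6, 46], [266.1, 340.2])]
blue [([241, 153, 29, 38, 886], [254.9, 172.9]), ([348, 202, 4, 5, 14], [349.9, 203.9]), ([307, 208, 95, 122, 4737], [353.4, 278.1]), ([245, 332, 6, 24, 120], [247.7, 343.1])]
```

View pics/s12.png

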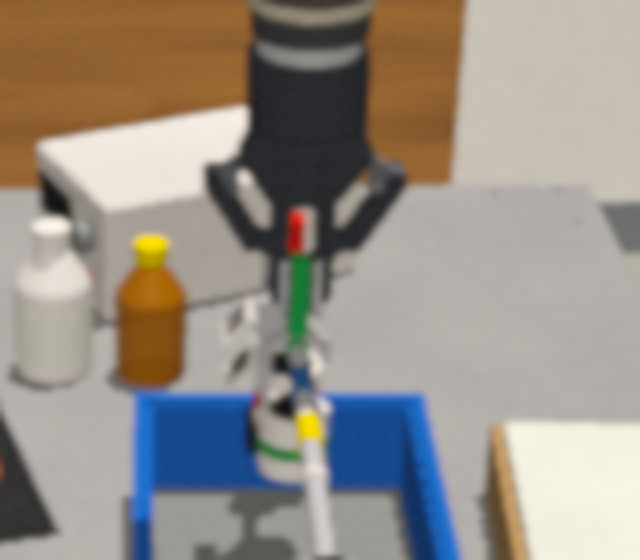

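View pics/t12.png

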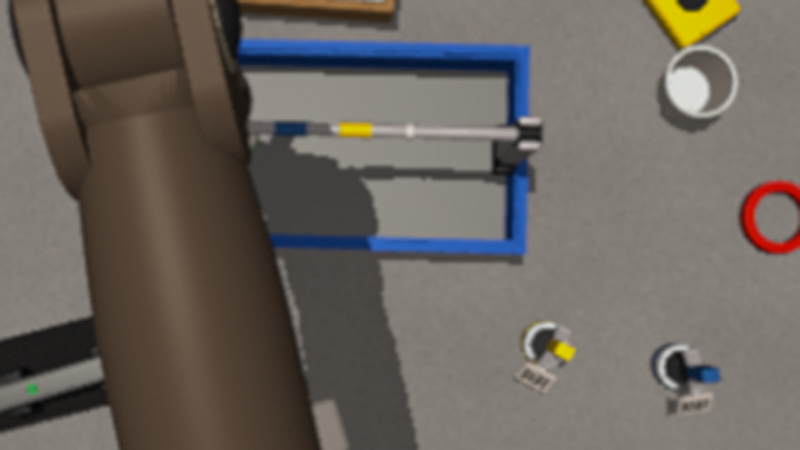

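```bash

python3 -m crank '[{"slide":[0,0,0],"dr":[0,0,0],"gripper":1},{"slide":[0,0,0],"dr":[0,0,0],"gripper":1},{"slide":[0,0,0],"dr":[0,0,0],"gripper":1},{"slide":[0,0,0],"dr":[0,0,0],"gripper":1},{"slide":[0,0,0],"dr":[0,0,0],"gripper":1}]'
python3 -m crank '[{"slide":[0,0,0],"dr":[0,0,0],"gripper":1},{"slide":[0,0,1],"dr":[0,0,0],"gripper":1},{"slide":[0,0,2.5],"dr":[0,0,0],"gripper":1},{"slide":[0,0,2.5],"dr":[0,0,0],"gripper":1},{"slide":[0,0,1],"dr":[0,0,0],"gripper":1}]'
for i in 1 2 3; do python3 -m crank '[{"slide":[-1.557,-3.09,-0.28],"dr":[0,0,0.0154],"gripper":1},{"slide":[-1.557,-3.09,-0.28],"dr":[0,0,0.0154],"gripper":1},{"slide":[-1.557,-3.09,-0.28],"dr":[0,0,0.0154],"gripper":1},{"slide":[-1.557,-3.09,-0.28],"dr":[0,0,0.0154],"gripper":1},{"slide":[-1.557,-3.09,-0.28],"dr":[0,0,0.0154],"gripper":1}]'; done
python3 -c "
from h import *
c=cam('side');save(c,'s13.png');t=cam('top');save(t,'t13.png',(180,150,340,250),5)
for k in ('red','green','yellow','blue'):print(k,blobs(c,k,(200,100,420,400)),blobs(t,k,(180,150,500,330)))"
```

```text
time: 14.72
eef_pos: [0.6386, 0.1362, 0.2299]
tool_rot: [[0.023, 1.0, 0.0], [1.0, -0.023, -0.0], [-0.0, 0.0, -1.0]]
ft_force: [0.9, -0.2, -0.2]
grip_width: 0.857
time: 15.13
eef_pos: [0.6388, 0.1367, 0.304]
tool_rot: [[0.022, 1.0, 0.004], [1.0, -0.022, 0.001], [0.001, 0.004, -1.0]]
ft_force: [-0.3, -0.0, 0.9]
grip_width: 1.003
time: 15.55
eef_pos: [0.5599, -0.019, 0.2866]
tool_rot: [[-0.056, 0.998, 0.001], [0.998, 0.056, -0.0], [-0.0, 0.001, -1.0]]
ft_force: [-0.5, -0.5, 0.1]
grip_width: 0.999
time: 15.97
eef_pos: [0.482, -0.1737, 0.2728]
tool_rot: [[-0.132, 0.991, 0.001], [0.991, 0.132, -0.0], [-0.001, 0.001, -1.0]]
ft_force: [0.6, -0.2, 0.6]
grip_width: 1.002
time: 16.38
eef_pos: [0.4041, -0.3284, 0.2588]
tool_rot: [[-0.208, 0.978, 0.001], [0.978, 0.208, -0.001], [-0.001, 0.001, -1.0]]
ft_force: [1.5, -0.5, -0.4]
grip_width: 0.999
red [([345, 163, 6, 12, 49], [347.6, 167.7])] [([236, 194, 15, 10, 100], [242.7, 198.2]), ([476, 222, 24, 30, 306], [487.0, 236.4])]
green [([347, 174, 5, 20, 69], [349.1, 182.9])] [([264, 195, 9, 8, 48], [267.6, 197.7]), ([191, 304, 4, 3, 9], [192.3, 305.1])]
yellow [([309, 169, 8, 8, 57], [312.3, 172.4]), ([348, 214, 8, 6, 35], [351.7, 216.4]), ([259, 286, 9, 23, 166], [263.2, 296.7]), ([257, 337, 19, 6, 45], [266.1, 340.2])] [([438, 150, 38, 20, 439], [456.4, 157.1]), ([316, 199, 13, 6, 77], [321.9, 201.5]), ([399, 286, 11, 8, 56], [404.2, 289.5])]
blue [([254, 152, 16, 38, 404], [262.7, 174.0]), ([348, 203, 5, 4, 15], [349.9, 204.4]), ([307, 208, 95, 122, 4707], [353.6, 278.0]), ([245, 332, 6, 24, 115], [247.6, 343.3])] [([220, 165, 172, 34, 1475], [305.7, 172.4]), ([290, 199, 12, 5, 56], [295.9, 201.0]), ([219, 210, 173, 42, 1317], [306.1, 240.9]), ([460, 297, 8, 6, 45], [463.6, 299.6])]
```

View pics/s13.png

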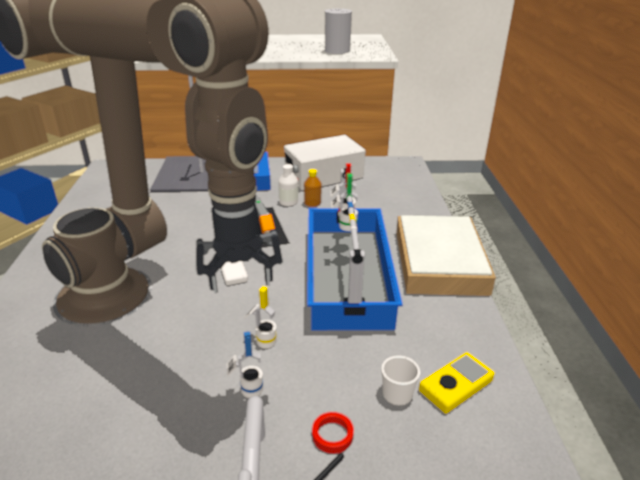

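View pics/t13.png

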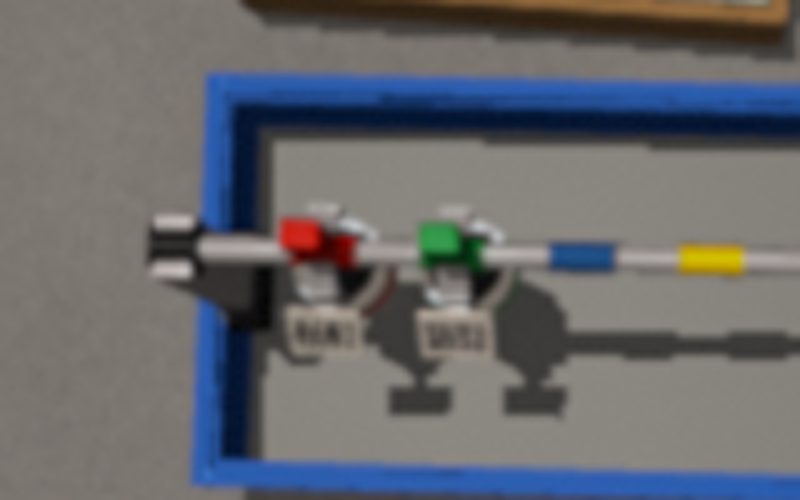

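```bash

python3 -m crank '[{"slide":[0.05,0.1,-3.5],"dr":[0,0,0],"gripper":1},{"slide":[0,0,-3.8],"dr":[0,0,0],"gripper":1},{"slide":[0,0,-3],"dr":[0,0,0],"gripper":1},{"slide":[0,0,-2.3],"dr":[0,0,0],"gripper":1},{"slide":[0,0,-1.4],"dr":[0,0,0],"gripper":1}]' 60 >/dev/null
python3 -m crank '[{"slide":[0,0,0],"dr":[0,0,0],"gripper":-1},{"slide":[0,0,0],"dr":[0,0,0],"gripper":-1},{"slide":[0,0,0],"dr":[0,0,0],"gripper":-1},{"slide":[0,0,0],"dr":[0,0,0],"gripper":-1},{"slide":[0,0,0],"dr":[0,0,0],"gripper":-1}]'
python3 -m crank '[{"slide":[0,0,0],"dr":[0,0,0],"gripper":-1},{"slide":[0,0,0],"dr":[0,0,0],"gripper":-1},{"slide":[0,0,0],"dr":[0,0,0],"gripper":-1}]'
python3 -c "
from h import *
c=cam('side');save(c,'s14.png',(195,270,335,410),4)"
```

```text
time: 17.32
eef_pos: [0.4063, -0.3264, 0.1193]
tool_rot: [[-0.207, 0.978, 0.002], [0.978, 0.207, -0.002], [-0.002, 0.002, -1.0]]
ft_force: [0.2, 0.5, 0.8]
grip_width: 0.299
time: 17.57
eef_pos: [0.406, -0.3265, 0.119]
tool_rot: [[-0.207, 0.978, 0.002], [0.978, 0.207, -0.002], [-0.002, 0.001, -1.0]]
ft_force: [0.9, -0.5, 7.0]
grip_width: 0.155
```

View pics/s14.png

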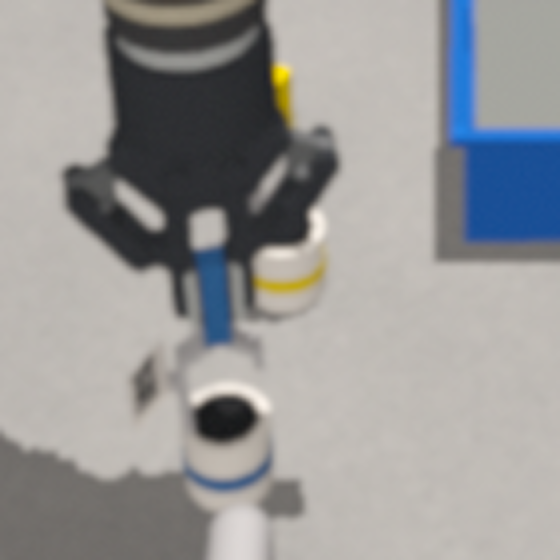

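```bash

python3 -m crank '[{"slide":[0,0,1.3],"dr":[0,0,0],"gripper":-1},{"slide":[0,0,3],"dr":[0,0,0],"gripper":-1},{"slide":[0,0,4],"dr":[0,0,0],"gripper":-1},{"slide":[0,0,4],"dr":[0,0,0],"gripper":-1},{"slide":[0,0,1.9],"dr":[0,0,0],"gripper":-1}]'
python3 -m crank '[{"slide":[1.5,0.6,0],"dr":[0,0,-0.02],"gripper":-1},{"slide":[2.5,1.5,0],"dr":[0,0,-0.02],"gripper":-1},{"slide":[2.8,2,0],"dr":[0,0,-0.02],"gripper":-1},{"slide":[2.8,2,0],"dr":[0,0,-0.02],"gripper":-1},{"slide":[2.8,2.2,0],"dr":[0,0,-0.02],"gripper":-1}]'
python3 -m crank '[{"slide":[1.8,2.5,0],"dr":[0,0,-0.02],"gripper":-1},{"slide":[0.8,2.8,0],"dr":[0,0,-0.02],"gripper":-1},{"slide":[0,2.8,0],"dr":[0,0,-0.02],"gripper":-1},{"slide":[0,2.8,0],"dr":[0,0,-0.02],"gripper":-1},{"slide":[0,2.5,0],"dr":[0,0,-0.02],"gripper":-1}]'
python3 -m crank '[{"slide":[0,1.6,0],"dr":[0,0,-0.02],"gripper":-1},{"slide":[0,0.5,0],"dr":[0,0,-0.011],"gripper":-1},{"slide":[0,0,0],"dr":[0,0,0],"gripper":-1},{"slide":[0,0,0],"dr":[0,0,0],"gripper":-1}]'
python3 -c "
from h import *
c=cam('side');save(c,'s15.png',(235,140,435,300),4)
for k in ('red','green','yellow'):print(k,blobs(c,k,(200,100,420,400)))
"
```

```text
time: 18.03
eef_pos: [0.406, -0.3263, 0.2644]
tool_rot: [[-0.207, 0.978, 0.004], [0.978, 0.207, -0.003], [-0.004, 0.003, -1.0]]
ft_force: [0.5, -1.1, -1.3]
grip_width: 0.153
time: 18.45
eef_pos: [0.5303, -0.2422, 0.2595]
tool_rot: [[-0.106, 0.994, -0.0], [0.994, 0.106, 0.0], [0.0, -0.0, -1.0]]
ft_force: [0.8, -0.5, -1.5]
grip_width: 0.156
time: 18.87
eef_pos: [0.5553, -0.1072, 0.2591]
tool_rot: [[-0.008, 1.0, -0.001], [1.0, 0.008, 0.001], [0.001, -0.001, -1.0]]
ft_force: [1.3, -0.2, -1.5]
grip_width: 0.154
time: 19.2
eef_pos: [0.5555, -0.0883, 0.2596]
tool_rot: [[0.022, 1.0, -0.0], [1.0, -0.022, -0.0], [-0.0, -0.0, -1.0]]
ft_force: [0.1, -0.5, -1.1]
grip_width: 0.157
red [([345, 163, 6, 12, 50], [347.6, 167.8])]
green [([348, 174, 4, 7, 24], [349.6, 176.5]), ([347, 190, 4, 5, 10], [348.8, 192.2])]
yellow [([348, 213, 8, 7, 37], [351.7, 216.4]), ([259, 287, 9, 22, 162], [263.2, 297.6]), ([257, 337, 19, 6, 47], [266.3, 340.2])]
```

View pics/s15.png

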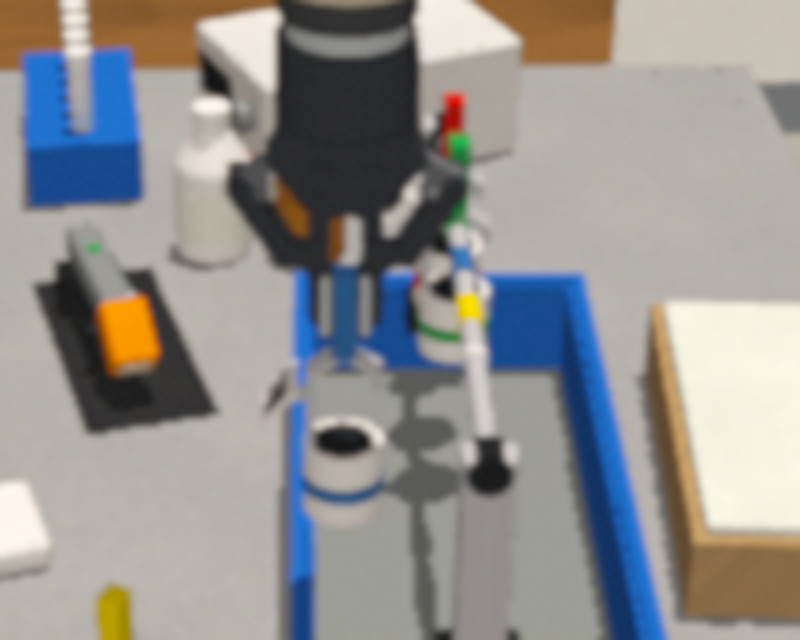

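```bash

python3 -m crank '[{"slide":[1.5,0,0],"dr":[0,0,0],"gripper":-1},{"slide":[2.2,0,0],"dr":[0,0,0],"gripper":-1},{"slide":[2.2,0,0],"dr":[0,0,0],"gripper":-1},{"slide":[1.4,0,0],"dr":[0,0,0],"gripper":-1},{"slide":[0.5,0,0],"dr":[0,0,0],"gripper":-1}]'
python3 -m crank '[{"slide":[0,0,-0.5],"dr":[0,0,0],"gripper":-1},{"slide":[0,0,-0.8],"dr":[0,0,0],"gripper":-1},{"slide":[0,0,-0.8],"dr":[0,0,0],"gripper":-1},{"slide":[0,0,-0.4],"dr":[0,0,0],"gripper":-1},{"slide":[0,0,-0.3],"dr":[0,0,0],"gripper":-1}]'
python3 -m crank '[{"slide":[0,0,-0.1],"dr":[0,0,0],"gripper":-1},{"slide":[0,0,-0.1],"dr":[0,0,0],"gripper":-1},{"slide":[0,0,0],"dr":[0,0,0],"gripper":-1}]'
python3 -c "
from h import *
c=cam('side');save(c,'s16.png',(275,140,435,300),4)"
```

```text
time: 19.67
eef_pos: [0.6351, -0.0895, 0.2585]
tool_rot: [[0.024, 1.0, -0.001], [1.0, -0.024, -0.0], [-0.0, -0.001, -1.0]]
ft_force: [-1.2, 0.3, -1.7]
grip_width: 0.157
time: 20.08
eef_pos: [0.6324, -0.088, 0.2309]
tool_rot: [[0.023, 1.0, -0.001], [1.0, -0.023, 0.0], [0.0, -0.001, -1.0]]
ft_force: [0.2, -0.1, -2.6]
grip_width: 0.159
time: 20.33
eef_pos: [0.6334, -0.0879, 0.23]
tool_rot: [[0.022, 1.0, 0.0], [1.0, -0.022, -0.0], [-0.0, 0.0, -1.0]]
ft_force: [0.2, 0.2, -1.6]
grip_width: 0.158
```

View pics/s16.png

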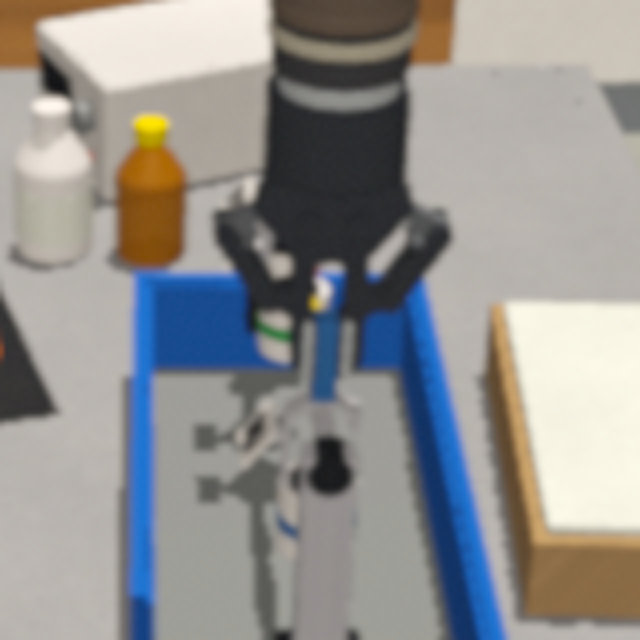

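```bash

python3 -m crank '[{"slide":[0.02,1.0,-0.05],"dr":[0,0,0],"gripper":-1},{"slide":[0.05,2,0],"dr":[0,0,0],"gripper":-1},{"slide":[0.05,2.5,0],"dr":[0,0,0],"gripper":-1},{"slide":[0.05,2.5,0],"dr":[0,0,0],"gripper":-1},{"slide":[0.06,2.5,0],"dr":[0,0,0],"gripper":-1}]'
python3 -m crank '[{"slide":[0.05,2.5,0],"dr":[0,0,0],"gripper":-1},{"slide":[0.03,1.5,0],"dr":[0,0,0],"gripper":-1},{"slide":[0.02,1.2,0],"dr":[0,0,0],"gripper":-1},{"slide":[0.02,0.7,0],"dr":[0,0,0],"gripper":-1},{"slide":[0,0,-0.05],"dr":[0,0,0],"gripper":-1}]'
python3 -m crank '[{"slide":[0.0,0,0],"dr":[0,0,0],"gripper":-1},{"slide":[0,0,0],"dr":[0,0,0],"gripper":-1}]'
python3 -c "
from h import *
c=cam('side');save(c,'s17.png',(275,110,435,250),4);t=cam('top')
for k in ('red','green','yellow','blue'):print(k,blobs(c,k,(200,100,420,400)))
print(blobs(t,'yellow'))"
```

```text
time: 20.8
eef_pos: [0.6358, 0.0187, 0.2296]
tool_rot: [[0.023, 1.0, 0.001], [1.0, -0.023, 0.0], [0.0, 0.001, -1.0]]
ft_force: [-0.3, 0.7, -1.6]
grip_width: 0.158
time: 21.22
eef_pos: [0.6371, 0.0774, 0.229]
tool_rot: [[0.021, 1.0, 0.0], [1.0, -0.021, 0.001], [0.001, 0.0, -1.0]]
ft_force: [-1.1, 3.4, 3.3]
grip_width: 0.157
time: 21.38
eef_pos: [0.637, 0.0753, 0.229]
tool_rot: [[0.023, 1.0, 0.0], [1.0, -0.023, -0.0], [-0.0, 0.0, -1.0]]
ft_force: [-0.7, 0.9, 0.4]
grip_width: 0.156
red []
green [([348, 172, 4, 12, 41], [349.4, 177.9])]
yellow [([309, 169, 8, 8, 57], [312.3, 172.4]), ([348, 213, 7, 10, 35], [351.4, 216.7]), ([258, 286, 11, 23, 199], [263.2, 296.5]), ([257, 337, 19, 6, 46], [266.1, 340.2])]
blue [([241, 153, 29, 38, 885], [254.9, 172.9]), ([348, 185, 6, 21, 78], [351.1, 193.9]), ([307, 208, 95, 122, 4652], [353.4, 279.3])]
[([422, 111, 54, 59, 1174], [449.9, 143.0]), ([318, 199, 11, 6, 58], [322.7, 201.7]), ([138, 233, 13, 12, 115], [144.1, 238.9]), ([399, 286, 11, 8, 56], [404.2, 289.5])]
```

View pics/s17.png

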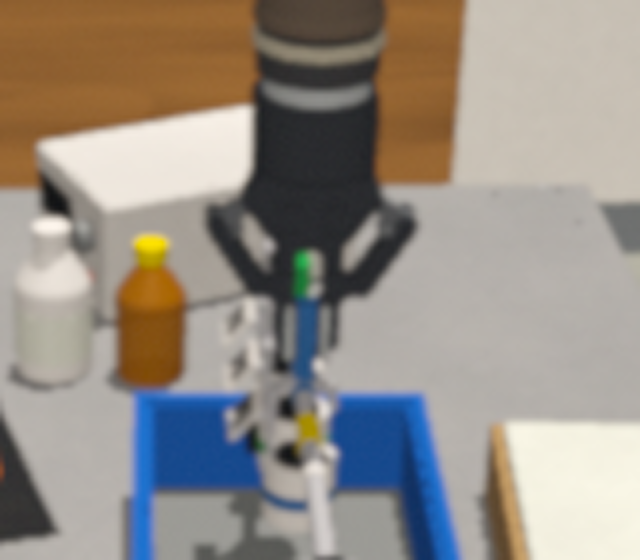

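```bash

python3 -m crank '[{"slide":[0,0.05,0],"dr":[0,0,0],"gripper":1},{"slide":[0,0,0],"dr":[0,0,0],"gripper":1},{"slide":[0,0,0],"dr":[0,0,0],"gripper":1},{"slide":[0,0,0],"dr":[0,0,0],"gripper":1},{"slide":[0,0,0],"dr":[0,0,0],"gripper":1}]' >/dev/null
python3 -m crank '[{"slide":[0,0,0],"dr":[0,0,0],"gripper":1},{"slide":[0,0,1],"dr":[0,0,0],"gripper":1},{"slide":[0,0,2.5],"dr":[0,0,0],"gripper":1},{"slide":[0,0,2.5],"dr":[0,0,0],"gripper":1},{"slide":[0,0,1],"dr":[0,0,0],"gripper":1}]'
for i in 1 2; do python3 -m crank '[{"slide":[-2.09,-2.62,-0.4],"dr":[0,0,-0.0467],"gripper":1},{"slide":[-2.09,-2.62,-0.4],"dr":[0,0,-0.0467],"gripper":1},{"slide":[-2.09,-2.62,-0.4],"dr":[0,0,-0.0467],"gripper":1},{"slide":[-2.09,-2.62,-0.4],"dr":[0,0,-0.0467],"gripper":1},{"slide":[-2.09,-2.62,-0.4],"dr":[0,0,-0.0467],"gripper":1}]'; done
python3 -c "
from h import *
c=cam('side');save(c,'s18.png',(235,140,395,300),4);t=cam('top');save(t,'t18.png',(180,150,340,250),5)
for k in ('red','green','yellow','blue'):print(k,blobs(c,k,(200,100,420,400)),blobs(t,k,(180,150,500,330)))"
```

```text
time: 22.32
eef_pos: [0.6373, 0.0766, 0.303]
tool_rot: [[0.022, 1.0, 0.004], [1.0, -0.022, 0.0], [0.001, 0.004, -1.0]]
ft_force: [1.0, 0.2, -0.0]
grip_width: 0.998
time: 22.73
eef_pos: [0.5315, -0.0553, 0.2795]
tool_rot: [[0.255, 0.967, 0.001], [0.967, -0.255, -0.0], [0.0, 0.001, -1.0]]
ft_force: [0.9, -0.0, 0.1]
grip_width: 0.998
time: 23.15
eef_pos: [0.4269, -0.1864, 0.2597]
tool_rot: [[0.472, 0.882, 0.001], [0.882, -0.472, -0.001], [0.0, 0.001, -1.0]]
ft_force: [0.1, -0.1, -0.3]
grip_width: 1.001
red [([345, 163, 6, 12, 49], [347.6, 167.7])] [([236, 194, 15, 10, 105], [242.8, 198.3]), ([476, 222, 24, 30, 307], [487.0, 236.5])]
green [([348, 174, 4, 10, 35], [349.4, 178.1])] [([264, 195, 9, 8, 50], [267.6, 197.8]), ([274, 198, 2, 5, 9], [274.4, 199.9]), ([191, 304, 4, 3, 9], [192.3, 305.1])]
yellow [([308, 169, 9, 8, 58], [312.3, 172.3]), ([348, 213, 8, 8, 38], [351.4, 216.5]), ([259, 286, 9, 23, 166], [263.2, 296.8]), ([257, 337, 19, 6, 46], [266.1, 340.2])] [([438, 150, 38, 19, 437], [456.4, 157.1]), ([316, 199, 13, 6, 77], [321.9, 201.5]), ([399, 286, 11, 9, 58], [404.3, 289.7])]
blue [([348, 184, 6, 21, 77], [350.4, 193.6]), ([307, 208, 95, 122, 4620], [353.7, 279.4])] [([220, 165, 172, 35, 1494], [306.1, 172.6]), ([291, 196, 11, 8, 62], [295.5, 199.2]), ([219, 210, 173, 42, 1330], [306.6, 240.9])]
```

View pics/t18.png

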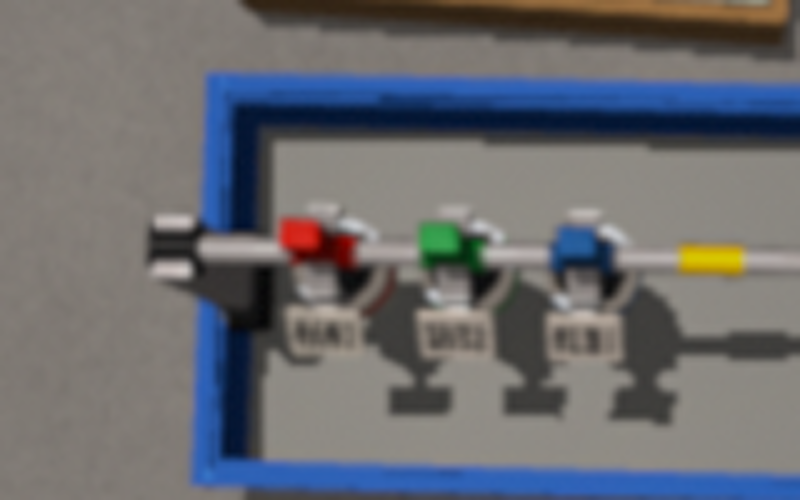

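View pics/s18.png

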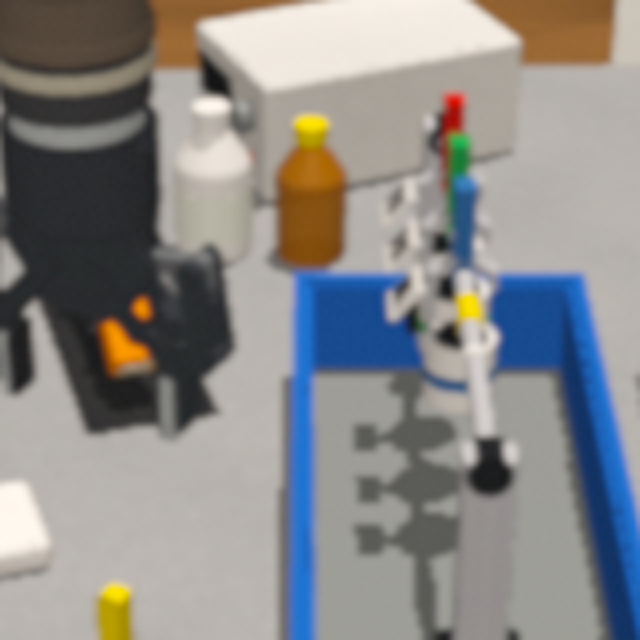

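Three hang on their bands; yellow is unmoved. Grasp yellow.

```bash

python3 -m crank '[{"slide":[0.05,0,-3.5],"dr":[0,0,0],"gripper":1},{"slide":[0,0,-3.8],"dr":[0,0,0],"gripper":1},{"slide":[0,0,-3],"dr":[0,0,0],"gripper":1},{"slide":[0,0,-2.4],"dr":[0,0,0],"gripper":1},{"slide":[0,0,-1.4],"dr":[0,0,0],"gripper":1}]' 60 >/dev/null
python3 -m crank '[{"slide":[0,0,0],"dr":[0,0,0],"gripper":-1},{"slide":[0,0,0],"dr":[0,0,0],"gripper":-1},{"slide":[0,0,0],"dr":[0,0,0],"gripper":-1},{"slide":[0,0,0],"dr":[0,0,0],"gripper":-1},{"slide":[0,0,0],"dr":[0,0,0],"gripper":-1}]'
python3 -m crank '[{"slide":[0,0,0],"dr":[0,0,0],"gripper":-1},{"slide":[0,0,0],"dr":[0,0,0],"gripper":-1},{"slide":[0,0,0],"dr":[0,0,0],"gripper":-1}]'
python3 -c "
from h import *
c=cam('side');save(c,'s19.png',(195,240,335,380),4)"
```

```text
time: 24.08
eef_pos: [0.4295, -0.1857, 0.1193]
tool_rot: [[0.47, 0.883, 0.002], [0.883, -0.47, -0.001], [0.0, 0.002, -1.0]]
ft_force: [-0.2, 0.8, 0.0]
grip_width: 0.293
time: 24.33
eef_pos: [0.429, -0.1856, 0.1189]
tool_rot: [[0.47, 0.883, 0.002], [0.883, -0.47, -0.001], [0.0, 0.002, -1.0]]
ft_force: [-1.4, 1.0, 7.0]
grip_width: 0.155
```

View pics/s19.png

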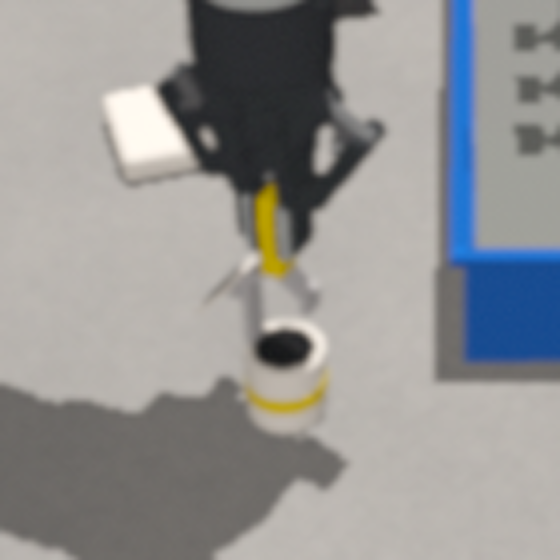

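```bash

python3 -m crank '[{"slide":[0,0,1.3],"dr":[0,0,0],"gripper":-1},{"slide":[0,0,3],"dr":[0,0,0],"gripper":-1},{"slide":[0,0,4],"dr":[0,0,0],"gripper":-1},{"slide":[0,0,4],"dr":[0,0,0],"gripper":-1},{"slide":[0,0,1.9],"dr":[0,0,0],"gripper":-1}]'
python3 -m crank '[{"slide":[0.7,0.5,0],"dr":[0,0,0.03],"gripper":-1},{"slide":[1.4,1.1,0],"dr":[0,0,0.05],"gripper":-1},{"slide":[1.8,1.4,0],"dr":[0,0,0.06],"gripper":-1},{"slide":[1.8,1.4,0],"dr":[0,0,0.06],"gripper":-1},{"slide":[1.8,1.4,0],"dr":[0,0,0.06],"gripper":-1}]'
python3 -m crank '[{"slide":[1.8,1.4,0],"dr":[0,0,0.06],"gripper":-1},{"slide":[1.7,1.3,0],"dr":[0,0,0.06],"gripper":-1},{"slide":[1.1,0.9,0],"dr":[0,0,0.05],"gripper":-1},{"slide":[0.6,0.4,0],"dr":[0,0,0.037],"gripper":-1},{"slide":[0,0,0],"dr":[0,0,0],"gripper":-1}]'
python3 -m crank '[{"slide":[0,0,0],"dr":[0,0,0],"gripper":-1},{"slide":[0,0,0],"dr":[0,0,0],"gripper":-1}]'
python3 -c "
from h import *
c=cam('side');save(c,'s20.png',(235,140,435,300),4)
"
```

```text
time: 24.8
eef_pos: [0.4292, -0.1858, 0.2644]
tool_rot: [[0.47, 0.883, 0.005], [0.883, -0.47, -0.002], [0.0, 0.005, -1.0]]
ft_force: [1.2, -0.9, -1.1]
grip_width: 0.154
time: 25.22
eef_pos: [0.504, -0.1265, 0.2582]
tool_rot: [[0.224, 0.975, -0.002], [0.975, -0.224, 0.001], [0.0, -0.002, -1.0]]
ft_force: [0.2, -0.5, -2.2]
grip_width: 0.151
time: 25.63
eef_pos: [0.5564, -0.0861, 0.2574]
tool_rot: [[0.019, 1.0, -0.003], [1.0, -0.019, 0.001], [0.001, -0.003, -1.0]]
ft_force: [-0.7, -0.4, -1.4]
grip_width: 0.16
time: 25.8
eef_pos: [0.5549, -0.0875, 0.2589]
tool_rot: [[0.023, 1.0, -0.002], [1.0, -0.023, 0.0], [0.0, -0.002, -1.0]]
ft_force: [0.3, -0.5, -2.6]
grip_width: 0.157
```

View pics/s20.png

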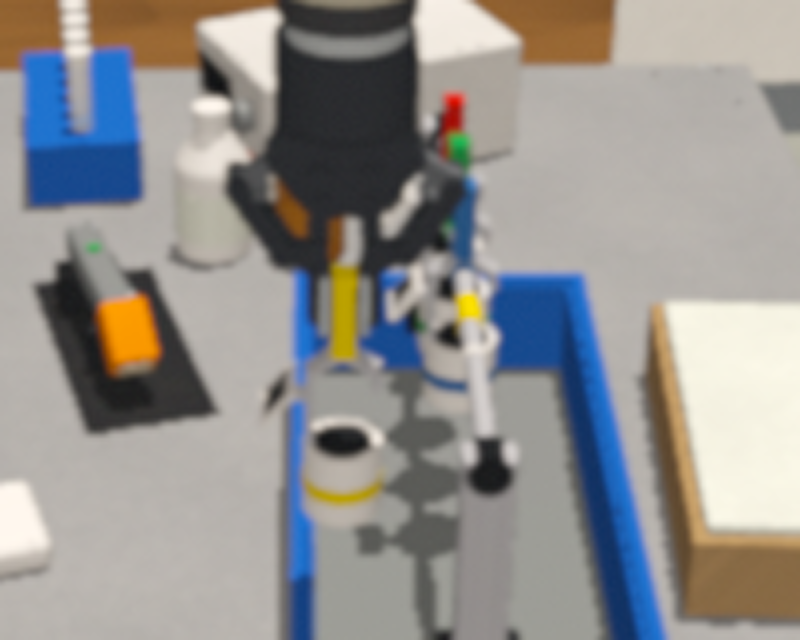

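```bash

python3 -m crank '[{"slide":[1.5,0,0],"dr":[0,0,0],"gripper":-1},{"slide":[2.2,0,0],"dr":[0,0,0],"gripper":-1},{"slide":[2.2,0,0],"dr":[0,0,0],"gripper":-1},{"slide":[1.4,0,0],"dr":[0,0,0],"gripper":-1},{"slide":[0.5,0,0],"dr":[0,0,0],"gripper":-1}]'
python3 -m crank '[{"slide":[0,0,-0.5],"dr":[0,0,0],"gripper":-1},{"slide":[0,0,-0.8],"dr":[0,0,0],"gripper":-1},{"slide":[0,0,-0.8],"dr":[0,0,0],"gripper":-1},{"slide":[0,0,-0.4],"dr":[0,0,0],"gripper":-1},{"slide":[0,0,-0.3],"dr":[0,0,0],"gripper":-1}]'
python3 -m crank '[{"slide":[0,0,-0.05],"dr":[0,0,0],"gripper":-1},{"slide":[0,0,-0.05],"dr":[0,0,0],"gripper":-1},{"slide":[0,0,0],"dr":[0,0,0],"gripper":-1}]'
python3 -c "
from h import *
c=cam('side');save(c,'s21.png',(275,140,435,300),4)"
```

```text
time: 26.27
eef_pos: [0.6347, -0.088, 0.259]
tool_rot: [[0.024, 1.0, -0.0], [1.0, -0.024, 0.0], [0.0, -0.0, -1.0]]
ft_force: [-0.4, 0.2, -2.6]
grip_width: 0.155
time: 26.68
eef_pos: [0.6324, -0.0874, 0.2309]
tool_rot: [[0.023, 1.0, -0.001], [1.0, -0.023, 0.0], [0.0, -0.001, -1.0]]
ft_force: [0.3, 0.5, -1.3]
grip_width: 0.156
time: 26.93
eef_pos: [0.6334, -0.0874, 0.2311]
tool_rot: [[0.022, 1.0, 0.0], [1.0, -0.022, -0.0], [-0.0, 0.0, -1.0]]
ft_force: [-0.1, 0.8, -2.8]
grip_width: 0.155
```

View pics/s21.png

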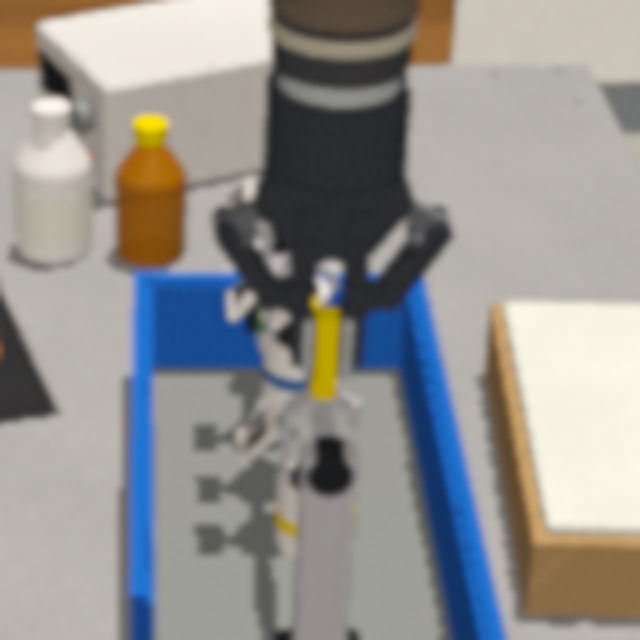

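```bash

python3 -m crank '[{"slide":[0.02,1.0,-0.1],"dr":[0,0,0],"gripper":-1},{"slide":[0.05,1.8,-0.05],"dr":[0,0,0],"gripper":-1},{"slide":[0.05,2.2,0],"dr":[0,0,0],"gripper":-1},{"slide":[0.05,2.2,0],"dr":[0,0,0],"gripper":-1},{"slide":[0.03,1.6,0],"dr":[0,0,0],"gripper":-1}]'
python3 -m crank '[{"slide":[0.02,1.1,0],"dr":[0,0,0],"gripper":-1},{"slide":[0.01,0.5,-0.05],"dr":[0,0,0],"gripper":-1},{"slide":[0,0,0],"dr":[0,0,0],"gripper":-1},{"slide":[0,0,0],"dr":[0,0,0],"gripper":-1}]'
python3 -c "
from h import *
c=cam('side');save(c,'s22.png',(275,110,435,250),4)"
```

```text
time: 27.4
eef_pos: [0.6355, 0.0028, 0.2295]
tool_rot: [[0.022, 1.0, 0.0], [1.0, -0.022, 0.001], [0.001, 0.0, -1.0]]
ft_force: [0.7, 0.0, -1.4]
grip_width: 0.158
time: 27.73
eef_pos: [0.6357, 0.0166, 0.2289]
tool_rot: [[0.022, 1.0, -0.0], [1.0, -0.022, -0.0], [-0.0, -0.0, -1.0]]
ft_force: [-1.4, 1.4, -0.9]
grip_width: 0.158
```

View pics/s22.png

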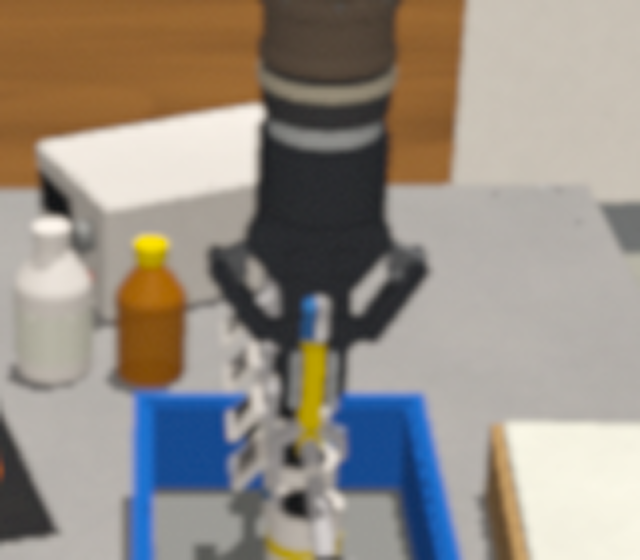

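```bash

python3 -m crank '[{"slide":[0,0,0],"dr":[0,0,0],"gripper":1},{"slide":[0,0,0],"dr":[0,0,0],"gripper":1},{"slide":[0,0,0],"dr":[0,0,0],"gripper":1},{"slide":[0,0,0],"dr":[0,0,0],"gripper":1},{"slide":[0,0,0],"dr":[0,0,0],"gripper":1}]' >/dev/null
python3 -m crank '[{"slide":[0,0,0],"dr":[0,0,0],"gripper":1},{"slide":[0,0,1],"dr":[0,0,0],"gripper":1},{"slide":[0,0,2.5],"dr":[0,0,0],"gripper":1},{"slide":[0,0,2.5],"dr":[0,0,0],"gripper":1},{"slide":[0,0,1],"dr":[0,0,0],"gripper":1}]'
python3 -m crank '[{"slide":[-3.8,-1,0],"dr":[0,0,0],"gripper":1},{"slide":[-3.8,-1,0],"dr":[0,0,0],"gripper":1},{"slide":[-3.8,-1,0],"dr":[0,0,0],"gripper":1},{"slide":[-3.8,-1,0],"dr":[0,0,0],"gripper":1},{"slide":[-3.8,-1,0],"dr":[0,0,0],"gripper":1}]'
python3 -m crank '[{"slide":[-3,-1,0],"dr":[0,0,0],"gripper":1},{"slide":[-2,-1,0],"dr":[0,0,0],"gripper":1},{"slide":[0,0,0],"dr":[0,0,0],"gripper":1}]'
python3 -c "
from h import *
c=cam('side');save(c,'s23.png',(235,140,395,260),5);t=cam('top');save(t,'t23.png',(190,150,350,250),5)
save(t,'t23b.png',(160,260,260,330),8)
for k in ('red','green','yellow','blue','orange'):print(k,blobs(c,k,(200,140,400,270)),blobs(t,k,(160,180,350,330)))"
```

```text
time: 28.62
eef_pos: [0.6361, 0.0166, 0.303]
tool_rot: [[0.022, 1.0, 0.004], [1.0, -0.022, 0.0], [0.0, 0.004, -1.0]]
ft_force: [-0.4, 0.1, 0.9]
grip_width: 1.001
time: 29.03
eef_pos: [0.4441, -0.0337, 0.2994]
tool_rot: [[0.022, 1.0, 0.001], [1.0, -0.022, -0.0], [-0.0, 0.001, -1.0]]
ft_force: [-0.2, -0.3, 0.9]
grip_width: 1.004
time: 29.28
eef_pos: [0.3925, -0.0543, 0.3009]
tool_rot: [[0.024, 1.0, 0.002], [1.0, -0.024, -0.001], [-0.001, 0.002, -1.0]]
ft_force: [1.7, 0.1, 1.5]
grip_width: 1.003
red [([345, 163, 6, 12, 50], [347.6, 167.8])] [([236, 194, 15, 10, 100], [242.6, 198.2])]
green [([348, 174, 4, 10, 36], [349.4, 178.0])] [([264, 195, 9, 8, 48], [267.6, 197.7]), ([191, 304, 4, 3, 9], [192.3, 305.1])]
yellow [([308, 169, 9, 8, 60], [312.3, 172.3]), ([348, 195, 8, 25, 131], [352.1, 206.4]), ([342, 245, 11, 6, 28], [346.4, 247.9])] [([316, 196, 13, 10, 96], [321.8, 200.5])]
blue [([259, 155, 10, 15, 84], [264.2, 161.0]), ([241, 169, 24, 22, 432], [251.8, 180.0]), ([349, 184, 5, 10, 38], [350.6, 188.7]), ([308, 208, 28, 62, 738], [317.6, 227.6]), ([359, 209, 35, 61, 938], [377.1, 234.2])] [([220, 180, 7, 16, 99], [223.4, 187.7]), ([291, 196, 11, 8, 60], [295.4, 199.1]), ([219, 210, 131, 41, 885], [270.7, 241.8])]
orange [([201, 140, 24, 16, 261], [211.0, 145.6]), ([259, 140, 48, 17, 323], [276.4, 144.8]), ([355, 140, 33, 16, 380], [374.3, 146.3]), ([346, 172, 4, 10, 12], [346.5, 175.8]), ([304, 177, 17, 29, 421], [312.2, 191.3]), ([258, 213, 18, 22, 260], [266.5, 223.0]), ([398, 220, 2, 22, 34], [398.6, 230.5])] [([160, 235, 2, 10, 13], [160.2, 239.4]), ([219, 285, 24, 18, 280], [231.7, 293.3])]
```

View pics/t23.png

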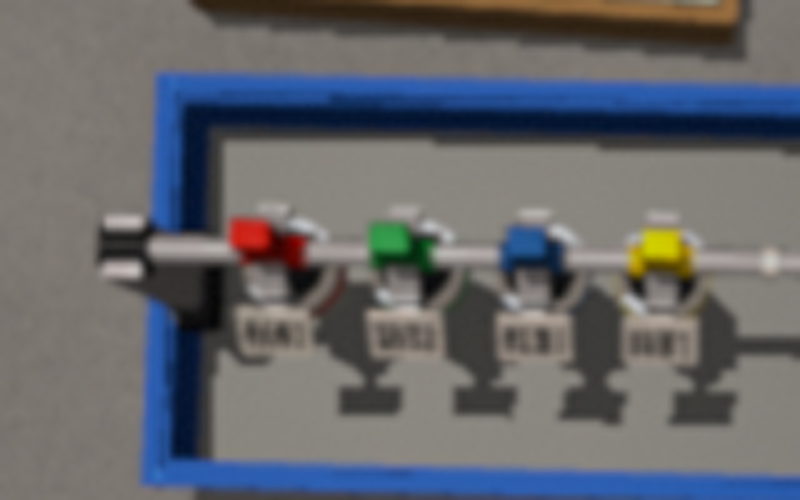

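View pics/s23.png

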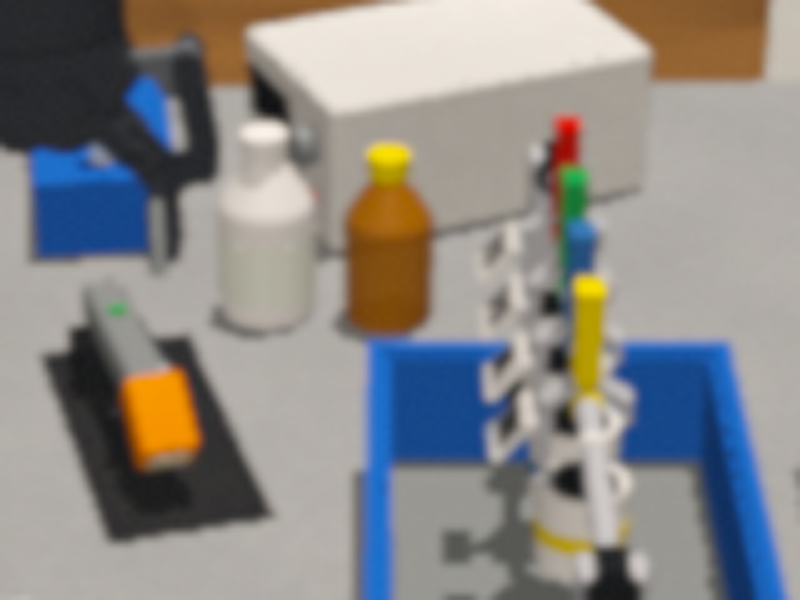

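View pics/t23b.png

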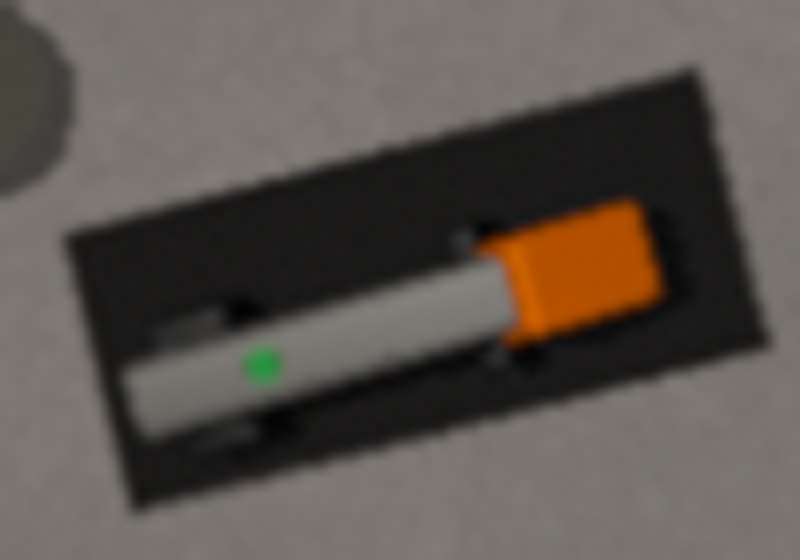

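```bash
python3 - <<'E'
from h import *
t,s=cam("top"),cam("side")
L={"red":(244.6,216),"green":(270.8,216.6),"blue":(296.6,217.2),"yellow":(322,217.8)}
for k,a in L.items(): print(k,plane(t,a,.188).round(4))
# tab top centres z=.265
for k,a in {"red":(190+249/5,150+235/5),"green":(190+389/5,150+240/5),"blue":(190+529/5,150+243/5),"yellow":(190+661/5,150+244/5)}.items(): print("tab",k,plane(t,a,.265).round(4))
C=[plane(t,u,.003) for u in [(168.1,289.4),(247.1,268.5),(256.2,303.1),(177.2,324)]]
C=np.array(C);print(C.round(4));print("mat c",C.mean(0).round(4)); d=C[1]+C[2]-C[0]-C[3];print("yaw",np.arctan2(d[1],d[0]),np.linalg.norm(C[1]-C[0]),np.linalg.norm(C[2]-C[1]))
e=C[0]+C[1]-C[2]-C[3];print("yaw2",np.arctan2(e[1],e[0])-np.pi/2)
T=plane(t,(177,310.6),.069);H=plane(t,(241.5,290.9),.043);J=plane(t,(222.9,297.5),.069);J2=plane(t,(160+490/8,260+258/8),.069);J3=plane(t,(160+515/8,260+342/8),.069)
print("tail",T.round(4),"head",H.round(4),"len",np.linalg.norm((H-T)[:2]),"junction",J.round(4), J2,J3,"yaw TH",np.arctan2(*(H-T)[[1,0]]),"yaw TJ",np.arctan2(*(J-T)[[1,0]]))
def sp(x,y): return (235+x/5,140+y/5)
# side: tail top edge mid, orange front bottom
print("side tail",plane(s,sp(100,288),.069).round(4),"front top edge",plane(s,sp(163,461),.043).round(4))
E
```

```text
red [0.6038 0.1985 0.188 ]
green [0.6024 0.1364 0.188 ]
blue [0.6011 0.0755 0.188 ]
yellow [0.5998 0.0158 0.188 ]
tab red [0.6385 0.1965 0.265 ]
tab green [0.6362 0.1346 0.265 ]
tab blue [0.6349 0.073  0.265 ]
tab yellow [0.6345 0.0151 0.265 ]
[[0.4175 0.4413 0.003 ]
 [0.4766 0.2217 0.003 ]
 [0.3822 0.1959 0.003 ]
 [0.3226 0.4145 0.003 ]]
mat c [0.3997 0.3184 0.003 ]
yaw -1.3065532555738635 0.22740420925121949 0.09791262367029542
yaw2 -1.299388692220385
tail [0.3667 0.3946 0.069 ] head [0.4179 0.2296 0.043 ] len 0.17278850130570228 junction [0.4021 0.2736 0.069 ] [0.41567234 0.27810197 0.069     ] [0.38848501 0.2696149  0.069     ] yaw TH -1.2705213243752773 yaw TJ -1.2867495992945104
side tail [0.3673 0.3817 0.069 ] front top edge [0.413  0.2178 0.043 ]
```

```bash
python3 - <<'E'
from h import *
t,s=cam("top"),cam("side")
save(t,"t24.png",(230,188,340,228),7)
im=t["color"].astype(float); 
L={"red":(244.6,216),"green":(270.8,216.6),"blue":(296.6,217.2),"yellow":(322,217.8)}
for k,(x,y) in L.items():
    x0,y0=int(x-11),int(y-7); w=t["color"][y0:y0+15,x0:x0+22].copy()
    h=cv2.cvtColor(w,cv2.COLOR_RGB2HSV)
    print(k); print(h[:,:,2][::1, ::1] if k=="red" else "")
def sp(x,y): return (235+x/5,140+y/5)
for p in [(270,515),(115,540),(45,355),(190,338)]: print(plane(s,sp(*p),.003).round(4))
E
```

```text
red
[[ 11  29  49  57  58  59  73 105 131 135 128 124 121 105  76  52  46  62
   91 113 116 104]
 [ 11  29  50  61  71  81  83  88 102 115 120 119 118 108  88  72  74  93
  111 115 102  86]
 [ 14  34  56  76 108 132 136 129 124 136 154 166 167 158 137 120 119 124
  119  98  82  73]
 [ 12  35  60  87 128 156 159 154 152 157 166 176 178 174 165 159 159 155
  134  91  72  67]
 [ 13  36  58  83 124 149 143 140 147 151 151 158 161 160 160 161 161 158
  140 105  85  68]
 [ 14  35  56  75 114 135 114 108 125 132 124 133 126 116 127 136 133 138
  140 121  99  70]
 [ 24  40  55  71 107 127  96  82 102 108 106 118  95  79 101 119 116 123
  136 115  86  64]
 [ 44  53  57  69 100 117  88  72  88  89  92 103  79  63  85 116 121 120
  133 106  71  60]
 [ 56  57  59  64  90 113 100  82  95  89  91  99  84  72  83 115 123 119
  134 108  69  58]
 [ 58  59  59  62  87 119 121 102 107  99 101 101 102  96  95 118 117 119
  138 118  86  75]
 [ 67  75  71  63  81 117 135 129 127 121 125 123 129 128 125 136 129 130
  143 136 120 115]
 [ 88 112 105  79  72 102 128 130 128 125 129 134 145 148 147 150 148 148
  150 145 135 133]
 [ 97 130 129 107  79  77  90  94  93  93 101 121 140 145 146 146 145 146
  146 142 137 139]
 [ 98 131 137 128 106  84  79  80  80  84 101 125 137 139 139 140 139 139
  139 139 138 139]
 [ 99 132 138 136 130 121 118 118 118 120 126 135 138 138 139 138 139 138
  138 139 139 139]]
green

blue

yellow

[0.4739 0.2201 0.003 ]
[0.3843 0.196  0.003 ]
[0.3256 0.4139 0.003 ]
[0.4189 0.434  0.003 ]
```

View pics/t24.png

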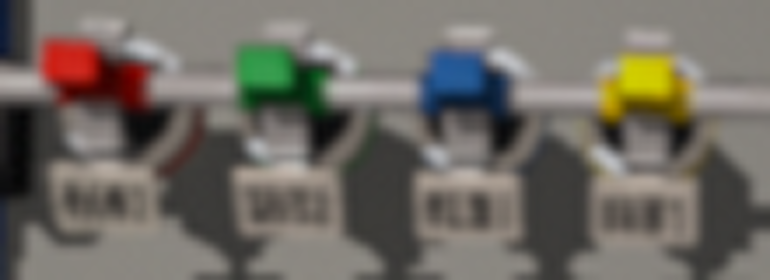

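```bash
python3 - <<'E'
from h import *
t,s=cam("top"),cam("side")
print(tri(t,(192.75,305.6),s,(258.4,201.6)), blobs(s,"green",(250,190,268,210),amin=2,s=60))
E
python3 -m crank '[{"slide":[-0.04,3.175,-0.8],"dr":[0,0,0.0261],"gripper":1},{"slide":[-0.04,3.175,-0.8],"dr":[0,0,0.0261],"gripper":1},{"slide":[-0.04,3.175,-0.8],"dr":[0,0,0.0261],"gripper":1},{"slide":[-0.04,3.175,-0.8],"dr":[0,0,0.0261],"gripper":1},{"slide":[-0.04,3.175,-0.8],"dr":[0,0,0.0261],"gripper":1}]'
python3 -m crank '[{"slide":[-0.04,3.175,-0.8],"dr":[0,0,0.0261],"gripper":1},{"slide":[-0.04,3.175,-0.8],"dr":[0,0,0.0261],"gripper":1},{"slide":[-0.04,3.175,-0.8],"dr":[0,0,0.0261],"gripper":1},{"slide":[-0.04,3.175,-0.8],"dr":[0,0,0.0261],"gripper":1},{"slide":[-0.04,3.175,-0.8],"dr":[0,0,0.0261],"gripper":1}]'
python3 -m crank '[{"slide":[-0.04,3.175,-0.8],"dr":[0,0,0.0261],"gripper":1},{"slide":[-0.04,3.175,-0.8],"dr":[0,0,0.0261],"gripper":1},{"slide":[0,0,0],"dr":[0,0,0],"gripper":1},{"slide":[0,0,0],"dr":[0,0,0],"gripper":1}]'
python3 -c "
from h import *
s=cam('side');save(s,'s25.png',(215,120,375,260),5)
print(blobs(s,'orange',(240,190,290,260)))"
```

```text
(array([0.38008901, 0.3525211 , 0.07052363]), np.float64(0.0006185223958218766)) [([257, 201, 3, 2, 6], [258.0, 201.5])]
time: 30.1
eef_pos: [0.3939, 0.107, 0.2582]
tool_rot: [[-0.109, 0.994, -0.0], [0.994, 0.109, -0.0], [-0.0, -0.001, -1.0]]
ft_force: [0.9, -0.6, 0.3]
grip_width: 0.997
time: 30.52
eef_pos: [0.3916, 0.2662, 0.218]
tool_rot: [[-0.238, 0.971, -0.001], [0.971, 0.238, -0.0], [-0.0, -0.001, -1.0]]
ft_force: [0.6, -0.7, 0.2]
grip_width: 1.002
time: 30.85
eef_pos: [0.3904, 0.329, 0.2012]
tool_rot: [[-0.29, 0.957, -0.002], [0.957, 0.29, -0.002], [-0.001, -0.003, -1.0]]
ft_force: [0.1, -0.3, 0.4]
grip_width: 1.002
[([258, 213, 18, 22, 266], [266.4, 222.9])]
```

View pics/s25.png

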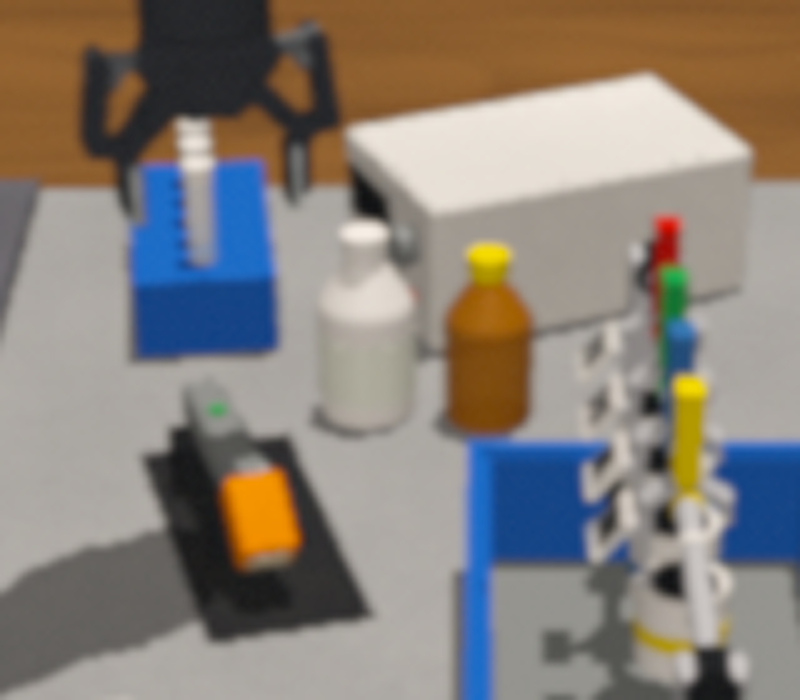

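```bash

python3 -m crank '[{"slide":[-0.2,-0.3,-3.5],"dr":[0,0,0],"gripper":1},{"slide":[0,0,-4],"dr":[0,0,0],"gripper":1},{"slide":[0,0,-3.8],"dr":[0,0,0],"gripper":1},{"slide":[0,0,-3],"dr":[0,0,0],"gripper":1},{"slide":[0,0,-1.2],"dr":[0,0,0],"gripper":1}]' 60 >/dev/null
python3 -m crank '[{"slide":[0,0,-1.0],"dr":[0,0,0],"gripper":1},{"slide":[0,0,0],"dr":[0,0,0],"gripper":1},{"slide":[0,0,0],"dr":[0,0,0],"gripper":-1},{"slide":[0,0,0],"dr":[0,0,0],"gripper":-1},{"slide":[0,0,0],"dr":[0,0,0],"gripper":-1}]'
python3 -m crank '[{"slide":[0,0,0],"dr":[0,0,0],"gripper":-1},{"slide":[0,0,0],"dr":[0,0,0],"gripper":-1},{"slide":[0,0,0],"dr":[0,0,0],"gripper":-1},{"slide":[0,0,0],"dr":[0,0,0],"gripper":-1},{"slide":[0,0,0],"dr":[0,0,0],"gripper":-1}]'
python3 -c "
from h import *
s=cam('side');save(s,'s26.png',(215,140,335,260),5)
print(blobs(s,'orange',(240,190,290,260)))"
```

```text
time: 31.73
eef_pos: [0.39, 0.3252, 0.0394]
tool_rot: [[-0.286, 0.958, 0.002], [0.958, 0.286, 0.002], [0.001, 0.003, -1.0]]
ft_force: [0.3, 0.0, -0.3]
grip_width: 0.604
time: 32.15
eef_pos: [0.3896, 0.325, 0.0388]
tool_rot: [[-0.287, 0.958, 0.001], [0.958, 0.287, 0.001], [0.001, 0.002, -1.0]]
ft_force: [0.1, -0.9, 6.8]
grip_width: 0.29
[([258, 213, 18, 22, 273], [266.1, 222.8])]
```

View pics/s26.png

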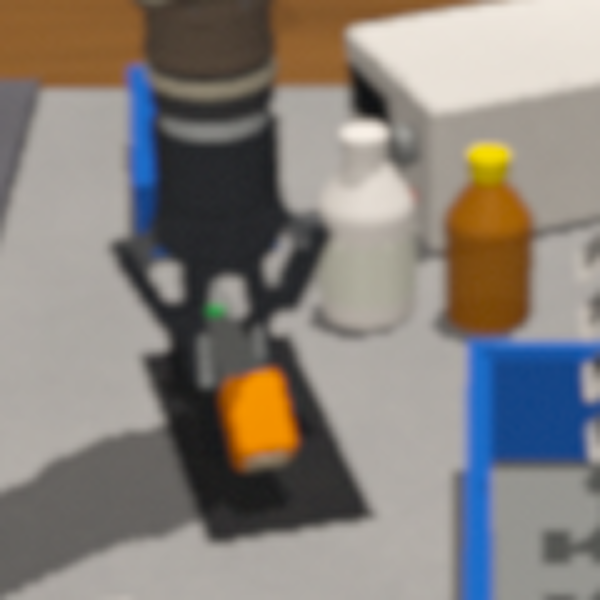

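```bash

python3 -m crank '[{"slide":[0,0,1],"dr":[0,0,0],"gripper":-1},{"slide":[0,0,3],"dr":[0,0,0],"gripper":-1},{"slide":[0,0,4],"dr":[0,0,0],"gripper":-1},{"slide":[0,0,4],"dr":[0,0,0],"gripper":-1},{"slide":[0,0,4],"dr":[0,0,0],"gripper":-1}]' 80
python3 -m crank '[{"slide":[0,0,3],"dr":[0,0,0],"gripper":-1},{"slide":[0,0,1.8],"dr":[0,0,0],"gripper":-1},{"slide":[0,0,0],"dr":[0,0,0],"gripper":-1},{"slide":[0,0,0],"dr":[0,0,0],"gripper":-1}]'
python3 -c "
from h import *
s=cam('side');save(s,'s27.png',(185,90,335,240),4)
print(blobs(s,'orange',(200,100,290,260)))"
```

```text
time: 32.62
eef_pos: [0.3882, 0.324, 0.1996]
tool_rot: [[-0.287, 0.958, -0.001], [0.958, 0.287, -0.001], [-0.001, -0.001, -1.0]]
ft_force: [0.8, 0.9, -2.2]
grip_width: 0.295
time: 32.95
eef_pos: [0.3892, 0.3248, 0.2464]
tool_rot: [[-0.287, 0.958, 0.001], [0.958, 0.287, 0.001], [0.001, 0.001, -1.0]]
ft_force: [0.7, -0.5, -2.6]
grip_width: 0.289
[([200, 100, 47, 57, 2216], [220.0, 127.8]), ([254, 100, 36, 69, 1237], [275.8, 132.2]), ([264, 120, 6, 13, 50], [266.4, 125.5]), ([239, 122, 8, 14, 75], [242.9, 128.6]), ([253, 129, 8, 10, 50], [257.1, 132.7])]
```

View pics/s27.png

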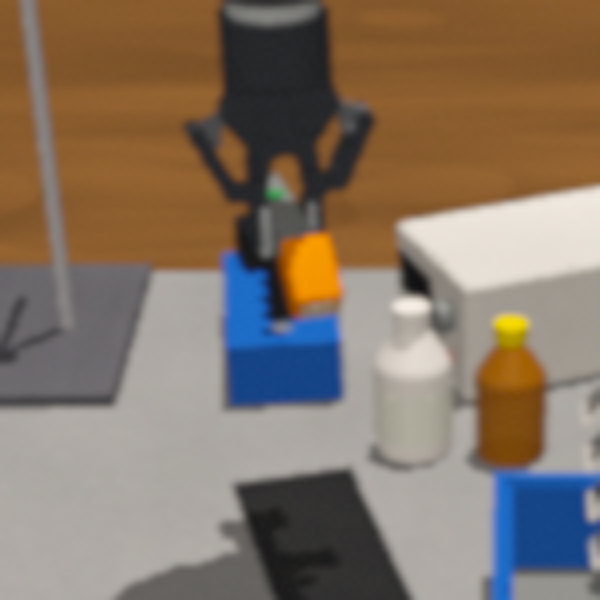

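```bash

for i in 1 2 3; do python3 -m crank '[{"slide":[0.07,-0.823,0],"dr":[0,0,0.0839],"gripper":-1},{"slide":[0.07,-0.823,0],"dr":[0,0,0.0839],"gripper":-1},{"slide":[0.07,-0.823,0],"dr":[0,0,0.0839],"gripper":-1},{"slide":[0.07,-0.823,0],"dr":[0,0,0.0839],"gripper":-1},{"slide":[0.07,-0.823,0],"dr":[0,0,0.0839],"gripper":-1}]'; done
python3 -m crank '[{"slide":[0,0,0],"dr":[0,0,0],"gripper":-1},{"slide":[0,0,0],"dr":[0,0,0],"gripper":-1},{"slide":[0,0,0],"dr":[0,0,0],"gripper":-1},{"slide":[0,0,0],"dr":[0,0,0],"gripper":-1}]'
python3 -c "
from h import *
s=cam('side');save(s,'s28.png',(225,90,385,250),4);t=cam('top');save(t,'t28.png',(200,170,360,290),5)
st=manip.sense();print(st['eef_pos'],st['tool_rot'].round(4),st['qpos'].round(2))
print(blobs(t,'orange',(200,180,350,330)))
for k in('red','yellow','green','blue'):print(blobs(s,k,(300,150,360,250)),blobs(t,k,(230,180,350,210)))"
```

```text
time: 33.42
eef_pos: [0.3915, 0.2824, 0.2432]
tool_rot: [[-0.655, 0.755, -0.004], [0.755, 0.655, -0.003], [0.0, -0.004, -1.0]]
ft_force: [-1.3, 0.7, -1.5]
grip_width: 0.289
time: 33.83
eef_pos: [0.395, 0.2413, 0.2433]
tool_rot: [[-0.906, 0.423, -0.004], [0.423, 0.906, -0.002], [0.002, -0.004, -1.0]]
ft_force: [-0.8, -0.7, -2.1]
grip_width: 0.294
time: 34.25
eef_pos: [0.3984, 0.2002, 0.2433]
tool_rot: [[-1.0, 0.017, -0.004], [0.017, 1.0, -0.002], [0.004, -0.002, -1.0]]
ft_force: [0.0, -0.6, -1.5]
grip_width: 0.287
time: 34.58
eef_pos: [0.3992, 0.2014, 0.2451]
tool_rot: [[-1.0, 0.023, -0.001], [0.023, 1.0, -0.0], [0.001, -0.0, -1.0]]
ft_force: [0.1, 0.2, -2.0]
grip_width: 0.293
[0.39937718 0.20143913 0.24548129] [[-9.998e-01  2.190e-02 -5.000e-04]
 [ 2.190e-02  9.998e-01 -2.000e-04]
 [ 5.000e-04 -2.000e-04 -1.000e+00]] [ 0.47 -0.02 -0.16  1.43  0.    0.49]
[([229, 262, 19, 25, 363], [238.4, 272.8])]
[([345, 163, 6, 12, 50], [347.6, 167.8])] [([236, 194, 15, 10, 104], [242.8, 198.4])]
[([308, 169, 9, 8, 59], [312.2, 172.3]), ([348, 195, 8, 25, 132], [352.1, 206.5]), ([342, 245, 11, 5, 26], [346.2, 247.8])] [([316, 196, 13, 10, 95], [321.7, 200.4])]
[([348, 174, 4, 10, 36], [349.4, 178.0])] [([264, 195, 9, 8, 50], [267.6, 197.8]), ([274, 198, 2, 5, 8], [274.5, 199.6])]
[([349, 184, 5, 10, 39], [350.7, 188.6]), ([308, 208, 29, 42, 638], [318.8, 222.6])] [([291, 196, 11, 8, 62], [295.5, 199.2])]
```

View pics/s28.png

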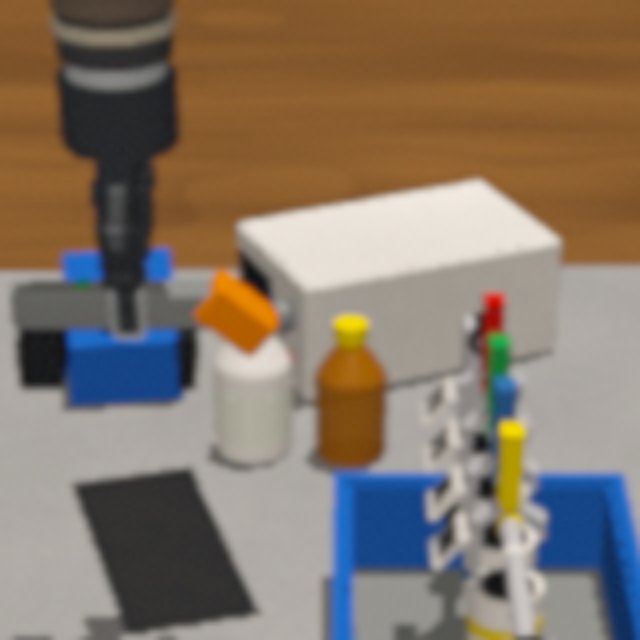

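View pics/t28.png

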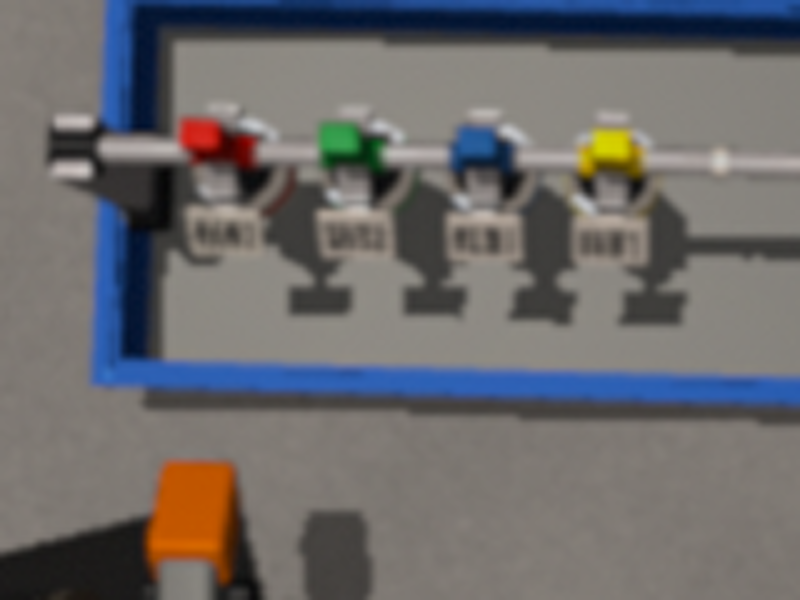

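```bash
python3 - <<'E'
from h import *
t=cam("top")
print("front edge",plane(t,(200+198.5/5,170+464/5),.25).round(4),"junction",plane(t,(200+187/5,170+558/5),.275).round(4))
for k,p in {"red":(225,231),"green":(356,233),"blue":(485,236),"yellow":(611,239)}.items(): print(k,plane(t,(200+p[0]/5,170+p[1]/5),.188).round(4))
E
```

```text
front edge [0.4938 0.1977 0.25  ] junction [0.4533 0.1978 0.275 ]
red [0.6033 0.1976 0.188 ]
green [0.6024 0.1355 0.188 ]
blue [0.6011 0.0746 0.188 ]
yellow [0.5998 0.0153 0.188 ]
```

```bash
python3 - <<'E'
from h import *
s=cam("side"); save(s,"s29.png",(265,145,305,185),14)
def py(uv,y):
    o,d=ray(s,uv); return (o+d*(y-o[1])/d[1]).round(4)
for n,p in {"fu":(278,315),"fl":(250,352),"bu":(220,272),"bl":(195,312)}.items(): print(n,py((225+p[0]/4,90+p[1]/4),.183))
E
```

```text
fu [0.495  0.183  0.2596]
fl [0.476 0.183 0.233]
bu [0.4581 0.183  0.2905]
bl [0.4408 0.183  0.2624]
```

View pics/s29.png

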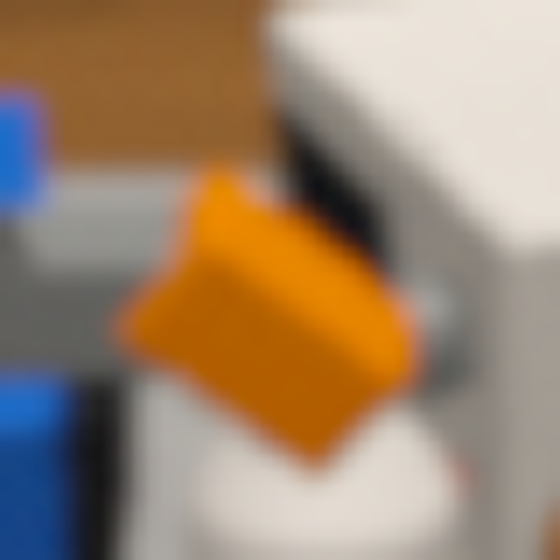

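```bash
python3 - <<'E'
from h import *
s=cam("side")
def py(uv,y):
    o,d=ray(s,uv); return (o+d*(y-o[1])/d[1]).round(4)
for n,p in {"fu":(385,388),"fl":(316,470),"bu":(192,250),"bl":(120,325),"ufar":(418,335)}.items(): print(n,py((265+p[0]/14,145+p[1]/14),.183 if n!='ufar' else .215))
E
```

```text
fu [0.4896 0.183  0.2482]
fl [0.4762 0.183  0.2313]
bu [0.4543 0.183  0.2769]
bl [0.4403 0.183  0.2618]
ufar [0.4956 0.215  0.2441]
```

```bash

python3 -m crank '[{"slide":[0.8,0.1,0.1],"dr":[0,0,0],"gripper":-1},{"slide":[1.5,0,0],"dr":[0,0,0],"gripper":-1},{"slide":[1.5,0,0],"dr":[0,0,0],"gripper":-1},{"slide":[0.9,0,0],"dr":[0,0,0],"gripper":-1},{"slide":[0.4,0,0],"dr":[0,0,0],"gripper":-1}]' >/dev/null
for i in 1 2 3 4 5 6; do python3 -m crank '[{"slide":[0,0,0],"dr":[0,0,0],"gripper":-1},{"slide":[0,0,0],"dr":[0,0,0],"gripper":-1},{"slide":[0,0,0],"dr":[0,0,0],"gripper":-1},{"slide":[0,0,0],"dr":[0,0,0],"gripper":-1},{"slide":[0,0,0],"dr":[0,0,0],"gripper":-1}]'; done | tail -5
python3 -c "
from h import *
s=cam('side');save(s,'s30.png',(255,110,375,230),6);t=cam('top');save(t,'t30.png',(200,170,360,290),5)
st=manip.sense();print(st['eef_pos'],st['tool_rot'].round(4))
print(blobs(t,'orange',(200,180,350,330)))"
```

```text
time: 37.75
eef_pos: [0.4505, 0.2021, 0.2468]
tool_rot: [[-1.0, 0.022, 0.0], [0.022, 1.0, 0.0], [-0.0, 0.0, -1.0]]
ft_force: [-0.1, -0.7, -2.0]
grip_width: 0.289
[0.45050484 0.20212133 0.24681809] [[-9.998e-01  2.160e-02  1.000e-04]
 [ 2.160e-02  9.998e-01  0.000e+00]
 [-1.000e-04  0.000e+00 -1.000e+00]]
[([229, 239, 19, 25, 325], [238.2, 249.2])]
```

View pics/s30.png

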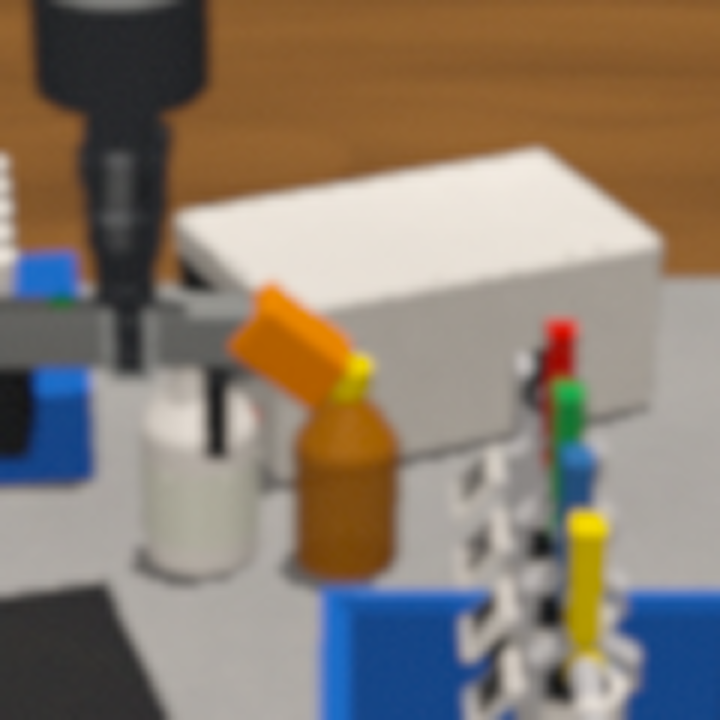

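View pics/t30.png

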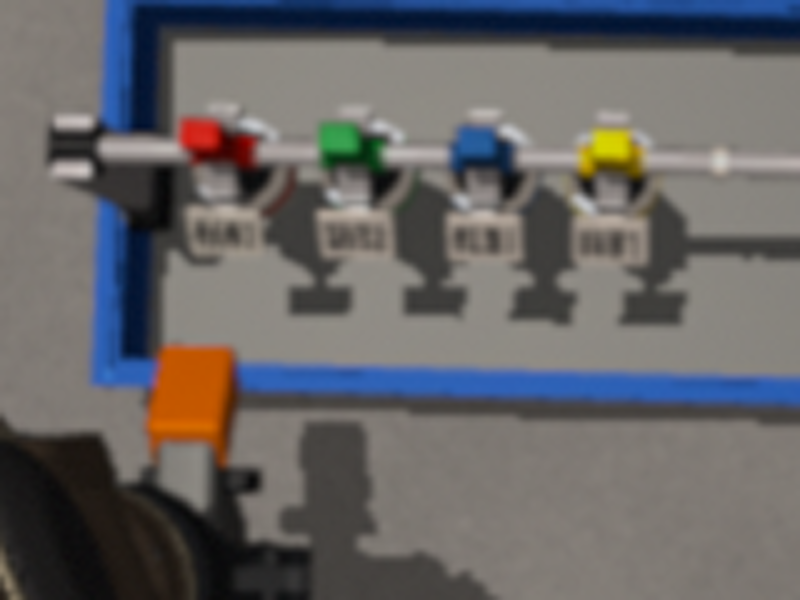

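```bash

python3 -m crank '[{"slide":[-1,0,0],"dr":[0,0,0],"gripper":-1},{"slide":[-2,-0.5,0],"dr":[0,0,0],"gripper":-1},{"slide":[-2,-2,0],"dr":[0,0,0],"gripper":-1},{"slide":[0,-2.5,0],"dr":[0,0,0],"gripper":-1},{"slide":[0,-2.5,0],"dr":[0,0,0],"gripper":-1}]' >/dev/null
python3 -m crank '[{"slide":[0,-2.5,0],"dr":[0,0,0],"gripper":-1},{"slide":[0,-2.5,0],"dr":[0,0,0],"gripper":-1},{"slide":[0,-2.5,0],"dr":[0,0,0],"gripper":-1},{"slide":[0,-2,0],"dr":[0,0,0],"gripper":-1},{"slide":[0,-1.15,0],"dr":[0,0,0],"gripper":-1}]' 
python3 -m crank '[{"slide":[0.8,0,0],"dr":[0,0,0],"gripper":-1},{"slide":[1.4,0,0],"dr":[0,0,0],"gripper":-1},{"slide":[1.4,0,0],"dr":[0,0,0],"gripper":-1},{"slide":[0.7,0,0],"dr":[0,0,0],"gripper":-1},{"slide":[0.35,0,0],"dr":[0,0,0],"gripper":-1}]' >/dev/null
for i in 1 2 3 4 5 6; do python3 -m crank '[{"slide":[0,0,0],"dr":[0,0,0],"gripper":-1},{"slide":[0,0,0],"dr":[0,0,0],"gripper":-1},{"slide":[0,0,0],"dr":[0,0,0],"gripper":-1},{"slide":[0,0,0],"dr":[0,0,0],"gripper":-1},{"slide":[0,0,0],"dr":[0,0,0],"gripper":-1}]'; done | tail -5
python3 -c "
from h import *
s=cam('side');save(s,'s31.png',(225,110,385,270),5);t=cam('top');save(t,'t31.png',(200,170,360,290),5)
st=manip.sense();print(st['eef_pos'],st['tool_rot'].round(4))
print(blobs(t,'orange',(200,180,350,330)))"
```

```text
time: 38.68
eef_pos: [0.3996, 0.019, 0.247]
tool_rot: [[-1.0, 0.023, 0.0], [0.023, 1.0, -0.0], [-0.0, -0.0, -1.0]]
ft_force: [0.2, 0.1, -1.9]
grip_width: 0.29
time: 41.6
eef_pos: [0.447, 0.0206, 0.2468]
tool_rot: [[-1.0, 0.022, 0.0], [0.022, 1.0, -0.0], [-0.0, -0.0, -1.0]]
ft_force: [1.0, 0.3, -1.1]
grip_width: 0.294
[0.44699808 0.020619   0.24679561] [[-0.9998  0.0216  0.    ]
 [ 0.0216  0.9998 -0.    ]
 [-0.     -0.     -1.    ]]
[([313, 241, 16, 21, 298], [320.6, 250.8])]
```

View pics/s31.png

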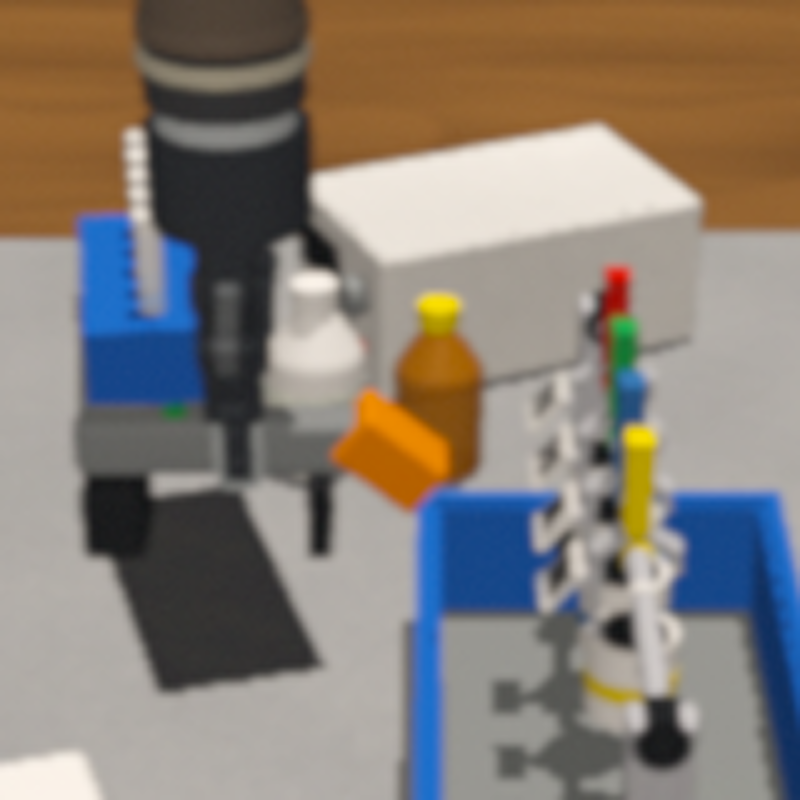

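View pics/t31.png

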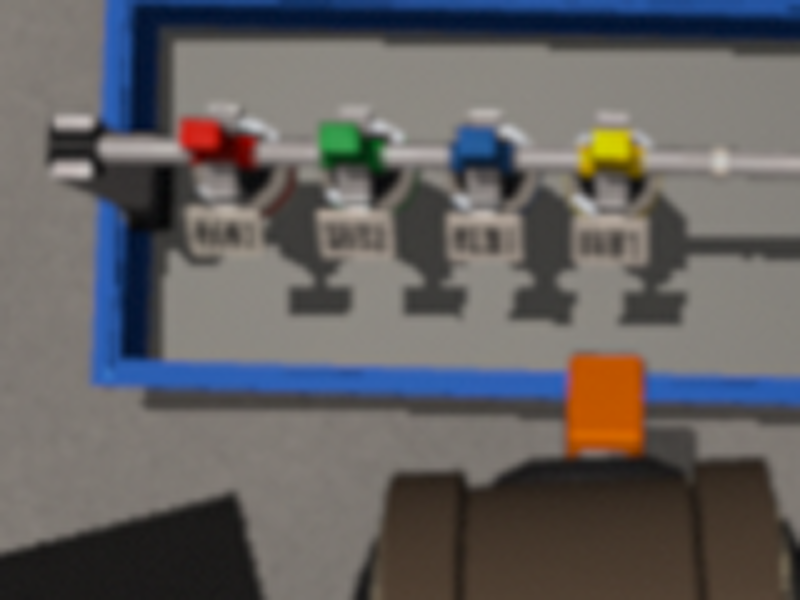

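```bash
python3 - <<'E'
from h import *
s,t=cam("side"),cam("top")
save(s,"s32.png",(285,185,345,240),12)
def py(uv,y):
    o,d=ray(s,uv); return (o+d*(y-o[1])/d[1]).round(4)
print("win",py((311,207.8),.003),"lab",py((336.6,226.6),.0155))
print("front edge top",plane(t,(200+607/5,170+355/5),.25), "label",plane(t,(200+611/5,170+239/5),.188))
E
```

```text
win [0.534 0.003 0.243] lab [0.5967 0.0155 0.1826]
front edge top [0.542679   0.01669631 0.25      ] label [0.59976236 0.01530003 0.188     ]
```

View pics/s32.png

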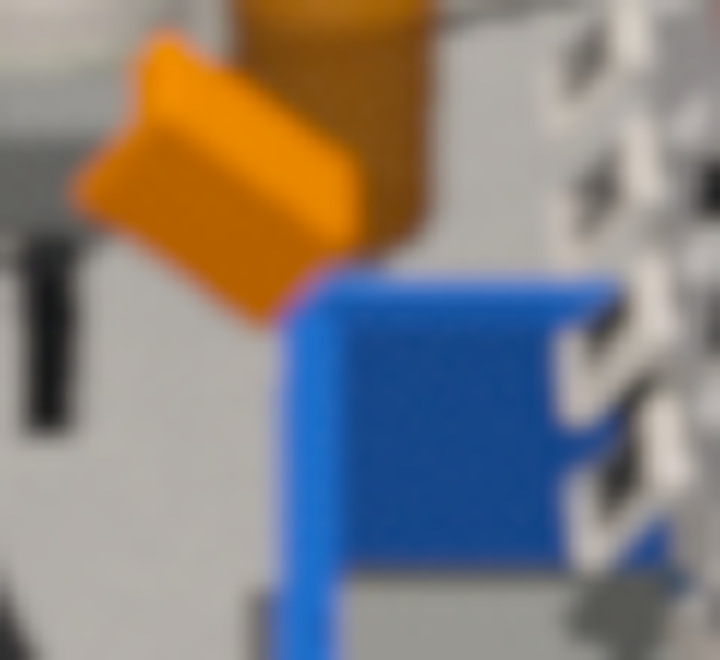

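```bash

python3 -m crank '[{"slide":[-1,0,0],"dr":[0,0,0],"gripper":-1},{"slide":[-2,0.3,0],"dr":[0,0,0],"gripper":-1},{"slide":[-2,1.5,0],"dr":[0,0,0],"gripper":-1},{"slide":[0,2.2,0],"dr":[0,0,0],"gripper":-1},{"slide":[0,2.5,0],"dr":[0,0,0],"gripper":-1}]' >/dev/null
python3 -m crank '[{"slide":[0,2.5,0],"dr":[0,0,0],"gripper":-1},{"slide":[0,2,0],"dr":[0,0,0],"gripper":-1},{"slide":[0,1,0],"dr":[0,0,0],"gripper":-1},{"slide":[0,0,0],"dr":[0,0,0],"gripper":-1}]' 
python3 -m crank '[{"slide":[0.8,0,0],"dr":[0,0,0],"gripper":-1},{"slide":[1.7,0,0],"dr":[0,0,0],"gripper":-1},{"slide":[1.6,0,0],"dr":[0,0,0],"gripper":-1},{"slide":[0.8,0,0],"dr":[0,0,0],"gripper":-1},{"slide":[0.35,0,0],"dr":[0,0,0],"gripper":-1}]' >/dev/null
for i in 1 2 3 4 5 6; do python3 -m crank '[{"slide":[0,0,0],"dr":[0,0,0],"gripper":-1},{"slide":[0,0,0],"dr":[0,0,0],"gripper":-1},{"slide":[0,0,0],"dr":[0,0,0],"gripper":-1},{"slide":[0,0,0],"dr":[0,0,0],"gripper":-1},{"slide":[0,0,0],"dr":[0,0,0],"gripper":-1}]'; done | tail -5
python3 -c "
from h import *
s=cam('side');save(s,'s33.png',(225,110,385,270),5);t=cam('top');save(t,'t33.png',(200,170,360,290),5)
print(blobs(t,'orange',(200,180,350,330)))"
```

```text
time: 42.55
eef_pos: [0.3965, 0.1419, 0.2467]
tool_rot: [[-1.0, 0.019, -0.0], [0.019, 1.0, 0.0], [0.0, 0.0, -1.0]]
ft_force: [0.3, -0.0, -1.6]
grip_width: 0.29
time: 45.47
eef_pos: [0.4495, 0.1406, 0.2468]
tool_rot: [[-1.0, 0.022, -0.0], [0.022, 1.0, -0.0], [0.0, -0.0, -1.0]]
ft_force: [0.5, 0.0, -1.9]
grip_width: 0.288
[([257, 240, 18, 25, 308], [266.1, 250.0])]
```

View pics/s33.png

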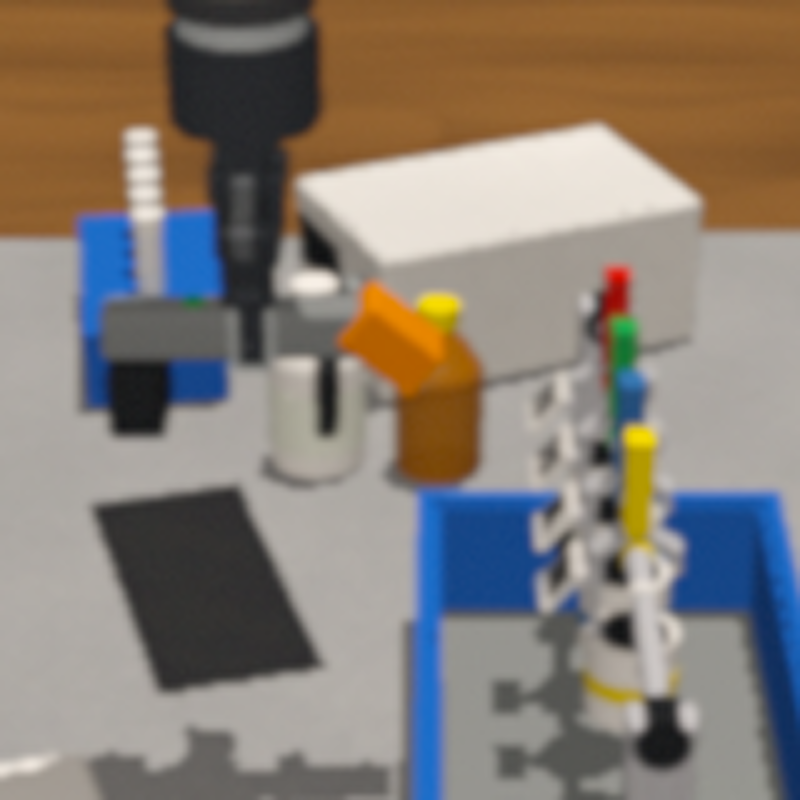

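View pics/t33.png

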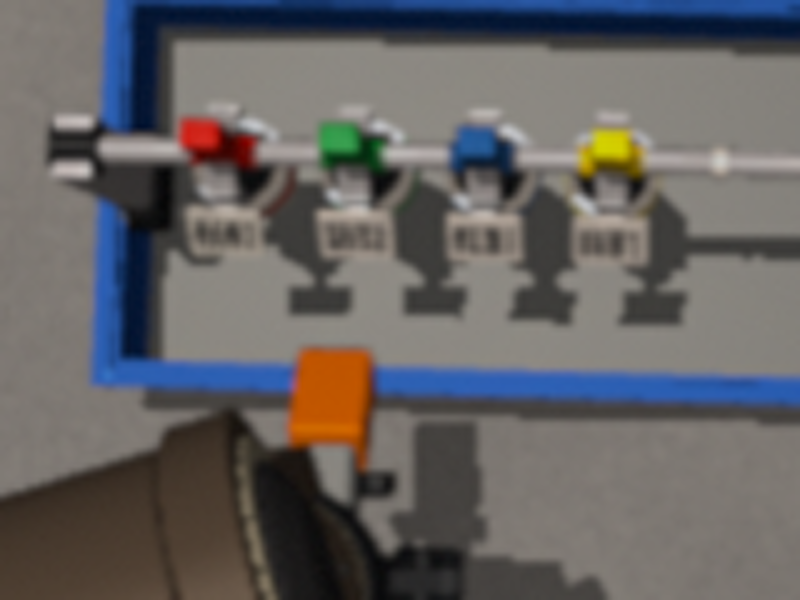

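```bash

python3 -m crank '[{"slide":[-1,0,0],"dr":[0,0,0],"gripper":-1},{"slide":[-2,-0.3,0],"dr":[0,0,0],"gripper":-1},{"slide":[-2,-1.5,0],"dr":[0,0,0],"gripper":-1},{"slide":[0,-2.0,0],"dr":[0,0,0],"gripper":-1},{"slide":[0,-1.6,0],"dr":[0,0,0],"gripper":-1}]' >/dev/null
python3 -m crank '[{"slide":[0,-0.65,0],"dr":[0,0,0],"gripper":-1},{"slide":[0,0,0],"dr":[0,0,0],"gripper":-1}]' 
python3 -m crank '[{"slide":[0.8,0,0],"dr":[0,0,0],"gripper":-1},{"slide":[1.5,0,0],"dr":[0,0,0],"gripper":-1},{"slide":[1.4,0,0],"dr":[0,0,0],"gripper":-1},{"slide":[0.8,0,0],"dr":[0,0,0],"gripper":-1},{"slide":[0.35,0,0],"dr":[0,0,0],"gripper":-1}]' >/dev/null
for i in 1 2 3 4 5 6; do python3 -m crank '[{"slide":[0,0,0],"dr":[0,0,0],"gripper":-1},{"slide":[0,0,0],"dr":[0,0,0],"gripper":-1},{"slide":[0,0,0],"dr":[0,0,0],"gripper":-1},{"slide":[0,0,0],"dr":[0,0,0],"gripper":-1},{"slide":[0,0,0],"dr":[0,0,0],"gripper":-1}]'; done | tail -5
python3 -c "
from h import *
s=cam('side');save(s,'s34.png',(225,110,385,270),5);t=cam('top');save(t,'t34.png',(200,170,360,290),5)
print(blobs(t,'orange',(200,180,350,330)))"
```

```text
time: 46.15
eef_pos: [0.399, 0.0793, 0.247]
tool_rot: [[-1.0, 0.024, 0.0], [0.024, 1.0, 0.0], [-0.0, 0.0, -1.0]]
ft_force: [0.7, 0.3, -2.4]
grip_width: 0.29
time: 49.07
eef_pos: [0.448, 0.0801, 0.2468]
tool_rot: [[-1.0, 0.022, 0.0], [0.022, 1.0, -0.0], [-0.0, -0.0, -1.0]]
ft_force: [0.2, -0.1, -2.4]
grip_width: 0.287
[([285, 240, 17, 20, 279], [293.2, 249.3])]
```

View pics/s34.png

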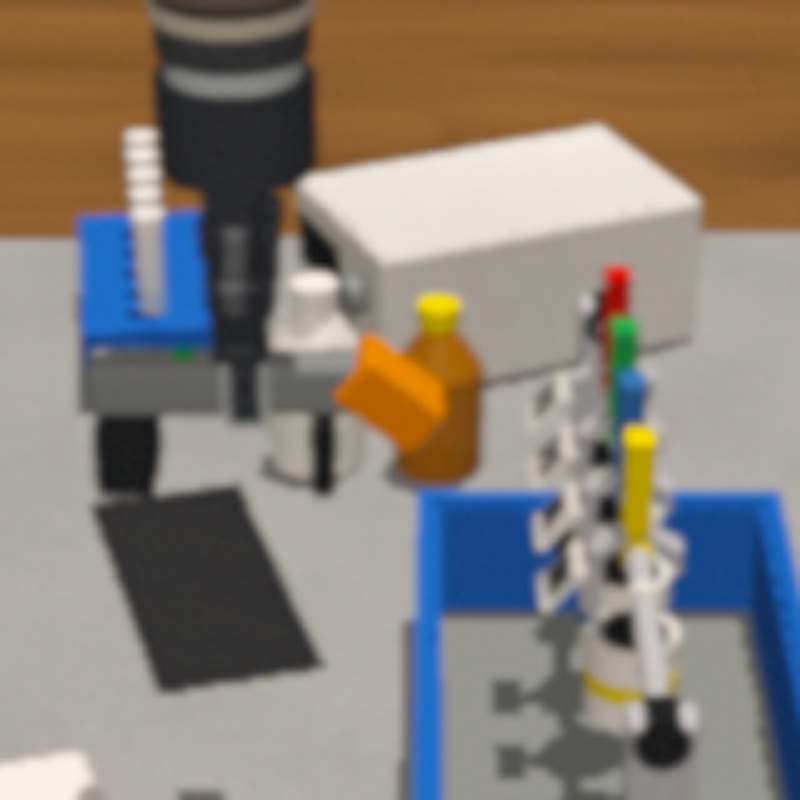

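View pics/t34.png

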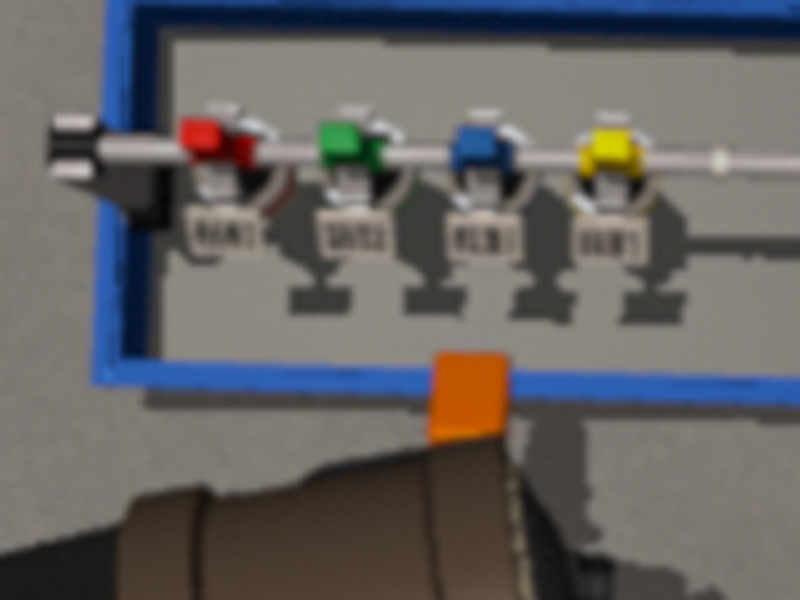

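```bash

python3 -m crank '[{"slide":[-1,0,0],"dr":[0,0,0],"gripper":-1},{"slide":[-2,0,0],"dr":[0,0,0],"gripper":-1},{"slide":[-1.3,0.7,0],"dr":[0,0,0],"gripper":-1},{"slide":[-0.5,1.5,0],"dr":[0,0,-0.04],"gripper":-1},{"slide":[0,1.5,0],"dr":[0,0,-0.08],"gripper":-1}]' >/dev/null
for i in 1 2; do python3 -m crank '[{"slide":[0,1.6,0],"dr":[0,0,-0.09],"gripper":-1},{"slide":[0,1.6,0],"dr":[0,0,-0.09],"gripper":-1},{"slide":[0,1.6,0],"dr":[0,0,-0.09],"gripper":-1},{"slide":[0,1.6,0],"dr":[0,0,-0.09],"gripper":-1},{"slide":[0,1.6,0],"dr":[0,0,-0.09],"gripper":-1}]' ; done
python3 -m crank '[{"slide":[0,1.6,0],"dr":[0,0,-0.09],"gripper":-1},{"slide":[0,1.4,0],"dr":[0,0,-0.09],"gripper":-1},{"slide":[0,1,0],"dr":[0,0,-0.06],"gripper":-1},{"slide":[0,0,0],"dr":[0,0,-0.021],"gripper":-1},{"slide":[0,0,0],"dr":[0,0,0],"gripper":-1}]' 
python3 -m crank '[{"slide":[0,0,0],"dr":[0,0,0],"gripper":-1},{"slide":[0,0,0],"dr":[0,0,0],"gripper":-1},{"slide":[0,0,0],"dr":[0,0,0],"gripper":-1}]'
python3 -c "
from h import *
s=cam('side');save(s,'s35.png',(185,90,335,250),4);t=cam('top');save(t,'t35.png',(140,230,300,340),5)
st=manip.sense();print(st['eef_pos'],np.arctan2(st['tool_rot'][1,1],st['tool_rot'][0,1]))"
```

```text
time: 50.0
eef_pos: [0.399, 0.1982, 0.247]
tool_rot: [[-0.828, 0.561, 0.0], [0.561, 0.828, 0.0], [0.0, 0.0, -1.0]]
ft_force: [0.1, 0.1, -1.3]
grip_width: 0.29
time: 50.42
eef_pos: [0.399, 0.2781, 0.247]
tool_rot: [[-0.501, 0.865, 0.0], [0.865, 0.501, 0.0], [0.0, 0.0, -1.0]]
ft_force: [0.4, -0.9, -0.8]
grip_width: 0.29
time: 50.83
eef_pos: [0.3992, 0.3174, 0.2468]
tool_rot: [[-0.267, 0.964, -0.0], [0.964, 0.267, -0.0], [-0.0, -0.0, -1.0]]
ft_force: [-0.6, -0.8, -1.8]
grip_width: 0.288
time: 51.08
eef_pos: [0.3999, 0.3165, 0.247]
tool_rot: [[-0.265, 0.964, 0.0], [0.964, 0.265, 0.0], [0.0, 0.0, -1.0]]
ft_force: [-0.5, 0.1, -1.5]
grip_width: 0.294
[0.40003574 0.31665041 0.24698221] 0.26789005110043523
```

View pics/s35.png

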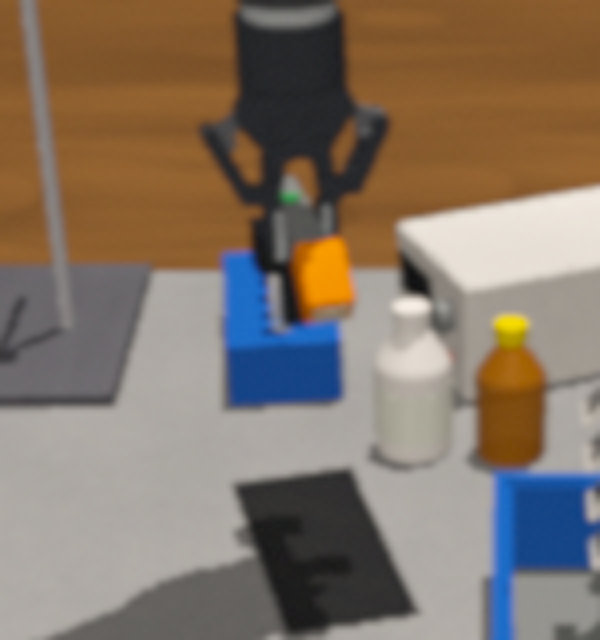

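View pics/t35.png

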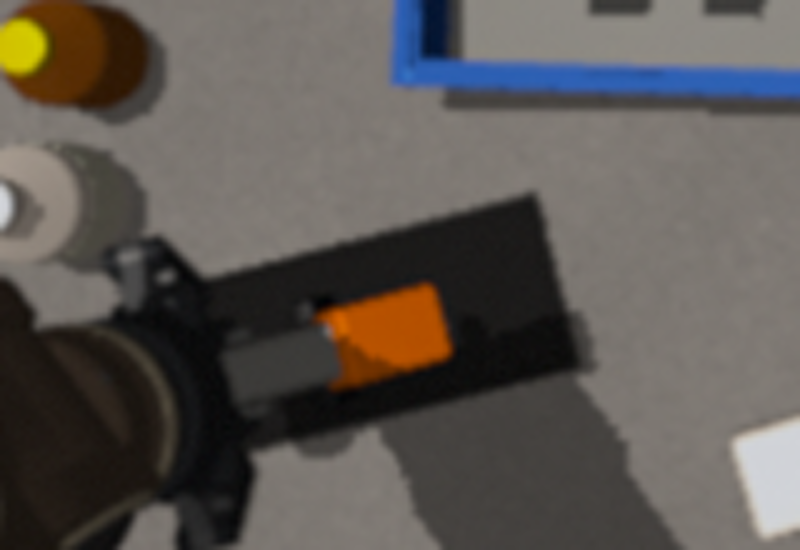

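```bash

python3 -m crank '[{"slide":[0,0,-2.5],"dr":[0,0,0],"gripper":-1},{"slide":[0,0,-4],"dr":[0,0,0],"gripper":-1},{"slide":[0,0,-4],"dr":[0,0,0],"gripper":-1},{"slide":[0,0,-4],"dr":[0,0,0],"gripper":-1},{"slide":[0,0,-3],"dr":[0,0,0],"gripper":-1}]' >/dev/null
python3 -m crank '[{"slide":[0,0,-1.6],"dr":[0,0,0],"gripper":-1},{"slide":[0,0,-0.8],"dr":[0,0,0],"gripper":-1},{"slide":[0,0,-0.3],"dr":[0,0,0],"gripper":-1},{"slide":[0,0,0],"dr":[0,0,0],"gripper":-1},{"slide":[0,0,0],"dr":[0,0,0],"gripper":-1}]'
python3 -m crank '[{"slide":[0,0,-0.3],"dr":[0,0,0],"gripper":-1},{"slide":[0,0,0],"dr":[0,0,0],"gripper":-1},{"slide":[0,0,0],"dr":[0,0,0],"gripper":-1}]'
python3 -m crank '[{"slide":[0,0,-0.15],"dr":[0,0,0],"gripper":-1},{"slide":[0,0,0],"dr":[0,0,0],"gripper":-1},{"slide":[0,0,0],"dr":[0,0,0],"gripper":-1}]'
python3 -c "
from h import *
s=cam('side');save(s,'s36.png',(205,130,335,260),5)"
```

```text
time: 52.02
eef_pos: [0.4009, 0.3177, 0.0462]
tool_rot: [[-0.265, 0.964, 0.002], [0.964, 0.265, 0.001], [0.001, 0.002, -1.0]]
ft_force: [0.6, -0.3, -1.1]
grip_width: 0.293
time: 52.27
eef_pos: [0.4004, 0.3174, 0.0425]
tool_rot: [[-0.265, 0.964, 0.001], [0.964, 0.265, 0.001], [0.001, 0.001, -1.0]]
ft_force: [-0.5, 0.4, -2.3]
grip_width: 0.293
time: 52.52
eef_pos: [0.4, 0.3171, 0.0403]
tool_rot: [[-0.265, 0.964, 0.0], [0.964, 0.265, 0.0], [0.0, 0.0, -1.0]]
ft_force: [0.2, 0.4, -1.8]
grip_width: 0.296
```

View pics/s36.png

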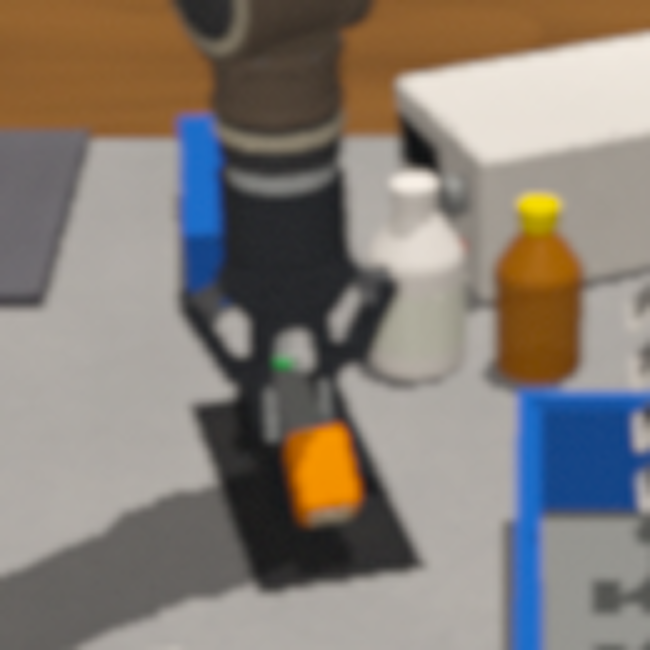

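```bash

python3 -m crank '[{"slide":[0,0,-0.1],"dr":[0,0,0],"gripper":-1},{"slide":[0,0,0],"dr":[0,0,0],"gripper":-1},{"slide":[0,0,0],"dr":[0,0,0],"gripper":-1}]'
python3 -m crank '[{"slide":[0,0,-0.1],"dr":[0,0,0],"gripper":-1},{"slide":[0,0,0],"dr":[0,0,0],"gripper":-1},{"slide":[0,0,0],"dr":[0,0,0],"gripper":-1}]'
```

```text
time: 52.82
eef_pos: [0.3999, 0.3171, 0.0392]
tool_rot: [[-0.265, 0.964, -0.0], [0.964, 0.265, -0.0], [-0.0, -0.0, -1.0]]
ft_force: [0.2, 0.3, -2.0]
grip_width: 0.289
time: 53.07
eef_pos: [0.4001, 0.3172, 0.0388]
tool_rot: [[-0.265, 0.964, 0.0], [0.964, 0.265, 0.0], [0.0, 0.0, -1.0]]
ft_force: [-1.6, -0.3, 5.1]
grip_width: 0.294
```

```bash

python3 -m crank '[{"slide":[0,0,0],"dr":[0,0,0],"gripper":1},{"slide":[0,0,0],"dr":[0,0,0],"gripper":1},{"slide":[0,0,0],"dr":[0,0,0],"gripper":1},{"slide":[0,0,0],"dr":[0,0,0],"gripper":1},{"slide":[0,0,0],"dr":[0,0,0],"gripper":1}]'
python3 -m crank '[{"slide":[0,0,0],"dr":[0,0,0],"gripper":1},{"slide":[0,0,1],"dr":[0,0,0],"gripper":1},{"slide":[0,0,3],"dr":[0,0,0],"gripper":1},{"slide":[0,0,4],"dr":[0,0,0],"gripper":1},{"slide":[0,0,4],"dr":[0,0,0],"gripper":1}]'
python3 -m crank '[{"slide":[0,0,4],"dr":[0,0,0],"gripper":1},{"slide":[0,-1,4],"dr":[0,0,0],"gripper":1},{"slide":[0,-3,3],"dr":[0,0,0],"gripper":1},{"slide":[0,-4,0],"dr":[0,0,0],"gripper":1},{"slide":[0,-4,0],"dr":[0,0,0],"gripper":1}]'
python3 -m crank '[{"slide":[-0.5,-4,0],"dr":[0,0,0],"gripper":1},{"slide":[-0.5,-4,0],"dr":[0,0,0],"gripper":1},{"slide":[-0.5,-4,0],"dr":[0,0,0],"gripper":1},{"slide":[-0.5,-4,0],"dr":[0,0,0],"gripper":1},{"slide":[-0.5,-4,0],"dr":[0,0,0],"gripper":1}]'
python3 -m crank '[{"slide":[-1,-4,0],"dr":[0,0,0],"gripper":1},{"slide":[-1,-4,0],"dr":[0,0,0],"gripper":1},{"slide":[0,-2,0],"dr":[0,0,0],"gripper":1},{"slide":[0,0,0],"dr":[0,0,0],"gripper":1}]'
python3 -c "
from h import *
s=cam('side');save(s,'s37.png',(225,130,395,270),4.5);t=cam('top');save(t,'t37.png',(160,180,350,330),4)
save(t,'t37b.png',(160,260,260,330),8);save(t,'t37c.png')
for k in('red','yellow','green','blue'):print(blobs(s,k,(300,150,360,250)),blobs(t,k,(160,180,350,340)))"
```

```text
time: 53.48
eef_pos: [0.4, 0.3172, 0.0382]
tool_rot: [[-0.265, 0.964, -0.0], [0.964, 0.265, 0.0], [0.0, -0.0, -1.0]]
ft_force: [-0.5, -0.5, -0.2]
grip_width: 0.974
time: 53.9
eef_pos: [0.3992, 0.3165, 0.1597]
tool_rot: [[-0.265, 0.964, -0.002], [0.964, 0.265, -0.001], [-0.001, -0.002, -1.0]]
ft_force: [1.3, 0.6, -0.5]
grip_width: 0.999
time: 54.32
eef_pos: [0.4006, 0.1974, 0.2708]
tool_rot: [[-0.267, 0.964, 0.005], [0.964, 0.267, 0.002], [0.001, 0.005, -1.0]]
ft_force: [1.2, -1.2, -0.3]
grip_width: 1.001
time: 54.73
eef_pos: [0.374, -0.004, 0.2688]
tool_rot: [[-0.266, 0.964, 0.002], [0.964, 0.266, -0.0], [-0.0, 0.001, -1.0]]
ft_force: [1.0, 0.3, 0.8]
grip_width: 0.999
time: 55.07
eef_pos: [0.3543, -0.1055, 0.2686]
tool_rot: [[-0.259, 0.966, 0.001], [0.966, 0.259, -0.001], [-0.002, 0.001, -1.0]]
ft_force: [-0.8, 0.1, 0.3]
grip_width: 0.998
[([345, 163, 6, 20, 85], [347.9, 171.2])] [([236, 194, 15, 10, 100], [242.6, 198.2])]
[([308, 169, 9, 8, 59], [312.2, 172.3]), ([350, 195, 6, 25, 132], [352.4, 206.4]), ([342, 245, 11, 5, 26], [346.2, 247.8])] [([316, 196, 13, 10, 96], [321.8, 200.5])]
[([341, 175, 7, 20, 70], [344.4, 183.6])] [([265, 198, 10, 10, 74], [268.9, 202.9]), ([194, 300, 4, 3, 11], [195.4, 301.1])]
[([349, 185, 5, 9, 38], [350.7, 188.7]), ([308, 208, 28, 42, 632], [318.7, 222.7])] [([220, 180, 7, 16, 99], [223.4, 187.7]), ([290, 196, 12, 8, 64], [295.6, 199.2]), ([219, 210, 131, 41, 889], [270.8, 241.8])]
```

View pics/t37b.png

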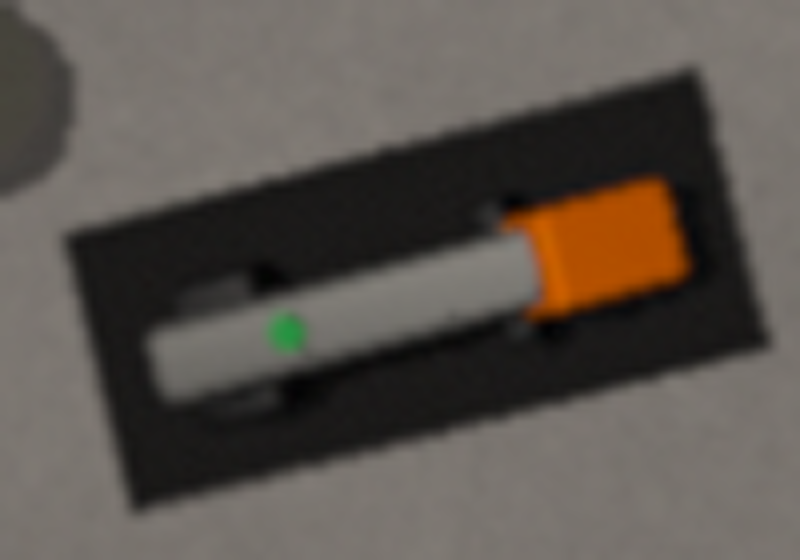

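View pics/s37.png

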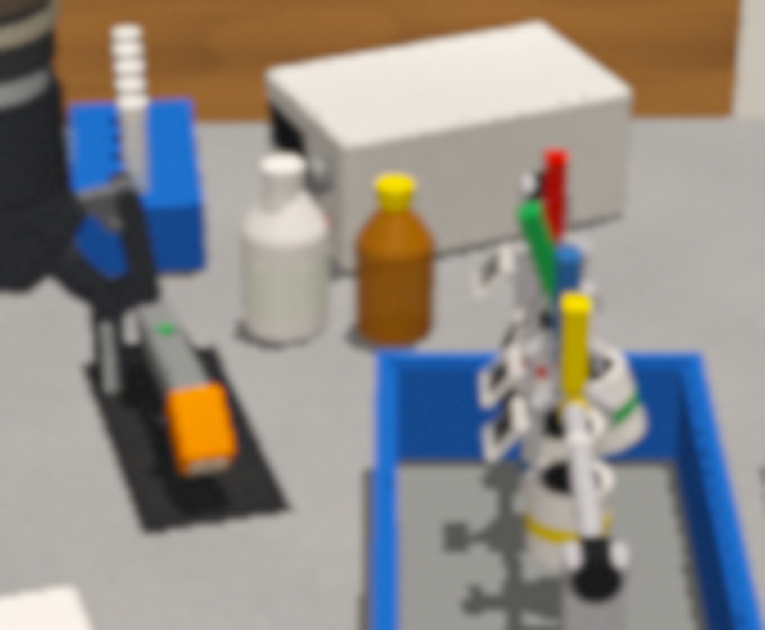

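View pics/t37c.png

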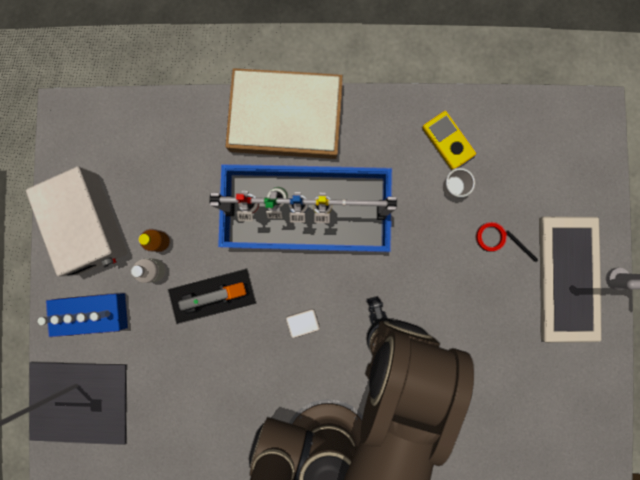

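```bash

for i in 1 2 3 4 5 6; do python3 -m crank '[{"slide":[0,0,0],"dr":[0,0,0],"gripper":1},{"slide":[0,0,0],"dr":[0,0,0],"gripper":1},{"slide":[0,0,0],"dr":[0,0,0],"gripper":1},{"slide":[0,0,0],"dr":[0,0,0],"gripper":1},{"slide":[0,0,0],"dr":[0,0,0],"gripper":1}]' >/dev/null; python3 -c "
from h import *
s=cam('side');t=cam('top');print(manip.sense()['time'],blobs(s,'green',(300,150,380,250)),blobs(t,'green',(230,180,350,220)))"; done
python3 -c "
from h import *
s=cam('side');t=cam('top');save(s,'s38.png',(305,150,385,270),6);save(t,'t38.png',(220,180,340,250),6)"
```

```text
55.6833 [([344, 175, 5, 18, 48], [346.5, 180.8])] [([265, 198, 11, 7, 59], [269.6, 200.7])]
56.2 [([348, 175, 5, 9, 38], [349.7, 178.7])] [([265, 195, 10, 8, 61], [269.3, 198.2])]
56.7167 [([348, 175, 5, 9, 38], [349.7, 178.7])] [([265, 195, 10, 8, 61], [269.3, 198.2])]
57.2333 [([348, 175, 5, 9, 40], [349.8, 178.8])] [([265, 195, 10, 8, 61], [269.3, 198.2])]
57.75 [([348, 175, 5, 9, 37], [349.7, 178.6])] [([265, 195, 10, 8, 61], [269.3, 198.2])]
58.2667 [([348, 175, 5, 9, 38], [349.7, 178.7])] [([265, 195, 10, 8, 62], [269.3, 198.2])]
```

View pics/s38.png

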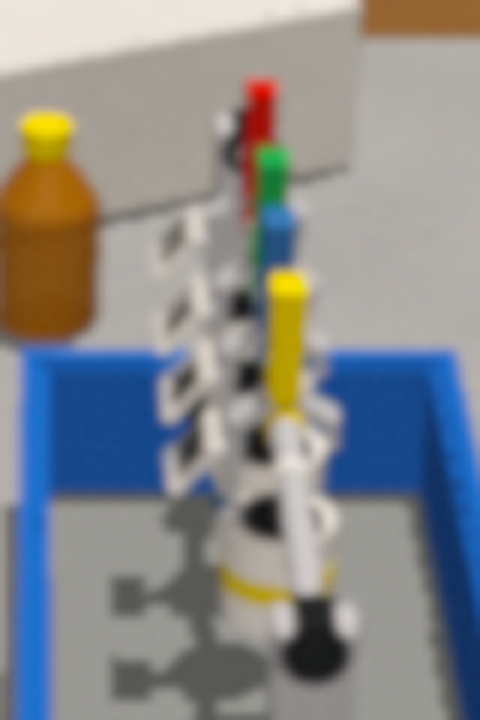

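View pics/t38.png

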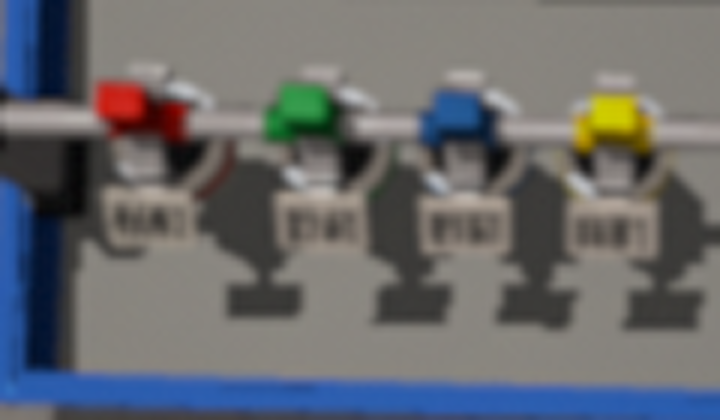

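```bash
python3 - <<'E'
from h import *
t=cam("top")
for k,p in {"red":(151,217),"green":(322,221),"blue":(466,226),"yellow":(612,229)}.items(): print(k,plane(t,(220+p[0]/6,180+p[1]/6),.188).round(4))
for k,p in {"red":(121,101),"green":(307,106),"blue":(464,112),"yellow":(615,115)}.items(): print('tab',k,plane(t,(220+p[0]/6,180+p[1]/6),.265).round(4))
print("bandgreen",plane(t,(270,200),.205))
def w(x,y,z): return plane(t,(160+x/8,260+y/8),z)
T=w(158,367,.069);J=w(530,272,.069);H=w(678,228,.043)
print(T,J,H,np.arctan2(*(J-T)[[1,0]]),np.arctan2(*(H-T)[[1,0]]))
E
```

```text
red [0.6034 0.1972 0.188 ]
green [0.6019 0.1296 0.188 ]
blue [0.6   0.073 0.188]
yellow [0.5989 0.0158 0.188 ]
tab red [0.6389 0.1957 0.265 ]
tab green [0.637  0.1272 0.265 ]
tab blue [0.6348 0.0696 0.265 ]
tab yellow [0.6337 0.0145 0.265 ]
bandgreen [0.63956737 0.13667388 0.205     ]
[0.37914861 0.38747121 0.069     ] [0.41123559 0.26491224 0.069     ] [0.42427292 0.22095394 0.043     ] -1.3147350193741423 -1.3061631576454609
```

```bash

python3 -m crank '[{"slide":[0,0,3.6],"dr":[0,0,0],"gripper":1},{"slide":[2.37,1.96,0],"dr":[0,0,-0.0242],"gripper":1},{"slide":[2.37,1.96,0],"dr":[0,0,-0.0242],"gripper":1},{"slide":[2.37,1.96,0],"dr":[0,0,-0.0242],"gripper":1},{"slide":[2.37,1.96,0],"dr":[0,0,-0.0242],"gripper":1}]' >/dev/null
python3 -m crank '[{"slide":[2.37,1.96,0],"dr":[0,0,-0.0242],"gripper":1},{"slide":[2.37,1.96,0],"dr":[0,0,-0.0242],"gripper":1},{"slide":[2.37,1.96,0],"dr":[0,0,-0.0242],"gripper":1},{"slide":[2.37,1.96,0],"dr":[0,0,-0.0242],"gripper":1},{"slide":[2.37,1.96,0],"dr":[0,0,-0.0242],"gripper":1}]' >/dev/null
python3 -m crank '[{"slide":[2.37,1.96,0],"dr":[0,0,-0.0242],"gripper":1},{"slide":[2.37,1.96,0],"dr":[0,0,-0.0242],"gripper":1},{"slide":[2.37,1.96,0],"dr":[0,0,-0.0242],"gripper":1},{"slide":[0,0,0],"dr":[0,0,0],"gripper":1},{"slide":[0,0,0],"dr":[0,0,0],"gripper":1}]' 
python3 -m crank '[{"slide":[0,0,0],"dr":[0,0,0],"gripper":1},{"slide":[0,0,0],"dr":[0,0,0],"gripper":1}]'
python3 -c "
from h import *
s=cam('side');save(s,'s39.png',(275,90,415,230),5)"
```

```text
time: 59.67
eef_pos: [0.6403, 0.1339, 0.3014]
tool_rot: [[0.021, 1.0, -0.003], [1.0, -0.021, -0.001], [-0.001, -0.003, -1.0]]
ft_force: [-1.0, 0.4, 0.4]
grip_width: 1.002
time: 59.83
eef_pos: [0.6388, 0.1323, 0.3043]
tool_rot: [[0.023, 1.0, 0.0], [1.0, -0.023, -0.0], [-0.0, 0.0, -1.0]]
ft_force: [0.7, -0.4, 0.7]
grip_width: 0.998
```

View pics/s39.png

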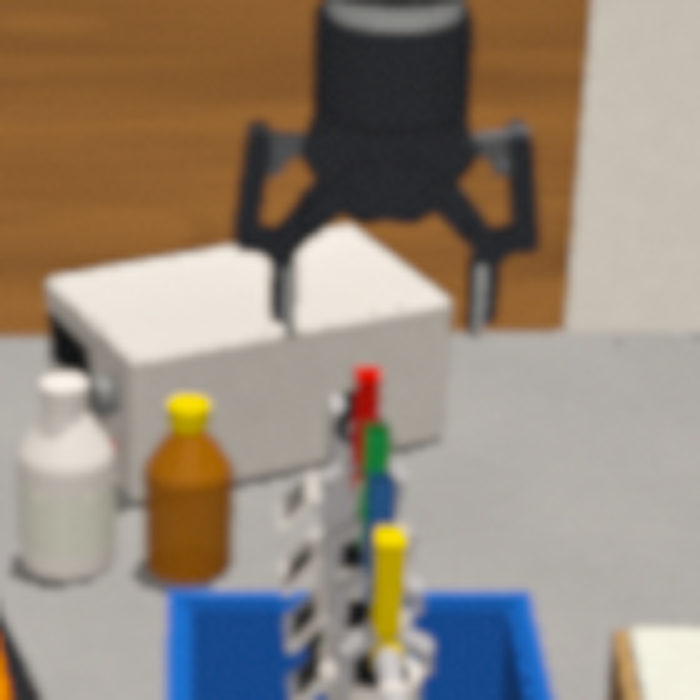

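```bash

python3 -m crank '[{"slide":[0,-0.2,-1.5],"dr":[0,0,0],"gripper":1},{"slide":[0,0,-2.5],"dr":[0,0,0],"gripper":1},{"slide":[0,0,-2],"dr":[0,0,0],"gripper":1},{"slide":[0,0,-1.3],"dr":[0,0,0],"gripper":1},{"slide":[0,0,0],"dr":[0,0,0],"gripper":1}]' 40
python3 -m crank '[{"slide":[0,0,0],"dr":[0,0,0],"gripper":-1},{"slide":[0,0,0],"dr":[0,0,0],"gripper":-1},{"slide":[0,0,0],"dr":[0,0,0],"gripper":-1},{"slide":[0,0,0],"dr":[0,0,0],"gripper":-1},{"slide":[0,0,0],"dr":[0,0,0],"gripper":-1}]'
python3 -m crank '[{"slide":[0,0,0],"dr":[0,0,0],"gripper":-1},{"slide":[0,0,0],"dr":[0,0,0],"gripper":-1},{"slide":[0,0,0],"dr":[0,0,0],"gripper":-1}]'
python3 -m crank '[{"slide":[0,0.2,0],"dr":[0,0,0],"gripper":-1},{"slide":[0,0.3,0],"dr":[0,0,0],"gripper":-1},{"slide":[0,0.2,0],"dr":[0,0,0],"gripper":-1},{"slide":[0,0,0],"dr":[0,0,0],"gripper":-1},{"slide":[0,0,0],"dr":[0,0,0],"gripper":-1}]'
python3 -c "
from h import *
s=cam('side');save(s,'s40.png',(275,90,415,230),5);t=cam('top');save(t,'t40.png',(200,170,360,290),5)"
```

```text
time: 60.3
eef_pos: [0.6375, 0.1298, 0.2286]
tool_rot: [[0.023, 1.0, -0.004], [1.0, -0.023, -0.001], [-0.001, -0.004, -1.0]]
ft_force: [-0.1, -0.5, 0.2]
grip_width: 1.0
time: 60.72
eef_pos: [0.6397, 0.1309, 0.2317]
tool_rot: [[0.022, 1.0, 0.001], [1.0, -0.022, 0.0], [0.0, 0.001, -1.0]]
ft_force: [-0.5, -0.4, 0.3]
grip_width: 0.302
time: 60.97
eef_pos: [0.6388, 0.131, 0.2314]
tool_rot: [[0.022, 1.0, -0.001], [1.0, -0.022, 0.0], [0.0, -0.001, -1.0]]
ft_force: [-4.4, -0.6, 6.2]
grip_width: 0.158
time: 61.38
eef_pos: [0.639, 0.137, 0.2314]
tool_rot: [[0.023, 1.0, -0.0], [1.0, -0.023, -0.002], [-0.002, -0.0, -1.0]]
ft_force: [-5.2, -4.3, 5.7]
grip_width: 0.16
```

View pics/s40.png

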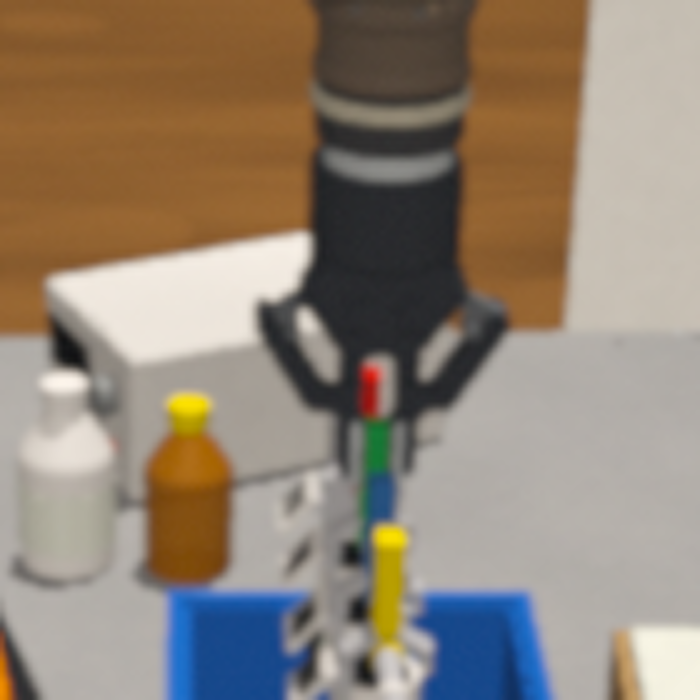

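```bash

python3 -m crank '[{"slide":[0,0,0],"dr":[0,0,0],"gripper":1},{"slide":[0,0,0],"dr":[0,0,0],"gripper":1},{"slide":[0,0,0],"dr":[0,0,0],"gripper":1},{"slide":[0,0,0],"dr":[0,0,0],"gripper":1},{"slide":[0,0,0],"dr":[0,0,0],"gripper":1}]' >/dev/null
python3 -m crank '[{"slide":[0,0,0],"dr":[0,0,0],"gripper":1},{"slide":[0,0,1],"dr":[0,0,0],"gripper":1},{"slide":[0,0,2.5],"dr":[0,0,0],"gripper":1},{"slide":[0,0,2.5],"dr":[0,0,0],"gripper":1},{"slide":[0,0,1.5],"dr":[0,0,0],"gripper":1}]' >/dev/null
for i in 1 2; do python3 -m crank '[{"slide":[-2.6,-2.4,0],"dr":[0,0,0],"gripper":1},{"slide":[-2.6,-2.4,0],"dr":[0,0,0],"gripper":1},{"slide":[-2.6,-2.4,0],"dr":[0,0,0],"gripper":1},{"slide":[-2.6,-2.4,0],"dr":[0,0,0],"gripper":1},{"slide":[-2.6,-2.4,0],"dr":[0,0,0],"gripper":1}]'; done
for i in 1 2 3; do python3 -m crank '[{"slide":[0,0,0],"dr":[0,0,0],"gripper":1},{"slide":[0,0,0],"dr":[0,0,0],"gripper":1},{"slide":[0,0,0],"dr":[0,0,0],"gripper":1},{"slide":[0,0,0],"dr":[0,0,0],"gripper":1},{"slide":[0,0,0],"dr":[0,0,0],"gripper":1}]' >/dev/null; done
python3 -c "
from h import *
s=cam('side');t=cam('top');save(s,'s41.png');save(t,'t41.png',(160,180,360,330),4)
for k in('red','yellow','green','blue'):print(blobs(s,k,(300,150,360,250)),blobs(t,k,(160,180,350,340)))"
```

```text
time: 62.73
eef_pos: [0.5081, 0.0171, 0.3065]
tool_rot: [[0.022, 1.0, 0.001], [1.0, -0.022, -0.0], [-0.0, 0.001, -1.0]]
ft_force: [0.4, -0.2, 0.1]
grip_width: 1.001
time: 63.15
eef_pos: [0.378, -0.1029, 0.3068]
tool_rot: [[0.022, 1.0, 0.001], [1.0, -0.022, -0.001], [-0.0, 0.001, -1.0]]
ft_force: [1.2, -1.3, 1.3]
grip_width: 1.002
[([345, 163, 6, 12, 50], [347.6, 167.8])] [([236, 194, 15, 10, 100], [242.6, 198.2])]
[([308, 169, 9, 8, 59], [312.2, 172.3]), ([348, 195, 8, 25, 131], [352.1, 206.4]), ([342, 245, 11, 5, 26], [346.2, 247.8])] [([316, 196, 13, 10, 95], [321.8, 200.4])]
[([348, 174, 4, 10, 39], [349.5, 178.4])] [([264, 195, 8, 8, 48], [267.4, 197.7]), ([194, 300, 4, 3, 10], [195.5, 301.2])]
[([349, 185, 5, 9, 38], [350.7, 188.7]), ([308, 208, 28, 42, 632], [318.7, 222.7])] [([220, 180, 7, 16, 99], [223.4, 187.7]), ([290, 196, 12, 8, 61], [295.4, 199.2]), ([219, 210, 131, 41, 889], [270.9, 241.8])]
```

View pics/t41.png

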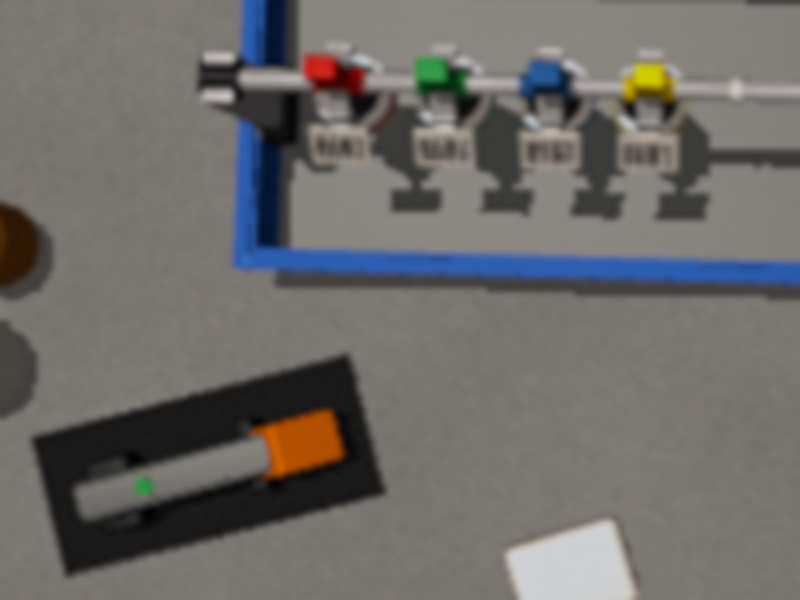

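View pics/s41.png

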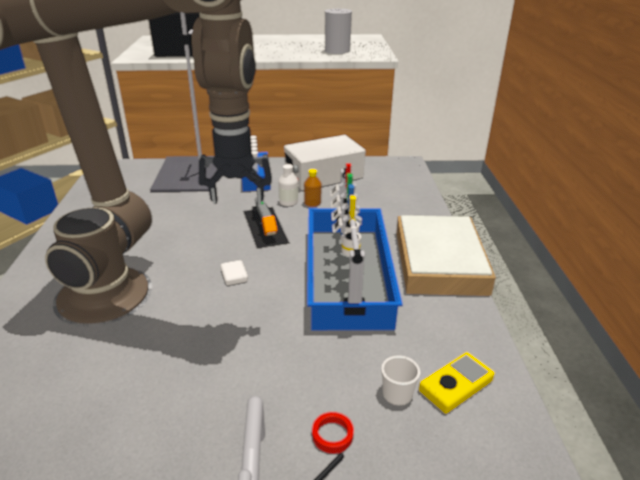

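```bash
python3 -c "
from bench import manip
print(manip.hand_in())"
```

```text
the job is handed in; nothing more can be done
None
```

I hung all four carriers, read the four labels and parked the reader. The job was handed in at about 64 s of the 210 s allowed.

- **Hanging:** I loaded the carriers to the right of the white ring and slid them along in the order red, green, blue, yellow. The last pictures show each one upright and hanging free on its own band. By my estimate each hook is within about 3 mm of its band's centre; blue is the furthest off.
- **Reading:** I held the reader still for about 2.5 s at each label, in the order red, yellow, green, blue. I backed it off about 5 cm between labels. A camera check during the yellow reading gave about 81 mm at 40 degrees. The scene gives no confirmation that a label was read. The cameras placed the reader's window 3 to 5 mm differently from its stated dimensions, and I aimed between the two.
- **Knock:** After the reader was parked, I found green had been knocked. It settled about 7 mm off its band's centre but still on the band. I gripped it where it hung and slid it back, after it had already been read.
- **Parking:** The reader stands on its feet in the middle of its mat, within about 0.01 rad of the mat's direction. The bottles, pot and tape are where they started, and the arm was clear of everything.

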